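# Stack the tumblers on the lazy Susan and tip the sweets into the top one

## Robot

A 6-joint arm with a two-finger parallel gripper is mounted at the origin on the work surface. World frame = base frame: x ahead of the robot, y to its left, z up, the work surface at z = 0. Lengths are in mm, angles in degrees, forces in N, time in s.
With the tool pointing down it reaches from about 275 to 850 mm from the base axis. Payload 5.2 kg.
Tool frame: the origin (TCP) lies midway between the tips of the shut fingers; the grasp point (between the pads) lies 19 mm behind it; x points along the fingers, z is the direction in which the jaws open and shut, and the axes are right-handed (so a half turn about x gives the same grasp; the last joint's range is limited). The gripper opens to 85 mm and grips with 20 to 120 N. Pads are 22 mm wide; open, the fingers measure 114 mm over their backs; the gripper's body (76 mm by 85 mm) begins 54 mm behind the grasp point. The pads swing forward as they close: fully open they stand 13 mm farther back than shut.
Start: joints at [-88.281, 14.817, 87.949, -0, 77.235, -11.62], TCP at [126.908, -535.163, 231.31] pointing down, gripper open.
Joint ranges: [-179.93, 179.93], [-52.35, 119.4], [10.71, 147.94], [-69.91, 249.91], [12.55, 155.21], [-178.61, 178.61]. Speed limits (degrees/s): [147.25, 147.25, 180, 180, 180, 180].

## Interface

Orientations are given as a 3x3 rotation matrix whose columns are the frame's x, y, z axes.
In Python, from workcell import ctrl gives the robot as it stands.
- The arm moves only by the tool step_arm, never from a script. Its argument "rows" is a list of rows, each an object of numbers: "dx", "dy", "dz": the shift along the tool's x, y, z in units of 2 cm (1.0 is 2 cm); "wx", "wy", "wz": the turn, a rotation vector about the tool's x, y, z in units of 4 degrees (1.0 is 4 degrees); "hand": the gripper's target within -1 to 1 (shut at 1, half-way at 0, fully open at -1). In form: [{"dx": .., "dy": .., "dz": .., "wx": .., "wy": .., "wz": .., "hand": ..}, ...]. A call has 1 to 12 rows; each row shifts and turns the commanded pose from where the row before left it, along the tool's axes as they then stand; what a row does not reach is not made up. A row lasts 1/12 s, in which the tool goes at most 41.7 mm and 7.16 degrees, less where a joint would pass 70% of its speed; a pose out of reach is approached as far as the arm can. A call with a number of a shift or a turn outside -1 to 1 is refused whole. A call with a gripper value outside its range is refused whole. The fingers move at their own pace and stop on an object; "newtons" is the grip in N (left out, the last holds). Time passes only in rows, so rows that do not move let the fingers close. It gives the time, the measured TCP pose, the force and the opening at its end, in the units of the state.
- ctrl.read_state(): the state, without advancing time (a new reading comes with each control period).
- ctrl.capture(name): name is "scene" or "top"; returns a dict with "color" (480x640x3 uint8, blue, green, red), "fx", "fy", "cx", "cy" (pixels), "position" and "orientation" of the camera in the world. Camera axes: x right, y down, z forward; pixel columns grow to the right and rows downward; lengths in mm; the calibration is good to about 2 mm. A picture is of the moment at which its call begins. There is no depth.
- ctrl.hand_in(): hands the job in, once; it reports no verdict.
Trained networks look in the newest picture that a camera, given by its name, has taken for a name from the list of things; names that differ only in an ending like _2 or _b are one class to them, and where a whole thing is asked for, a point or a joint stands for the part that bears it (a point fixed in the world has none). Each returns a list of dicts, best first, with "conf" (0 to 1); they miss things now and then, are a little off and sometimes report something else, mostly with a low value. They report only what shows in the picture. A call takes as long as a camera call. They do not tell look-alikes from the thing itself.
- ctrl.trace(camera, thing): "pixels" (480x640 bool, what is visible of it) and "box" ([left, top, width, height] in pixels, round what is visible of it).
The state is a dict: "time": time; "joint_pos": joint angles; "joint_vel": joint speeds; "tau": joint torques, N m; "tool_pos": TCP position; "ee_rot": TCP orientation; "ft_force": force on the tool from outside, world axes, zero at the start; "moment": the same for the moment, N m; "grip_width": opening from 0.0 (shut) to 1.0 (fully open).
Only numpy, scipy, OpenCV 4.12 (cv2) and the standard library are available. Lean on these libraries where they do the work, as an engineer would, in place of code of your own. Each camera call takes 0.05 s, during which the arm holds its last target.

## Task

Turn the lazy Susan by its wooden knob until its empty cork pad is at the front, facing the robot, and nest all the orange tumblers upright in one stack on that pad. Then pick up the creamer of round sweets, hold it up level with its spout facing the stack, and only then tip it so that every sweet goes over the spout into the top tumbler. Finish with the empty creamer standing upright on the dresser top, off the lazy Susan, without disturbing the orange mug or the tea caddy.

Things in the scene. Friction and masses are not known exactly. Their poses are not given: they have to be found in the camera images.
- susan_top (a joint): turning angle (rad) of the two-tier pale birch lazy Susan: 0 when the empty cork pad lies straight towards the robot (-x) from the axle, positive anticlockwise seen from above, range -1.7 to 1.7. It turns with light friction, about 1 N at the knob, and stays where it is left
- axle (a point): the lazy Susan's vertical axis, at the lower tier's top face, 24 mm above the dresser. Lower tier 340 mm across; upper tier 120 mm across, 104 to 116 mm up, with a fixed glass jar reaching 202 mm up. A fixed steel teaspoon cup with spoons, reaching 155 mm up, stands on the lower tier 115 mm from the axle, 1.6 rad clockwise of the pad
- knob (a point): centre of the top of the upright wooden knob for turning the lazy Susan: a plain round peg 18 mm in diameter that stands 40 mm above the lower tier, 155 mm from the axle, 0.5 rad round from the pad (clockwise seen from above)
- pad (a point): centre of the empty round cork pad (76 mm across, flush) on the lower tier, 125 mm from the axle, at the tier's top face
- tumbler1_mid (a point): orange stacking tumbler, no handle, 68 mm high, 90 g; point: centre, 34 mm above the foot, z up. Upper band straight, 66 mm across (59 inside), 36 mm high; lower part 32 mm high, 55 mm across at the step, 44 at the foot. All identical: nested, the upper one's step sits on the lower one's rim, 36 mm higher, its whole band free. May be absent
- tumbler2_mid (a point): orange stacking tumbler, no handle, 68 mm high, 90 g; point: centre, 34 mm above the foot, z up. Upper band straight, 66 mm across (59 inside), 36 mm high; lower part 32 mm high, 55 mm across at the step, 44 at the foot. All identical: nested, the upper one's step sits on the lower one's rim, 36 mm higher, its whole band free. May be absent
- tumbler3_mid (a point): orange stacking tumbler, no handle, 68 mm high, 90 g; point: centre, 34 mm above the foot, z up. Upper band straight, 66 mm across (59 inside), 36 mm high; lower part 32 mm high, 55 mm across at the step, 44 at the foot. All identical: nested, the upper one's step sits on the lower one's rim, 36 mm higher, its whole band free. May be absent
- tumbler4_mid (a point): orange stacking tumbler, no handle, 68 mm high, 90 g; point: centre, 34 mm above the foot, z up. Upper band straight, 66 mm across (59 inside), 36 mm high; lower part 32 mm high, 55 mm across at the step, 44 at the foot. All identical: nested, the upper one's step sits on the lower one's rim, 36 mm higher, its whole band free. May be absent
- creamer_mid (a point): small white ceramic creamer, round, 85 mm high, 68 mm across at the foot and 84 mm at the rim, walls 4 mm, inner floor 5 mm up, about 260 g; the point is on its axis, 43 mm above its foot; x points to the spout, -x to the handle, z up. It holds the sweets at the start; they roll out over the spout when it is tilted by some 90 to 105 degrees
- handle (a point): middle of the upright grip bar of the creamer's loop handle: bar 11 mm thick (along the creamer's y), 14 mm wide (along x), 62 mm tall from 18 to 80 mm above the foot; this point is 72 mm from the creamer's axis on the -x side, 52 mm above its foot; 26 mm clear between bar and body
- spout (a point): middle of the tip of the creamer's broad trough-shaped spout, 62 mm from the axis on its +x side and 102 mm above its foot; the trough is 52 mm wide inside and rises outwards at about 43 degrees. Poured slowly from close above, sweets land 10 to 25 mm beyond the tip
- sweet1_center (a point): centre of a round amber boiled sweet, 24 mm in diameter, 10 g, lying in the creamer at the start. May be absent
- sweet2_center (a point): centre of a round amber boiled sweet, 24 mm in diameter, 10 g, lying in the creamer at the start. May be absent
- sweet3_center (a point): centre of a round amber boiled sweet, 24 mm in diameter, 10 g, lying in the creamer at the start. May be absent
- mug_mid (a point): bystander: orange melamine mug with a handle, 80 mm across, 90 mm high; centre, half-way up. Leave it alone
- caddy_mid (a point): bystander: green square tea caddy, 80 x 80 mm, 120 mm high; centre, half-way up. Leave it alone
Things that resemble listed ones, but are neither listed nor needed, are in the scene too. Leave any purple look-alike of the part that bears creamer_mid alone. Leave any yellow look-alike of the part that bears tumbler1_mid alone.

How it is judged (in metres and radians):
On the way, in this order (a step that is already met when the one before it is completed fails the run):
1. the lazy Susan is turned so that its empty cork pad is at the front (within about 14 degrees) (value of joint susan_top between -0.25 and 0.25 rad), for 0.2 s.
2. all the tumblers stand nested in one upright stack on the pad, let go, with the sweets still in the creamer (all of step 1 and horizontal distance between each of tumbler1_mid, tumbler2_mid, tumbler3_mid, tumbler4_mid and pad below 0.02 m and angle between each of tumbler1_mid, tumbler2_mid, tumbler3_mid, tumbler4_mid's own z axis and vertical below 0.1 rad and height (world z) of each of tumbler1_mid, tumbler2_mid, tumbler3_mid, tumbler4_mid below 0.175 m and contact force between the fingers and tumbler1 below 0.3 N and linear speed of each of tumbler1, tumbler2, tumbler3, tumbler4 below 0.03 m/s and contact force between the fingers and tumbler2 below 0.3 N and contact force between the fingers and tumbler3 below 0.3 N and contact force between the fingers and tumbler4 below 0.3 N and horizontal distance between tumbler1_mid and tumbler2_mid below 0.008 m and horizontal distance between each of tumbler1_mid, tumbler2_mid and tumbler3_mid below 0.008 m and horizontal distance between each of tumbler1_mid, tumbler2_mid, tumbler3_mid and tumbler4_mid below 0.008 m and distance between each of sweet1_center, sweet2_center, sweet3_center and creamer_mid below 0.055 m), for 0.3 s.
3. the creamer is held up level (within 20 degrees) near the stack, spout facing it, sweets still inside (distance between each of sweet1_center, sweet2_center, sweet3_center and creamer_mid below 0.055 m and height (world z) of creamer_mid above 0.1 m and angle between creamer_mid's own z axis and vertical below 0.35 rad and horizontal distance between spout and pad below 0.15 m and x of pad in the frame of creamer_mid above 0.04 m and y of pad in the frame of creamer_mid between -0.035 and 0.035 m), for 0.2 s.
4. the creamer is tipped over its spout above the top tumbler (angle between creamer_mid's own z axis and vertical above 1.2 rad and horizontal distance between spout and pad below 0.05 m and x of pad in the frame of creamer_mid above 0.04 m and y of pad in the frame of creamer_mid between -0.035 and 0.035 m), for 0.1 s.
At the end, for the whole second after the job is handed in: pad at the front (within 0.25 rad); all tumblers present upright (6 degrees), nested (axes within 8 mm), within 20 mm of the pad centre, let go; every sweet at rest in the top tumbler; creamer upright at rest on the dresser top; mug and caddy within 30 mm of their places (all of step 1 and horizontal distance between each of tumbler1_mid, tumbler2_mid, tumbler3_mid, tumbler4_mid and pad below 0.02 m and angle between each of tumbler1_mid, tumbler2_mid, tumbler3_mid, tumbler4_mid's own z axis and vertical below 0.1 rad and height (world z) of each of tumbler1_mid, tumbler2_mid, tumbler3_mid, tumbler4_mid below 0.175 m and contact force between the fingers and tumbler1 below 0.3 N and linear speed of each of tumbler1, tumbler2, tumbler3, tumbler4, creamer below 0.03 m/s and contact force between the fingers and tumbler2 below 0.3 N and contact force between the fingers and tumbler3 below 0.3 N and contact force between the fingers and tumbler4 below 0.3 N and horizontal distance between tumbler1_mid and tumbler2_mid below 0.008 m and horizontal distance between each of tumbler1_mid, tumbler2_mid and tumbler3_mid below 0.008 m and horizontal distance between each of tumbler1_mid, tumbler2_mid, tumbler3_mid and tumbler4_mid below 0.008 m and horizontal distance between each of sweet1_center, sweet2_center, sweet3_center and pad below 0.045 m and height (world z) of each of sweet1_center, sweet2_center, sweet3_center above 0.1 m and linear speed of each of sweet1, sweet2, sweet3 below 0.08 m/s and (distance between sweet1_center and tumbler1_mid below 0.045 m or distance between sweet1_center and tumbler2_mid below 0.045 m or distance between sweet1_center and tumbler3_mid below 0.045 m or distance between sweet1_center and tumbler4_mid below 0.045 m) and (distance between sweet2_center and tumbler1_mid below 0.045 m or distance between sweet2_center and tumbler2_mid below 0.045 m or distance between sweet2_center and tumbler3_mid below 0.045 m or distance between sweet2_center and tumbler4_mid below 0.045 m) and (distance between sweet3_center and tumbler1_mid below 0.045 m or distance between sweet3_center and tumbler2_mid below 0.045 m or distance between sweet3_center and tumbler3_mid below 0.045 m or distance between sweet3_center and tumbler4_mid below 0.045 m) and velocity of joint susan_top below 0.05 rad/s and angle between creamer_mid's own z axis and vertical below 0.08 rad and height (world z) of creamer_mid between 0.036 and 0.05 m); the robot touches nothing.
It fails at once if the orange mug is disturbed (moved more than 30 mm) (distance of mug_mid from where it was at the start of the episode above 0.03 m).
It fails at once if the tea caddy is disturbed (moved more than 30 mm) (distance of caddy_mid from where it was at the start of the episode above 0.03 m).
Of tumbler1, tumbler2, tumbler3, tumbler4 only 3 to 4 are there at a start; the rules pass over those that are not, and their reading is None.
Of sweet1, sweet2, sweet3 only 2 to 3 are there at a start; the rules pass over those that are not, and their reading is None.
At some moment in a run one of creamer may be knocked a few centimetres aside while the robot is not near it.
It also fails if it takes over 200 s, if anything falls off the work surface, if the arm or the gripper's body presses on something with over 40 N, if the wrist force passes 120 N, or if a joint passes its speed limit or range.

## Working session

There is one attempt and no reset: what is moved stays moved. The work goes in short steps, Python scripts to look and compute and a tool call to move; the robot and the scene stay as the last step left them, time stands still between calls to the robot, and variables do not carry over. Pictures are saved under pics/ and viewed, and the job is handed in when it is done.

Besides the shell and the picture viewer there is one more tool, called after ">>>" by a JSON object that holds its "api" and its "payload". step_arm: Moves the arm, as the interface text tells. Shifts and turns lie within -1 to 1; 1 stands for 2 cm of shift or 4 degrees of turn. Its arguments: {"type":"object","properties":{"rows":{"type":"array","items":{"type":"object","properties":{"dx":{"type":"number"},"dy":{"type":"number"},"dz":{"type":"number"},"wx":{"type":"number"},"wy":{"type":"number"},"wz":{"type":"number"},"hand":{"type":"number"}}}},"newtons":{"type":"number"}},"required":["rows"]}

```bash
ls -la; mkdir -p pics; cat > h.py <<'E'
import numpy as np, cv2
from workcell import ctrl
def snap(cam,name=None):
    c=ctrl.capture(cam)
    if name: cv2.imwrite(f'pics/{name}.png',c['color'])
    return c
def ray(c,u,v):
    R=np.array(c['orientation'],float); p=np.array(c['position'],float)
    d=R@np.array([(u-c['cx'])/c['fx'],(v-c['cy'])/c['fy'],1.0]); return p,d
def onz(c,u,v,z):
    p,d=ray(c,u,v); return p+d*(z-p[2])/d[2]
def proj(c,X):
    R=np.array(c['orientation'],float); p=np.array(c['position'],float)
    q=R.T@(np.array(X,float)-p); return c['fx']*q[0]/q[2]+c['cx'],c['fy']*q[1]/q[2]+c['cy']
E
python3 - <<'E'
from h import *
for n in('scene','top'):
    c=snap(n,n+'0'); print(n,c['fx'],c['cx'],c['cy'],c['position'],np.round(c['orientation'],3).tolist())
s=ctrl.read_state(); print({k:np.round(v,3).tolist() for k,v in s.items()})
E
```

```text
total 12
drwxr-xr-x  3 agent agent 4096 Dec  6 21:37 .
drwxr-xr-x 23 root  root  4096 Dec  6 21:37 ..
drwxr-xr-x  2 agent agent 4096 Dec  6 21:37 pics
scene 566.9208426460946 321.38463043060307 234.57443201702304 [925.65828705 544.12835006 962.24288108] [[-0.802, 0.486, -0.348], [0.597, 0.642, -0.481], [-0.01, -0.593, -0.805]]
top 536.8435332589112 318.69278928236724 234.08615678329906 [ 370.13989439   13.46237708 1203.79858506] [[0.003, -0.99, 0.144], [-1.0, -0.004, -0.008], [0.009, -0.144, -0.99]]
{'time': 0.1, 'joint_pos': [-88.282, 14.856, 88.002, -0.001, 77.237, -11.619], 'joint_vel': [-0.01, -0.075, -0.149, 0.046, -0.082, -0.012], 'tau': [0.003, -44.697, -29.125, -0.0, 0.006, -0.0], 'tool_pos': [126.887, -534.689, 230.571], 'ee_rot': [[-0.0, 0.973, 0.231], [0.002, 0.231, -0.973], [-1.0, 0.0, -0.002]], 'ft_force': [-0.119, 1.204, 0.067], 'moment': [-0.048, 0.055, -0.001], 'grip_width': 0.997}
```

View pics/scene0.png

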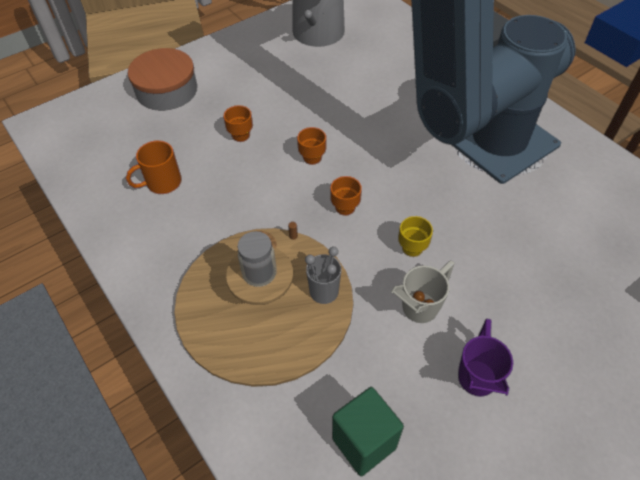

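View pics/top0.png

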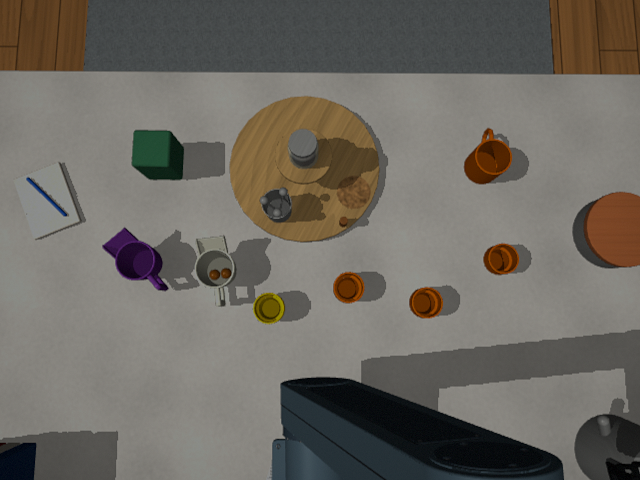

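The top view shows three orange tumblers at (348,287), (425,302) and (501,259). The handled orange one at (488,160) is the mug, and the yellow look-alike is at (269,307). The white creamer is at (215,268), spout away from the robot, with two sweets showing. The purple creamer is at (137,262), the pad at about (353,192) and the knob at (343,222).

```bash
python3 - <<'E'
from h import *
for cam in('scene','top'):
    c=snap(cam)
    for t in('tumbler1_mid','creamer_mid','knob','pad','susan_top','sweet1_center','mug_mid','caddy_mid','handle','spout'):
        for r in ctrl.trace(cam,t)[:6]:
            m=r['pixels']; ys,xs=np.nonzero(m)
            print(cam,t,round(r['conf'],2),r['box'],round(xs.mean(),1),round(ys.mean(),1),len(xs))
c=snap('top')
ax=onz(c,304,169,24)
print('susan outline centre',onz(c,304.5,169,24))
print('pad',onz(c,353,192,24),'knob',onz(c,343,222,64))
im=cv2.resize(c['color'][80:330,90:530],None,fx=1.8,fy=1.8,interpolation=cv2.INTER_CUBIC); cv2.imwrite('pics/crop1.png',im)
E
```

```text
scene tumbler1_mid 0.66 [329.8, 177.7, 32.4, 38.9] 345.3 194.2 996
scene tumbler1_mid 0.62 [400.0, 216.5, 33.7, 41.3] 414.6 235.0 1086
scene tumbler1_mid 0.6 [392.9, 258.9, 60.7, 64.9] 424.2 291.1 2267
scene creamer_mid 0.97 [394.8, 261.6, 57.2, 61.8] 424.7 291.0 2131
scene creamer_mid 0.9 [459.2, 321.8, 54.4, 76.2] 485.1 364.6 2902
scene knob 0.92 [178.1, 223.5, 175.7, 161.4] 264.0 306.5 22386
scene knob 0.22 [392.9, 260.2, 63.2, 61.6] 424.2 291.1 2298
scene knob 0.2 [296.8, 126.6, 29.8, 36.5] 311.8 144.6 905
scene pad 0.6 [170.2, 223.5, 184.1, 164.0] 264.0 306.4 22329
scene susan_top 0.91 [174.8, 221.5, 179.9, 165.6] 263.8 306.5 22264
scene mug_mid 0.56 [123.6, 138.5, 58.0, 58.7] 156.1 167.8 1946
scene caddy_mid 0.57 [330.5, 387.4, 74.9, 88.0] 366.0 430.6 4154
scene handle 0.84 [390.6, 261.0, 63.5, 62.1] 424.0 291.1 2240
scene handle 0.77 [459.1, 320.2, 51.8, 77.9] 484.7 364.3 2791
scene spout 0.93 [393.4, 261.2, 60.2, 62.4] 424.3 291.5 2181
scene spout 0.87 [457.1, 320.2, 57.8, 77.9] 484.8 363.4 2881
top tumbler1_mid 0.94 [253.1, 290.5, 35.1, 33.8] 268.4 308.4 759
top tumbler1_mid
[... 366 characters left out ...]
 susan_top 0.92 [227.0, 97.0, 151.6, 144.2] 304.0 169.1 16917
top mug_mid 0.8 [464.6, 128.0, 45.1, 59.3] 487.6 159.9 1698
top caddy_mid 0.64 [128.6, 130.9, 52.2, 50.7] 157.2 154.9 2280
top caddy_mid 0.63 [228.8, 99.3, 152.2, 143.5] 303.9 169.0 16962
top caddy_mid 0.47 [483.9, 243.7, 33.6, 31.7] 500.9 259.2 894
top handle 0.9 [102.9, 228.2, 62.5, 63.9] 135.7 259.2 2184
top handle 0.86 [194.7, 235.8, 41.5, 74.3] 213.7 265.8 1713
top spout 0.76 [195.9, 235.2, 40.0, 73.5] 213.8 265.6 1684
top spout 0.7 [104.9, 227.5, 61.8, 63.4] 134.9 258.9 2109
susan outline centre [690.35323003  36.16779776  24.        ]
pad [637.74713616 -73.18341943  24.        ] knob [562.52800771 -48.28120227  64.        ]
```

View pics/crop1.png

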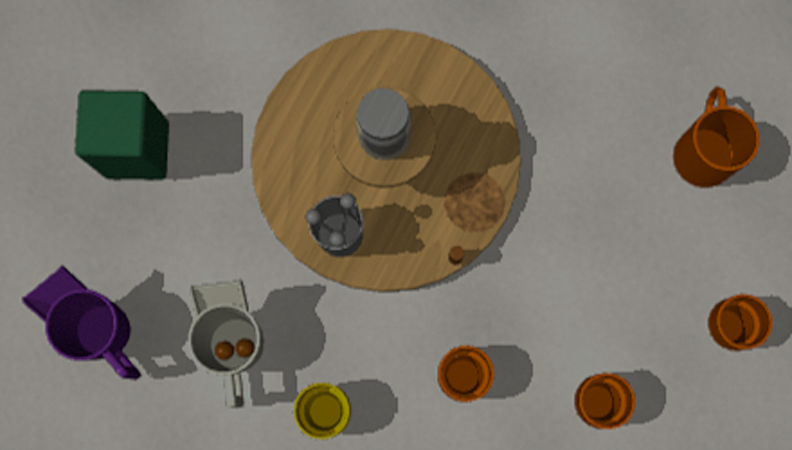

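```bash
cat >> h.py <<'E'
import json,os
from scipy.spatial.transform import Rotation as Ro
from scipy.linalg import logm,expm
def down(yawz):
    """tool pointing down, tool z axis at world azimuth yawz deg"""
    a=np.radians(yawz); z=np.array([np.cos(a),np.sin(a),0]); x=np.array([0,0,-1.]); return np.column_stack([x,np.cross(z,x),z])
def st():
    s=ctrl.read_state()
    open('log.jsonl','a').write(json.dumps({k:np.array(s[k]).tolist() for k in('time','joint_pos','tool_pos','ee_rot')})+'\n')
    return s
def plan(p,R=None,p0=None,R0=None):
    """rows needed: constant row x n from the measured pose"""
    s=st(); p0=np.array(s['tool_pos'] if p0 is None else p0,float); R0=Ro.from_matrix(s['ee_rot'] if R0 is None else R0).as_matrix()
    R=R0 if R is None else R
    T0=np.eye(4);T0[:3,:3]=R0;T0[:3,3]=p0;T1=np.eye(4);T1[:3,:3]=R;T1[:3,3]=p
    D=np.linalg.inv(T0)@T1; w=Ro.from_matrix(D[:3,:3]).as_rotvec(degrees=True)
    n=1
    while True:
        M=expm(np.real(logm(D))/n); d=M[:3,3]/20; ww=Ro.from_matrix(M[:3,:3]).as_rotvec(degrees=True)/4
        if max(abs(d).max(),abs(ww).max())<=1: break
        n+=1
    print('at',np.round(p0,1),'n',n,'d',np.round(d,3),'w',np.round(ww,3),'| totals mm',np.round(D[:3,3],1),'deg',np.round(w,1))
    return n,d,ww
E
python3 - <<'E'
from h import *
plan([565,-52,150],down(-54))
E
```

```text
at [ 126.9 -535.2  231.3] n 31 d [ 0.131  0.971 -0.422] w [-0.183 -0.     0.   ] | totals mm [  81.3  537.7 -369. ] deg [-22.7  -0.    0. ]
```

>>> {"api": "step_arm", "payload": {"rows": [{"dy":0.97,"dz":-0.42,"wx":-0.18},{"dy":0.97,"dz":-0.42,"wx":-0.18},{"dy":0.97,"dz":-0.42,"wx":-0.18},{"dy":0.97,"dz":-0.42,"wx":-0.18},{"dy":0.97,"dz":-0.42,"wx":-0.18},{"dy":0.97,"dz":-0.42,"wx":-0.18},{"dy":0.97,"dz":-0.42,"wx":-0.18},{"dy":0.97,"dz":-0.42,"wx":-0.18},{"dy":0.97,"dz":-0.42,"wx":-0.18},{"dy":0.97,"dz":-0.42,"wx":-0.18},{"dy":0.97,"dz":-0.42,"wx":-0.18},{"dy":0.97,"dz":-0.42,"wx":-0.18}]}}

```text
invalid input
```

>>> {"api": "step_arm", "payload": {"rows": [{"dy":0.97,"dz":-0.42,"wx":-0.18},{"dy":0.97,"dz":-0.42,"wx":-0.18},{"dy":0.97,"dz":-0.42,"wx":-0.18},{"dy":0.97,"dz":-0.42,"wx":-0.18},{"dy":0.97,"dz":-0.42,"wx":-0.18},{"dy":0.97,"dz":-0.42,"wx":-0.18},{"dy":0.97,"dz":-0.42,"wx":-0.18},{"dy":0.97,"dz":-0.42,"wx":-0.18},{"dy":0.97,"dz":-0.42,"wx":-0.18},{"dy":0.97,"dz":-0.42,"wx":-0.18},{"dy":0.97,"dz":-0.42,"wx":-0.18},{"dy":0.97,"dz":-0.42,"wx":-0.18}]}}

```text
invalid input
```

```bash
python3 - <<'E'
from h import *
plan([565,-52,150],down(-54))
snap('scene','scene1')
E
```

```text
at [ 126.9 -535.2  231.3] n 31 d [ 0.131  0.971 -0.422] w [-0.183 -0.     0.   ] | totals mm [  81.3  537.7 -369. ] deg [-22.7  -0.    0. ]
```

View pics/scene1.png

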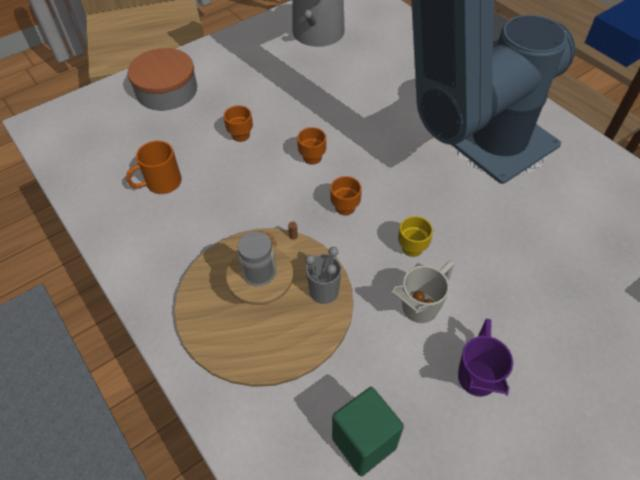

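The call was refused, so I'll give every key in each row.

>>> {"api": "step_arm", "payload": {"rows": [{"dx":0,"dy":0.97,"dz":-0.42,"wx":-0.18,"wy":0,"wz":0,"hand":-1},{"dx":0,"dy":0.97,"dz":-0.42,"wx":-0.18,"wy":0,"wz":0,"hand":-1},{"dx":0,"dy":0.97,"dz":-0.42,"wx":-0.18,"wy":0,"wz":0,"hand":-1},{"dx":0,"dy":0.97,"dz":-0.42,"wx":-0.18,"wy":0,"wz":0,"hand":-1},{"dx":0,"dy":0.97,"dz":-0.42,"wx":-0.18,"wy":0,"wz":0,"hand":-1},{"dx":0,"dy":0.97,"dz":-0.42,"wx":-0.18,"wy":0,"wz":0,"hand":-1},{"dx":0,"dy":0.97,"dz":-0.42,"wx":-0.18,"wy":0,"wz":0,"hand":-1},{"dx":0,"dy":0.97,"dz":-0.42,"wx":-0.18,"wy":0,"wz":0,"hand":-1},{"dx":0,"dy":0.97,"dz":-0.42,"wx":-0.18,"wy":0,"wz":0,"hand":-1},{"dx":0,"dy":0.97,"dz":-0.42,"wx":-0.18,"wy":0,"wz":0,"hand":-1},{"dx":0,"dy":0.97,"dz":-0.42,"wx":-0.18,"wy":0,"wz":0,"hand":-1},{"dx":0,"dy":0.97,"dz":-0.42,"wx":-0.18,"wy":0,"wz":0,"hand":-1}]}}

```text
time: 2.3
tool_pos: [319.7, -369.1, 231.4]
ee_rot: [[0.0, 0.927, 0.375], [-0.0, 0.375, -0.927], [-1.0, 0.0, 0.0]]
ft_force: [0.3, -0.4, -0.3]
grip_width: 1.0
```

>>> {"api": "step_arm", "payload": {"rows": [{"dx":0,"dy":0.97,"dz":-0.42,"wx":-0.18,"wy":0,"wz":0,"hand":-1},{"dx":0,"dy":0.97,"dz":-0.42,"wx":-0.18,"wy":0,"wz":0,"hand":-1},{"dx":0,"dy":0.97,"dz":-0.42,"wx":-0.18,"wy":0,"wz":0,"hand":-1},{"dx":0,"dy":0.97,"dz":-0.42,"wx":-0.18,"wy":0,"wz":0,"hand":-1},{"dx":0,"dy":0.97,"dz":-0.42,"wx":-0.18,"wy":0,"wz":0,"hand":-1},{"dx":0,"dy":0.97,"dz":-0.42,"wx":-0.18,"wy":0,"wz":0,"hand":-1},{"dx":0,"dy":0.97,"dz":-0.42,"wx":-0.18,"wy":0,"wz":0,"hand":-1},{"dx":0,"dy":0.97,"dz":-0.42,"wx":-0.18,"wy":0,"wz":0,"hand":-1},{"dx":0,"dy":0.97,"dz":-0.42,"wx":-0.18,"wy":0,"wz":0,"hand":-1},{"dx":0,"dy":0.97,"dz":-0.42,"wx":-0.18,"wy":0,"wz":0,"hand":-1},{"dx":0,"dy":0.97,"dz":-0.42,"wx":-0.18,"wy":0,"wz":0,"hand":-1},{"dx":0,"dy":0.97,"dz":-0.42,"wx":-0.18,"wy":0,"wz":0,"hand":-1}]}}

```text
time: 3.3
tool_pos: [484.7, -176.7, 231.4]
ee_rot: [[0.0, 0.86, 0.51], [-0.0, 0.51, -0.86], [-1.0, 0.0, 0.0]]
ft_force: [-0.2, -0.0, -0.1]
grip_width: 0.999
```

```bash
python3 - <<'E'
from h import *
plan([565,-52,150],down(-54))
c=snap('scene','scene1')
# knob from scene picture: top at z=64
for uv in((293,225),(293,224)): print(onz(c,*uv,64))
im=cv2.resize(c['color'][190:270,240:360],None,fx=6,fy=6,interpolation=cv2.INTER_CUBIC); cv2.imwrite('pics/crop2.png',im)
E
```

```text
at [ 484.7 -176.7  231.4] n 7 d [ 0.581  0.966 -0.436] w [-0.191  0.    -0.   ] | totals mm [ 81.4 132.6 -66.4] deg [-5.3  0.  -0. ]
[568.39537609 -45.47751103  64.        ]
[566.95376537 -47.53707916  64.        ]
```

View pics/scene1.png

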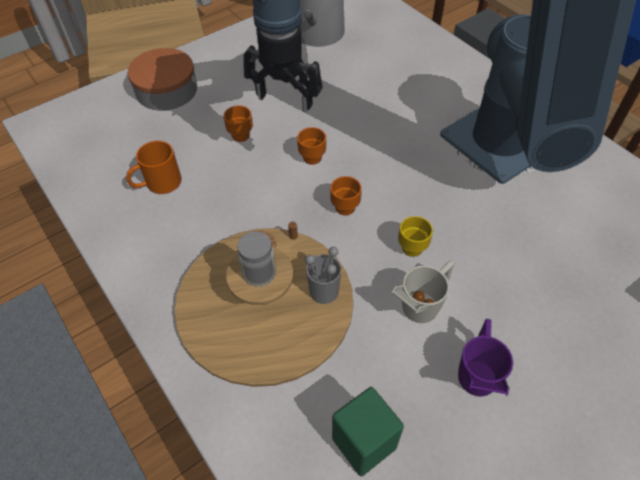

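View pics/crop2.png

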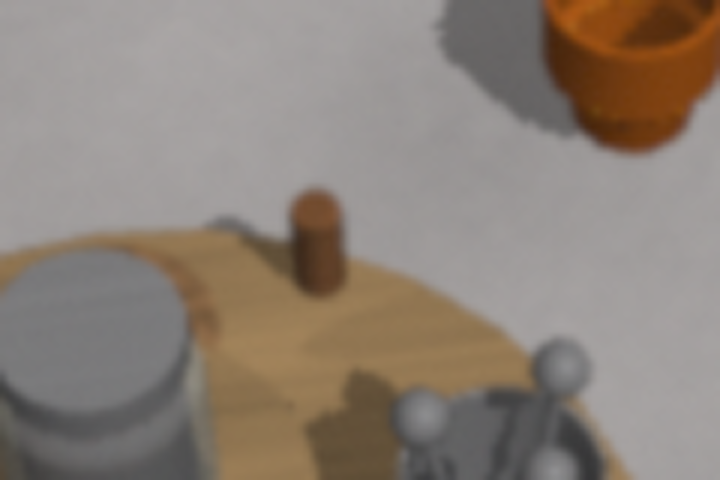

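```bash
python3 - <<'E'
from h import *
plan([565,-47.5,110],down(-56))
plan([565,-47.5,36],down(-56),[565,-47.5,110],down(-56))
E
```

```text
at [ 486.5 -173.9  231.4] n 7 d [ 0.869  0.954 -0.465] w [-0.115 -0.002 -0.006] | totals mm [121.9 131.8 -68.3] deg [-3.2 -0.  -0.2]
at [565.  -47.5 110. ] n 4 d [0.925 0.    0.   ] w [-0.  0.  0.] | totals mm [74.  0.  0.] deg [-0.  0.  0.]
```

>>> {"api": "step_arm", "payload": {"rows": [{"dx":0.5,"dy":0.95,"dz":-0.46,"wx":-0.11,"wy":0,"wz":0,"hand":-0.2},{"dx":0.5,"dy":0.95,"dz":-0.46,"wx":-0.11,"wy":0,"wz":0,"hand":-0.2},{"dx":0.5,"dy":0.95,"dz":-0.46,"wx":-0.11,"wy":0,"wz":0,"hand":-0.2},{"dx":0.5,"dy":0.95,"dz":-0.46,"wx":-0.11,"wy":0,"wz":0,"hand":-0.2},{"dx":0.5,"dy":0.95,"dz":-0.46,"wx":-0.11,"wy":0,"wz":0,"hand":-0.2},{"dx":0.5,"dy":0.95,"dz":-0.46,"wx":-0.11,"wy":0,"wz":0,"hand":-0.2},{"dx":0.5,"dy":0.95,"dz":-0.46,"wx":-0.11,"wy":0,"wz":0,"hand":-0.2},{"dx":1,"dy":0,"dz":0,"wx":0,"wy":0,"wz":0,"hand":-0.2},{"dx":1,"dy":0,"dz":0,"wx":0,"wy":0,"wz":0,"hand":-0.2},{"dx":0,"dy":0,"dz":0,"wx":0,"wy":0,"wz":0,"hand":-0.2}]}}

```text
time: 4.18
tool_pos: [560.5, -51.4, 117.5]
ee_rot: [[-0.007, 0.831, 0.556], [0.002, 0.556, -0.831], [-1.0, -0.005, -0.005]]
ft_force: [-1.2, -0.8, -0.2]
grip_width: 0.596
```

```bash
python3 - <<'E'
from h import *
print(ctrl.read_state()['grip_width'])
plan([565,-47.5,36],down(-56))
c=snap('top','top2'); print(proj(c,[565,-47.5,64]))
im=cv2.resize(c['color'][120:320,200:460],None,fx=3,fy=3,interpolation=cv2.INTER_CUBIC); cv2.imwrite('pics/crop3.png',im)
E
```

```text
0.596215628360561
at [560.5 -51.4 117.5] n 5 d [ 0.815  0.062 -0.005] w [-0.012 -0.016  0.013] | totals mm [81.5  6.3 -0.3] deg [-0.2 -0.3  0.3]
(np.float64(342.6333424414354), np.float64(220.86657436345646))
```

View pics/top2.png

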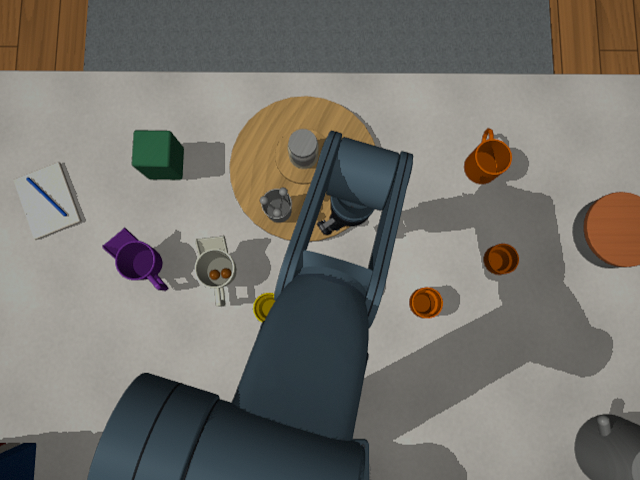

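>>> {"api": "step_arm", "payload": {"rows": [{"dx":0.8,"dy":0.06,"dz":0,"wx":0,"wy":0,"wz":0,"hand":-0.2},{"dx":0.8,"dy":0.06,"dz":0,"wx":0,"wy":0,"wz":0,"hand":-0.2},{"dx":0.8,"dy":0.06,"dz":0,"wx":0,"wy":0,"wz":0,"hand":-0.2},{"dx":0.8,"dy":0.06,"dz":0,"wx":0,"wy":0,"wz":0,"hand":-0.2},{"dx":0.8,"dy":0.06,"dz":0,"wx":0,"wy":0,"wz":0,"hand":-0.2},{"dx":0,"dy":0,"dz":0,"wx":0,"wy":0,"wz":0,"hand":-0.2}]}}

```text
time: 4.73
tool_pos: [566.9, -49.3, 39.9]
ee_rot: [[-0.003, 0.832, 0.554], [0.001, 0.554, -0.832], [-1.0, -0.002, -0.002]]
ft_force: [-0.7, -0.6, 0.4]
grip_width: 0.599
```

>>> {"api": "step_arm", "payload": {"newtons": 20, "rows": [{"dx":0,"dy":0,"dz":0,"wx":0,"wy":0,"wz":0,"hand":1},{"dx":0,"dy":0,"dz":0,"wx":0,"wy":0,"wz":0,"hand":1},{"dx":0,"dy":0,"dz":0,"wx":0,"wy":0,"wz":0,"hand":1},{"dx":0,"dy":0,"dz":0,"wx":0,"wy":0,"wz":0,"hand":1},{"dx":0,"dy":0,"dz":0,"wx":0,"wy":0,"wz":0,"hand":1},{"dx":0,"dy":0,"dz":0,"wx":0,"wy":0,"wz":0,"hand":1},{"dx":0,"dy":0,"dz":0,"wx":0,"wy":0,"wz":0,"hand":1},{"dx":0,"dy":0,"dz":0,"wx":0,"wy":0,"wz":0,"hand":1}]}}

```text
time: 5.4
tool_pos: [569.0, -49.7, 43.1]
ee_rot: [[0.003, 0.832, 0.555], [-0.001, 0.555, -0.832], [-1.0, 0.002, 0.002]]
ft_force: [-1.7, -0.2, 6.7]
grip_width: 0.199
```

>>> {"api": "step_arm", "payload": {"rows": [{"dx":0,"dy":0,"dz":-0.53,"wx":1,"wy":0,"wz":0,"hand":1},{"dx":0,"dy":0,"dz":-0.53,"wx":1,"wy":0,"wz":0,"hand":1},{"dx":0,"dy":0,"dz":-0.53,"wx":1,"wy":0,"wz":0,"hand":1},{"dx":0,"dy":0,"dz":-0.53,"wx":1,"wy":0,"wz":0,"hand":1},{"dx":0,"dy":0,"dz":-0.53,"wx":1,"wy":0,"wz":0,"hand":1},{"dx":0,"dy":0,"dz":-0.53,"wx":1,"wy":0,"wz":0,"hand":1},{"dx":0,"dy":0,"dz":0,"wx":0,"wy":0,"wz":0,"hand":1}]}}

```text
time: 5.98
tool_pos: [544.2, 10.0, 43.1]
ee_rot: [[0.005, 0.986, 0.166], [0.0, 0.166, -0.986], [-1.0, 0.005, 0.001]]
ft_force: [2.1, 1.7, 6.0]
grip_width: 0.199
```

```bash
python3 - <<'E'
from h import *
s=st(); a=np.array(s['tool_pos'])-[690,36,0]; print(np.hypot(*a[:2]),np.degrees(np.arctan2(-a[1],-a[0])),s['ft_force'],s['moment'])
c=snap('scene','scene3')
E
```

```text
148.10211201826715 10.094702539561416 [2.06544453 1.7159697  5.97842881] [ 0.16322314 -0.34262096 -0.06982667]
```

View pics/scene3.png

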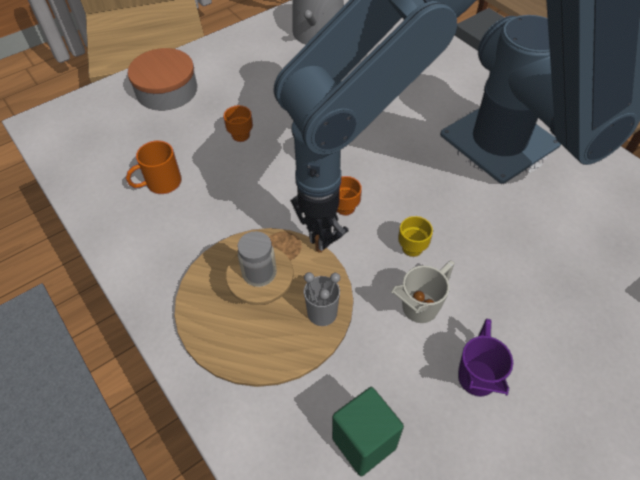

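The knob is gripped and the tier is turning: the pad now shows at (290,243). I'll carry on along the arc.

>>> {"api": "step_arm", "payload": {"rows": [{"dx":0,"dy":0,"dz":-0.53,"wx":1,"wy":0,"wz":0,"hand":1},{"dx":0,"dy":0,"dz":-0.53,"wx":1,"wy":0,"wz":0,"hand":1},{"dx":0,"dy":0,"dz":-0.53,"wx":1,"wy":0,"wz":0,"hand":1},{"dx":0,"dy":0,"dz":-0.53,"wx":1,"wy":0,"wz":0,"hand":1},{"dx":0,"dy":0,"dz":-0.53,"wx":1,"wy":0,"wz":0,"hand":1},{"dx":0,"dy":0,"dz":-0.53,"wx":1,"wy":0,"wz":0,"hand":1},{"dx":0,"dy":0,"dz":-0.53,"wx":1,"wy":0,"wz":0,"hand":1},{"dx":0,"dy":0,"dz":-0.53,"wx":1,"wy":0,"wz":0,"hand":1},{"dx":0,"dy":0,"dz":-0.53,"wx":1,"wy":0,"wz":0,"hand":1},{"dx":0,"dy":0,"dz":-0.37,"wx":0.7,"wy":0,"wz":0,"hand":1},{"dx":0,"dy":0,"dz":0,"wx":0,"wy":0,"wz":0,"hand":1},{"dx":0,"dy":0,"dz":0,"wx":0,"wy":0,"wz":0,"hand":1}]}}

```text
time: 7.03
tool_pos: [558.7, 108.5, 43.1]
ee_rot: [[0.005, 0.875, -0.484], [-0.0, -0.484, -0.875], [-1.0, 0.005, -0.002]]
ft_force: [3.4, -0.0, 6.3]
grip_width: 0.204
```

```bash
python3 - <<'E'
from h import *
s=st(); a=np.array(s['tool_pos'])-[690,36,0]; print(np.hypot(*a[:2]),np.degrees(np.arctan2(-a[1],-a[0])),s['ft_force'])
c=snap('scene','scene4')
E
```

```text
150.01181020160422 -28.91905916994529 [ 3.36918241 -0.01706648  6.3147752 ]
```

View pics/scene4.png

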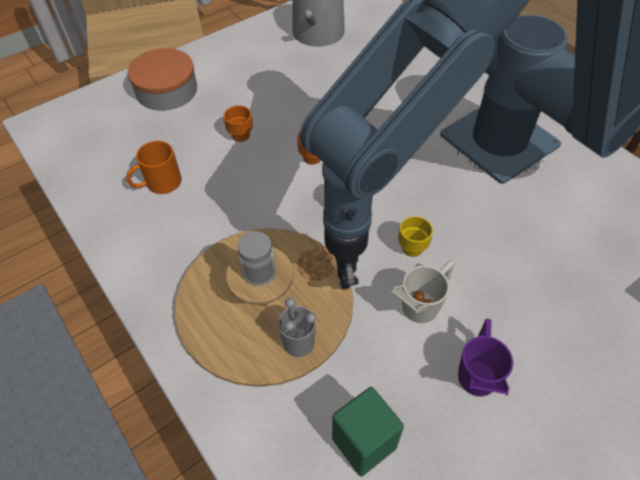

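The pad is now at (316,263), towards the robot. I'll let go and lift.

>>> {"api": "step_arm", "payload": {"rows": [{"dx":0,"dy":0,"dz":0,"wx":0,"wy":0,"wz":0,"hand":0},{"dx":0,"dy":0,"dz":0,"wx":0,"wy":0,"wz":0,"hand":0},{"dx":0,"dy":0,"dz":0,"wx":0,"wy":0,"wz":0,"hand":0},{"dx":0,"dy":0,"dz":0,"wx":0,"wy":0,"wz":0,"hand":0},{"dx":-1,"dy":0,"dz":0,"wx":0,"wy":0,"wz":0,"hand":0},{"dx":-1,"dy":0,"dz":0,"wx":0,"wy":0,"wz":0,"hand":-1},{"dx":-1,"dy":0,"dz":0,"wx":0,"wy":0,"wz":0,"hand":-1},{"dx":-1,"dy":0,"dz":0,"wx":0,"wy":0,"wz":0,"hand":-1},{"dx":-1,"dy":0,"dz":0,"wx":0,"wy":0,"wz":0,"hand":-1},{"dx":-1,"dy":0,"dz":0,"wx":0,"wy":0,"wz":0,"hand":-1},{"dx":-1,"dy":0,"dz":0,"wx":0,"wy":0,"wz":0,"hand":-1},{"dx":-1,"dy":0,"dz":0,"wx":0,"wy":0,"wz":0,"hand":-1}]}}

```text
time: 8.08
tool_pos: [555.6, 108.4, 201.9]
ee_rot: [[-0.001, 0.874, -0.486], [-0.0, -0.486, -0.874], [-1.0, -0.001, 0.001]]
ft_force: [-0.5, -0.1, 0.4]
grip_width: 1.0
```

```bash
cat >> h.py <<'E'
from scipy.optimize import least_squares
TUMB=[(33,68),(33,32),(27.5,32),(22,0)]
def hullmask(c,x,y,rings,z0=0):
    t=np.linspace(0,2*np.pi,40); P=[]
    for r,z in rings: P+= [proj(c,[x+r*np.cos(a),y+r*np.sin(a),z0+z]) for a in t]
    h=cv2.convexHull(np.array(P,np.float32)); return h[:,0]
def hullc(c,x,y,rings,z0=0):
    m=cv2.moments(hullmask(c,x,y,rings,z0)); return np.array([m['m10']/m['m00'],m['m01']/m['m00']])
def blobs(img,lo,hi,amin=300):
    hsv=cv2.cvtColor(img,cv2.COLOR_BGR2HSV); m=cv2.inRange(hsv,lo,hi); m=cv2.morphologyEx(m,cv2.MORPH_OPEN,np.ones((3,3)))
    n,l,s,ce=cv2.connectedComponentsWithStats(m); out=[]
    for i in range(1,n):
        if s[i,4]<amin: continue
        cn,_=cv2.findContours((l==i).astype(np.uint8),cv2.RETR_EXTERNAL,cv2.CHAIN_APPROX_NONE)
        h=cv2.convexHull(max(cn,key=len)).astype(np.float32); mm=cv2.moments(h); out.append((np.array([mm['m10']/mm['m00'],mm['m01']/mm['m00']]),mm['m00'],s[i,:4]))
    return out
def locate(obs,rings,z0=0,g=(500,0)):
    """obs list of (cam,centroid)"""
    f=lambda q: np.concatenate([hullc(c,q[0],q[1],rings,z0)-ce for c,ce in obs])
    r=least_squares(f,g,diff_step=1e-4); return r.x,r.fun
ORANGE=((5,150,60),(15,255,255))
E
python3 - <<'E'
from h import *
ct=snap('top','top5'); cs=snap('scene','scene5')
it=cv2.imread('pics/top0.png'); is_=cv2.imread('pics/scene0.png')
bt=blobs(it,*ORANGE); bs=blobs(is_,*ORANGE)
for b in bt: print('top',np.round(b[0],1),b[1],b[2])
for b in bs: print('sc',np.round(b[0],1),b[1],b[2])
near=lambda B,p: min(B,key=lambda b:np.hypot(*(b[0]-p)))[0]
for a,b in(((348,287),(345,195)),((425,302),(311,145)),((501,259),(238,123))):
    for o in ([(ct,near(bt,a))],[(cs,near(bs,b))],[(ct,near(bt,a)),(cs,near(bs,b))]):
        x,r=locate(o,TUMB); print(np.round(x,1),np.round(r,1))
print(ctrl.read_state()['time'])
E
```

```text
top [42.4 34.2] 5849.5 [ 0  0 88 70]
top [595.5  36. ] 6336.0 [550   0  90  74]
top [487.7 158.4] 1674.5 [465 129  47  55]
top [614.6 228.7] 3420.0 [584 192  56  75]
top [501.2 258.8] 814.5 [484 244  35  30]
top [348.3 287.2] 708.5 [334 272  30  31]
top [426.1 302.3] 761.5 [410 288  33  30]
sc [11.6 14.9] 744.0 [ 0  0 29 36]
sc [238.2 122.1] 727.0 [224 106  28  35]
sc [311.5 144.4] 762.0 [298 128  28  36]
sc [154.2 168.3] 2043.0 [127 141  53  52]
sc [345.3 194.2] 868.0 [331 177  30  38]
[422.7   0. ] [-27.9  -0. ]
[438.9   0. ] [12.2 20.3]
[430.3   0. ] [-27.9  -3.6  15.5  18.3]
[391.4   0. ] [-105.7   -0.2]
[446.4   0. ] [43.3 71.9]
[416.4   0. ] [-105.7  -12.2   54.5   65.1]
[484.5   0. ] [-180.7   -0.4]
[558.3   0. ] [ 72.6 120.6]
[522.   0.] [-180.7  -17.6   87.2  111.9]
8.1833
```

View pics/top5.png

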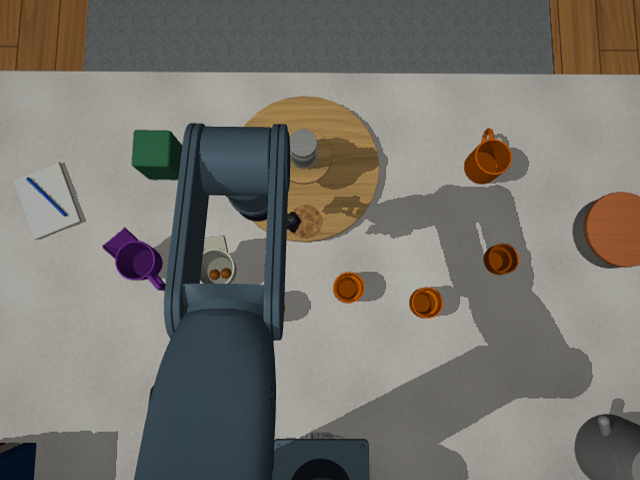

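View pics/scene5.png

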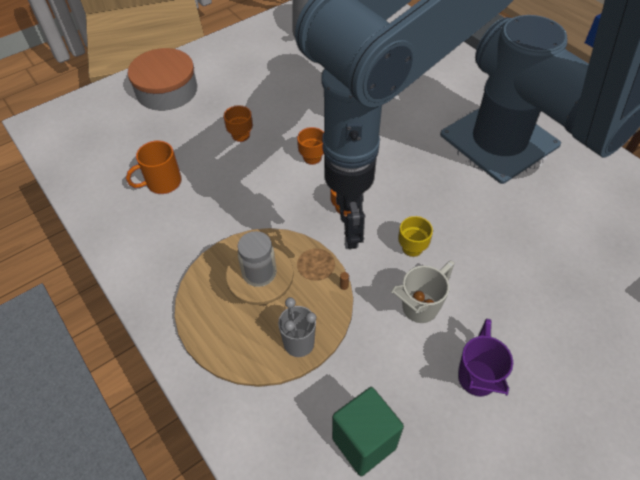

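```bash
sed -i 's/g=(500,0)/g=(450,-100)/; s/diff_step=1e-4/diff_step=1e-2/' h.py
python3 - <<'E'
from h import *
ct=snap('top'); cs=snap('scene')
import pickle; pickle.dump((ct,cs),open('cams.pkl','wb'))
it=cv2.imread('pics/top0.png'); is_=cv2.imread('pics/scene0.png')
bt=blobs(it,*ORANGE); bs=blobs(is_,*ORANGE)
near=lambda B,p: min(B,key=lambda b:np.hypot(*(b[0]-p)))[0]
for a,b in(((348,287),(345,195)),((425,302),(311,145)),((501,259),(238,123))):
    for o in ([(ct,near(bt,a))],[(cs,near(bs,b))],[(ct,near(bt,a)),(cs,near(bs,b))]):
        x,r=locate(o,TUMB); print(np.round(x,1),np.round(r,1))
print('pad scene',onz(cs,316,263.5,24),'knob',onz(cs,345,274,64))
im=cv2.resize(cs['color'][230:310,270:380],None,fx=7,fy=7,interpolation=cv2.INTER_CUBIC); cv2.imwrite('pics/crop6.png',im)
E
```

```text
[423.1 -59.4] [0. 0.]
[424.8 -58.7] [-0. -0.]
[423.8 -59.2] [-0.1 -0.3  0.2 -0.3]
[ 391.8 -225.3] [ 0. -0.]
[ 393.5 -223.7] [-0.  0.]
[ 392.4 -224.8] [-0.2 -0.3  0.1 -0.5]
[ 485.7 -390.4] [0. 0.]
[ 487.5 -389.2] [ 0. -0.]
[ 486.3 -390.2] [-0.1 -0.3  0.2 -0.4]
pad scene [571.19990904  34.49098964  24.        ] knob [556.95724426 107.89335359  64.        ]
```

View pics/crop6.png

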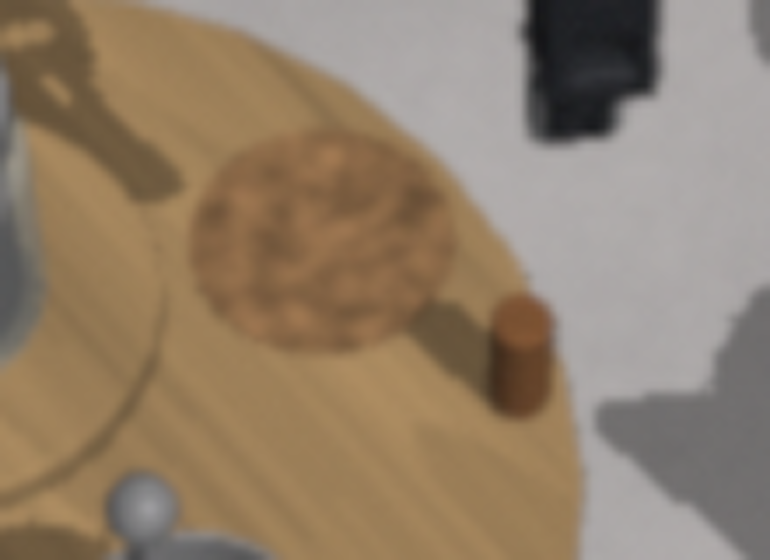

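```bash
python3 - <<'E'
from h import *
R=down(-119)
plan([423.8,-59.2,130],R)
E
```

```text
at [555.9 108.4 201.1] n 11 d [ 0.323 -0.155  0.958] w [-0.002 -0.    -0.   ] | totals mm [ 71.1 -34.  210.7] deg [-0.1 -0.  -0. ]
```

>>> {"api": "step_arm", "payload": {"rows": [{"dx":0.1,"dy":-0.155,"dz":0.96,"wx":0,"wy":0,"wz":0,"hand":-1},{"dx":0.1,"dy":-0.155,"dz":0.96,"wx":0,"wy":0,"wz":0,"hand":-1},{"dx":0.1,"dy":-0.155,"dz":0.96,"wx":0,"wy":0,"wz":0,"hand":-1},{"dx":0.1,"dy":-0.155,"dz":0.96,"wx":0,"wy":0,"wz":0,"hand":-1},{"dx":0.1,"dy":-0.155,"dz":0.96,"wx":0,"wy":0,"wz":0,"hand":-1},{"dx":0.1,"dy":-0.155,"dz":0.96,"wx":0,"wy":0,"wz":0,"hand":-1},{"dx":0.4,"dy":-0.155,"dz":0.96,"wx":0,"wy":0,"wz":0,"hand":-1},{"dx":0.5,"dy":-0.155,"dz":0.96,"wx":0,"wy":0,"wz":0,"hand":-1},{"dx":0.5,"dy":-0.155,"dz":0.96,"wx":0,"wy":0,"wz":0,"hand":-1},{"dx":0.5,"dy":-0.155,"dz":0.96,"wx":0,"wy":0,"wz":0,"hand":-1},{"dx":0.5,"dy":-0.155,"dz":0.96,"wx":0,"wy":0,"wz":0,"hand":-1},{"dx":0,"dy":0,"dz":0,"wx":0,"wy":0,"wz":0,"hand":-1}]}}

```text
time: 9.28
tool_pos: [419.4, -60.1, 138.0]
ee_rot: [[-0.008, 0.873, -0.488], [0.002, -0.488, -0.873], [-1.0, -0.008, 0.002]]
ft_force: [0.3, 0.1, -0.5]
grip_width: 1.001
```

```bash
python3 - <<'E'
from h import *
R=down(-119)
plan([423.8,-59.2,28],R)
ct=snap('top','top7')
print(onz(ct,306,222,24))
im=cv2.resize(ct['color'][190:250,270:350],None,fx=9,fy=9,interpolation=cv2.INTER_CUBIC); cv2.imwrite('pics/crop7.png',im)
E
```

```text
at [419.4 -60.1 138. ] n 6 d [ 0.916  0.033 -0.025] w [-0.008  0.005  0.018] | totals mm [110.    4.3  -3.2] deg [-0.2  0.1  0.4]
[568.91941224  32.01288839  24.        ]
```

View pics/crop7.png

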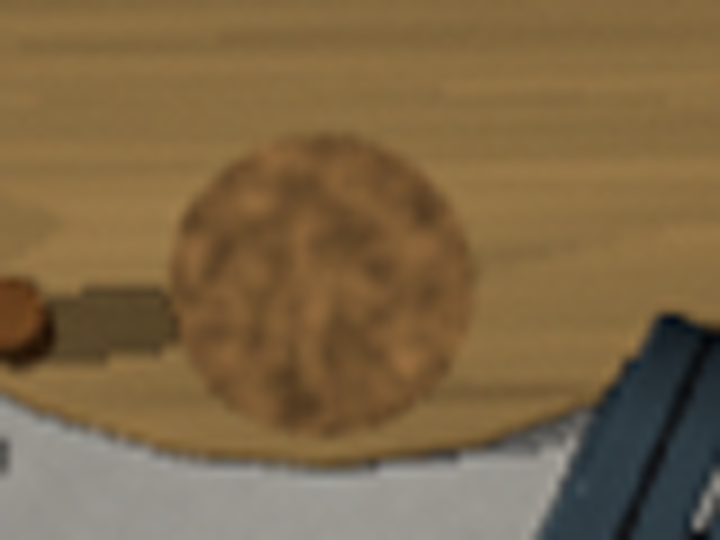

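>>> {"api": "step_arm", "payload": {"rows": [{"dx":0.92,"dy":0.03,"dz":-0.02,"wx":0,"wy":0,"wz":0,"hand":-1},{"dx":0.92,"dy":0.03,"dz":-0.02,"wx":0,"wy":0,"wz":0,"hand":-1},{"dx":0.92,"dy":0.03,"dz":-0.02,"wx":0,"wy":0,"wz":0,"hand":-1},{"dx":0.5,"dy":0.03,"dz":-0.02,"wx":0,"wy":0,"wz":0,"hand":-1},{"dx":0,"dy":0,"dz":0,"wx":0,"wy":0,"wz":0,"hand":-1},{"dx":0,"dy":0,"dz":0,"wx":0,"wy":0,"wz":0,"hand":-1}]}}

```text
time: 9.83
tool_pos: [426.3, -58.5, 75.6]
ee_rot: [[-0.002, 0.874, -0.486], [0.001, -0.486, -0.874], [-1.0, -0.002, -0.0]]
ft_force: [-0.5, -0.4, -0.5]
grip_width: 0.998
```

```bash
python3 - <<'E'
from h import *
R=down(-119)
plan([423.8,-59.2,28],R)
E
```

```text
at [426.3 -58.5  75.6] n 3 d [ 0.794 -0.031  0.031] w [-0.006 -0.     0.009] | totals mm [47.6 -1.8  1.8] deg [-0.1 -0.   0.1]
```

>>> {"api": "step_arm", "payload": {"rows": [{"dx":0.8,"dy":-0.03,"dz":0.03,"wx":0,"wy":0,"wz":0,"hand":-1},{"dx":0.8,"dy":-0.03,"dz":0.03,"wx":0,"wy":0,"wz":0,"hand":-1},{"dx":0.8,"dy":-0.03,"dz":0.03,"wx":0,"wy":0,"wz":0,"hand":-1},{"dx":0,"dy":0,"dz":0,"wx":0,"wy":0,"wz":0,"hand":-1},{"dx":0,"dy":0,"dz":0,"wx":0,"wy":0,"wz":0,"hand":-1}]}}

```text
time: 10.25
tool_pos: [424.2, -59.7, 28.4]
ee_rot: [[-0.001, 0.874, -0.486], [0.0, -0.486, -0.874], [-1.0, -0.001, -0.0]]
ft_force: [-0.0, 0.1, 0.6]
grip_width: 0.998
```

>>> {"api": "step_arm", "payload": {"newtons": 30, "rows": [{"dx":0,"dy":0,"dz":0,"wx":0,"wy":0,"wz":0,"hand":1},{"dx":0,"dy":0,"dz":0,"wx":0,"wy":0,"wz":0,"hand":1},{"dx":0,"dy":0,"dz":0,"wx":0,"wy":0,"wz":0,"hand":1},{"dx":0,"dy":0,"dz":0,"wx":0,"wy":0,"wz":0,"hand":1},{"dx":0,"dy":0,"dz":0,"wx":0,"wy":0,"wz":0,"hand":1}]}}

```text
time: 10.67
tool_pos: [425.3, -60.3, 29.5]
ee_rot: [[0.003, 0.874, -0.486], [-0.001, -0.486, -0.874], [-1.0, 0.003, -0.001]]
ft_force: [0.0, 0.8, 6.9]
grip_width: 0.75
```

```bash
python3 - <<'E'
from h import *
st()
c=snap('scene','scene8')
im=cv2.resize(c['color'][130:250,280:420],None,fx=5,fy=5,interpolation=cv2.INTER_CUBIC); cv2.imwrite('pics/crop8.png',im)
E
```

```text
(no output)
```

View pics/crop8.png

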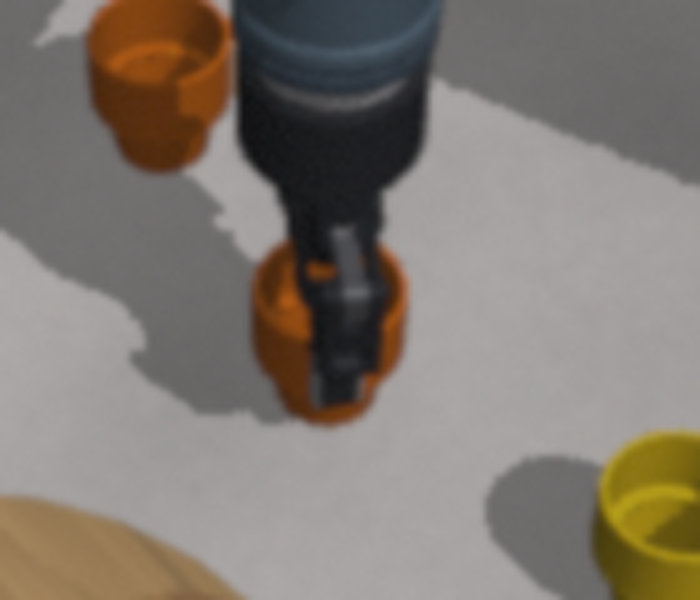

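```bash
python3 - <<'E'
from h import *
import pickle; ct,cs=pickle.load(open('cams.pkl','rb'))
for d in(33,38,45):
  for z in(10,20,28,36): print(d,z,(np.array(proj(cs,[425.3+.486*d,-60.3+.874*d,z]))-[280,130])*5)
E
```

```text
33 10 [333.70471713 429.77625371]
33 20 [334.31098572 415.18128555]
33 28 [334.80187047 403.36400279]
33 36 [335.29806461 391.41890504]
38 10 [335.5677167  438.89583434]
38 20 [336.18796246 424.32619344]
38 28 [336.6901791  412.52906972]
38 36 [337.19784115 400.60403259]
45 10 [338.19122501 451.73818608]
45 20 [338.83125744 437.20471698]
45 28 [339.34951699 425.43639293]
45 36 [339.87341548 413.54002312]
```

>>> {"api": "step_arm", "payload": {"rows": [{"dx":-0.5,"dy":0,"dz":0,"wx":0,"wy":0,"wz":0,"hand":1},{"dx":-1,"dy":0,"dz":0,"wx":0,"wy":0,"wz":0,"hand":1},{"dx":-1,"dy":0,"dz":0,"wx":0,"wy":0,"wz":0,"hand":1},{"dx":-1,"dy":0,"dz":0,"wx":0,"wy":0,"wz":0,"hand":1},{"dx":0,"dy":0.4,"dz":-0.8,"wx":0,"wy":0,"wz":0,"hand":1},{"dx":0,"dy":0.5,"dz":-0.95,"wx":0,"wy":0,"wz":0,"hand":1},{"dx":0,"dy":0.5,"dz":-0.95,"wx":0,"wy":0,"wz":0,"hand":1},{"dx":0,"dy":0.5,"dz":-0.95,"wx":0,"wy":0,"wz":0,"hand":1},{"dx":0,"dy":0.5,"dz":-0.95,"wx":0,"wy":0,"wz":0,"hand":1},{"dx":0,"dy":0.5,"dz":-0.95,"wx":0,"wy":0,"wz":0,"hand":1},{"dx":0,"dy":0,"dz":0,"wx":0,"wy":0,"wz":0,"hand":1},{"dx":0,"dy":0,"dz":0,"wx":0,"wy":0,"wz":0,"hand":1}]}}

```text
time: 11.72
tool_pos: [529.2, 9.4, 98.4]
ee_rot: [[0.0, 0.875, -0.485], [-0.0, -0.485, -0.875], [-1.0, 0.0, -0.0]]
ft_force: [-0.3, -0.3, -1.4]
grip_width: 0.756
```

```bash
python3 - <<'E'
from h import *
R=down(-119)
plan([571,33,85],R)
E
```

```text
at [529.2   9.4  98.4] n 3 d [ 0.223  0.418 -0.682] w [-0.001 -0.    -0.002] | totals mm [ 13.4  25.1 -40.9] deg [-0. -0. -0.]
```

>>> {"api": "step_arm", "payload": {"rows": [{"dx":0,"dy":0.42,"dz":-0.68,"wx":0,"wy":0,"wz":0,"hand":1},{"dx":0,"dy":0.42,"dz":-0.68,"wx":0,"wy":0,"wz":0,"hand":1},{"dx":0,"dy":0.42,"dz":-0.68,"wx":0,"wy":0,"wz":0,"hand":1},{"dx":0.8,"dy":0,"dz":0,"wx":0,"wy":0,"wz":0,"hand":1},{"dx":0.7,"dy":0,"dz":0,"wx":0,"wy":0,"wz":0,"hand":1},{"dx":0,"dy":0,"dz":0,"wx":0,"wy":0,"wz":0,"hand":1},{"dx":0,"dy":0,"dz":0,"wx":0,"wy":0,"wz":0,"hand":1}]}}

```text
time: 12.3
tool_pos: [569.1, 31.9, 67.7]
ee_rot: [[-0.003, 0.874, -0.487], [0.0, -0.487, -0.874], [-1.0, -0.002, 0.001]]
ft_force: [0.2, 0.3, -0.7]
grip_width: 0.752
```

```bash
python3 - <<'E'
from h import *
R=down(-119)
plan([571,33,54.5],R)
E
```

```text
at [569.1  31.9  67.7] n 1 d [ 0.658  0.059 -0.097] w [-0.033  0.016  0.035] | totals mm [13.2  1.2 -1.9] deg [-0.1  0.1  0.1]
```

>>> {"api": "step_arm", "payload": {"rows": [{"dx":0.35,"dy":0.06,"dz":-0.08,"wx":0,"wy":0,"wz":0,"hand":1},{"dx":0.3,"dy":0,"dz":0,"wx":0,"wy":0,"wz":0,"hand":1},{"dx":0,"dy":0,"dz":0,"wx":0,"wy":0,"wz":0,"hand":1},{"dx":0,"dy":0,"dz":0,"wx":0,"wy":0,"wz":0,"hand":1},{"dx":0,"dy":0,"dz":0,"wx":0,"wy":0,"wz":0,"hand":1}]}}

```text
time: 12.72
tool_pos: [572.4, 33.0, 55.3]
ee_rot: [[0.0, 0.874, -0.486], [-0.0, -0.486, -0.874], [-1.0, 0.0, -0.0]]
ft_force: [-0.4, 0.2, -0.9]
grip_width: 0.749
```

>>> {"api": "step_arm", "payload": {"rows": [{"dx":0.1,"dy":0,"dz":0,"wx":0,"wy":0,"wz":0,"hand":1},{"dx":0,"dy":0,"dz":0,"wx":0,"wy":0,"wz":0,"hand":1},{"dx":0,"dy":0,"dz":0,"wx":0,"wy":0,"wz":0,"hand":-1},{"dx":0,"dy":0,"dz":0,"wx":0,"wy":0,"wz":0,"hand":-1},{"dx":0,"dy":0,"dz":0,"wx":0,"wy":0,"wz":0,"hand":-1},{"dx":0,"dy":0,"dz":0,"wx":0,"wy":0,"wz":0,"hand":-1},{"dx":-1,"dy":0,"dz":0,"wx":0,"wy":0,"wz":0,"hand":-1},{"dx":-1,"dy":0,"dz":0,"wx":0,"wy":0,"wz":0,"hand":-1},{"dx":-1,"dy":0,"dz":0,"wx":0,"wy":0,"wz":0,"hand":-1},{"dx":-1,"dy":0,"dz":0,"wx":0,"wy":0,"wz":0,"hand":-1},{"dx":-1,"dy":0,"dz":0,"wx":0,"wy":0,"wz":0,"hand":-1}]}}

```text
time: 13.63
tool_pos: [572.2, 33.1, 154.0]
ee_rot: [[-0.0, 0.874, -0.486], [0.0, -0.486, -0.874], [-1.0, -0.0, 0.0]]
ft_force: [-0.1, -0.8, 0.8]
grip_width: 1.002
```

```bash
python3 - <<'E'
from h import *
R=down(-119)
plan([392.4,-224.8,120],R)
E
```

```text
at [572.2  33.1 154. ] n 16 d [ 0.106 -0.1    0.977] w [-0.002  0.     0.   ] | totals mm [ 34.1 -31.6 312.8] deg [-0.1  0.   0. ]
```

>>> {"api": "step_arm", "payload": {"rows": [{"dx":0,"dy":-0.1,"dz":0.98,"wx":0,"wy":0,"wz":0,"hand":-1},{"dx":0,"dy":-0.1,"dz":0.98,"wx":0,"wy":0,"wz":0,"hand":-1},{"dx":0,"dy":-0.1,"dz":0.98,"wx":0,"wy":0,"wz":0,"hand":-1},{"dx":0,"dy":-0.1,"dz":0.98,"wx":0,"wy":0,"wz":0,"hand":-1},{"dx":0,"dy":-0.1,"dz":0.98,"wx":0,"wy":0,"wz":0,"hand":-1},{"dx":0,"dy":-0.1,"dz":0.98,"wx":0,"wy":0,"wz":0,"hand":-1},{"dx":0,"dy":-0.1,"dz":0.98,"wx":0,"wy":0,"wz":0,"hand":-1},{"dx":0,"dy":-0.1,"dz":0.98,"wx":0,"wy":0,"wz":0,"hand":-1},{"dx":0,"dy":-0.1,"dz":0.98,"wx":0,"wy":0,"wz":0,"hand":-1},{"dx":0,"dy":-0.1,"dz":0.98,"wx":0,"wy":0,"wz":0,"hand":-1},{"dx":0,"dy":-0.1,"dz":0.98,"wx":0,"wy":0,"wz":0,"hand":-1},{"dx":0,"dy":-0.1,"dz":0.98,"wx":0,"wy":0,"wz":0,"hand":-1}]}}

```text
time: 14.63
tool_pos: [436.4, -161.4, 153.2]
ee_rot: [[0.0, 0.874, -0.486], [-0.0, -0.486, -0.874], [-1.0, 0.0, 0.0]]
ft_force: [0.8, 0.4, 0.2]
grip_width: 1.003
```

>>> {"api": "step_arm", "payload": {"rows": [{"dx":0,"dy":-0.1,"dz":0.98,"wx":0,"wy":0,"wz":0,"hand":-1},{"dx":0,"dy":-0.1,"dz":0.98,"wx":0,"wy":0,"wz":0,"hand":-1},{"dx":0,"dy":-0.1,"dz":0.98,"wx":0,"wy":0,"wz":0,"hand":-1},{"dx":0,"dy":-0.1,"dz":0.7,"wx":0,"wy":0,"wz":0,"hand":-1},{"dx":1,"dy":0,"dz":0,"wx":0,"wy":0,"wz":0,"hand":-1},{"dx":1,"dy":0,"dz":0,"wx":0,"wy":0,"wz":0,"hand":-1},{"dx":0,"dy":0,"dz":0,"wx":0,"wy":0,"wz":0,"hand":-1},{"dx":0,"dy":0,"dz":0,"wx":0,"wy":0,"wz":0,"hand":-1}]}}

```text
time: 15.3
tool_pos: [393.9, -219.9, 112.6]
ee_rot: [[-0.002, 0.874, -0.487], [0.002, -0.487, -0.874], [-1.0, -0.003, -0.001]]
ft_force: [0.4, 0.1, 0.3]
grip_width: 1.0
```

```bash
cat >> h.py <<'E'
def tum(cam,img,p,z0=0,rings=TUMB):
    b=min(blobs(img,*ORANGE,amin=150),key=lambda b:np.hypot(*(b[0]-p)))
    x,r=locate([(cam,b[0])],rings,z0); return x,b
E
python3 - <<'E'
from h import *
R=down(-119)
plan([392.4,-224.8,36],R)
c=snap('scene','scene9')
x,b=tum(c,c['color'],(316,235),24); print(x,b)
im=cv2.resize(c['color'][190:310,250:410],None,fx=5,fy=5,interpolation=cv2.INTER_CUBIC); cv2.imwrite('pics/crop9.png',im)
E
```

```text
at [ 393.9 -219.9  112.6] n 4 d [0.958 0.014 0.063] w [-0.007 -0.003  0.009] | totals mm [76.6  1.2  5.1] deg [-0.1 -0.   0.1]
[573.30803679  34.68318956] (array([314.73969534, 250.95280765]), 1116.0, array([298, 231,  34,  42], dtype=int32))
```

View pics/crop9.png

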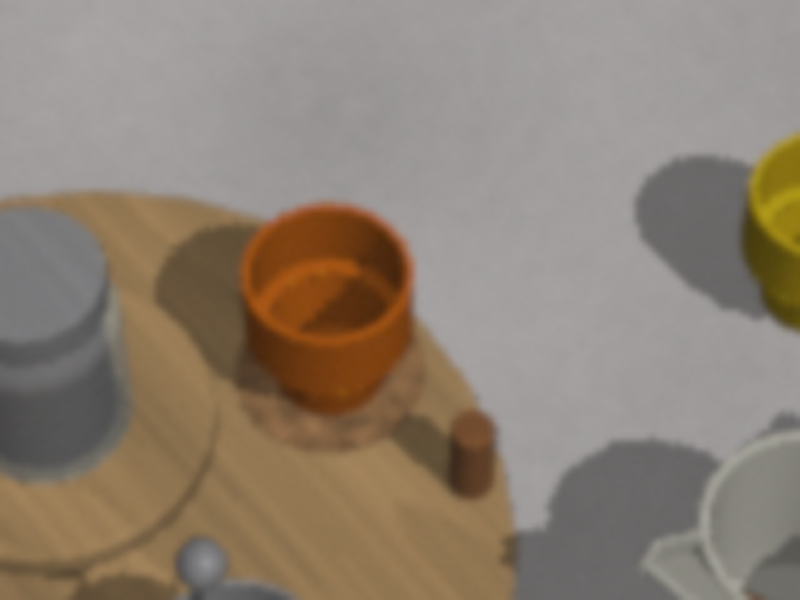

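The first tumbler stands upright, centred on the pad within 2 mm. On to the second.

>>> {"api": "step_arm", "payload": {"rows": [{"dx":0.9,"dy":0.01,"dz":0.06,"wx":0,"wy":0,"wz":0,"hand":-1},{"dx":0.9,"dy":0.01,"dz":0.06,"wx":0,"wy":0,"wz":0,"hand":-1},{"dx":0.9,"dy":0.01,"dz":0.06,"wx":0,"wy":0,"wz":0,"hand":-1},{"dx":0.9,"dy":0.01,"dz":0.06,"wx":0,"wy":0,"wz":0,"hand":-1},{"dx":0,"dy":0,"dz":0,"wx":0,"wy":0,"wz":0,"hand":-1},{"dx":0,"dy":0,"dz":0,"wx":0,"wy":0,"wz":0,"hand":-1},{"dx":0,"dy":0,"dz":0,"wx":0,"wy":0,"wz":0,"hand":-1}]}}

```text
time: 15.93
tool_pos: [393.9, -225.7, 42.5]
ee_rot: [[0.002, 0.874, -0.486], [-0.001, -0.486, -0.874], [-1.0, 0.002, 0.001]]
ft_force: [0.7, -1.2, 1.5]
grip_width: 1.0
```

>>> {"api": "step_arm", "payload": {"newtons": 30, "rows": [{"dx":0,"dy":0,"dz":0,"wx":0,"wy":0,"wz":0,"hand":1},{"dx":0,"dy":0,"dz":0,"wx":0,"wy":0,"wz":0,"hand":1},{"dx":0,"dy":0,"dz":0,"wx":0,"wy":0,"wz":0,"hand":1},{"dx":0,"dy":0,"dz":0,"wx":0,"wy":0,"wz":0,"hand":1},{"dx":0,"dy":0,"dz":0,"wx":0,"wy":0,"wz":0,"hand":1},{"dx":0,"dy":0,"dz":0,"wx":0,"wy":0,"wz":0,"hand":1}]}}

```text
time: 16.43
tool_pos: [394.0, -225.7, 42.7]
ee_rot: [[0.002, 0.874, -0.486], [-0.002, -0.486, -0.874], [-1.0, 0.003, 0.001]]
ft_force: [-1.2, 1.7, 5.3]
grip_width: 0.762
```

```bash
python3 - <<'E'
from h import *
s=st(); y=np.array(s['ee_rot'])[:2,1]; d=np.array([392.4,-224.8])-np.array(s['tool_pos'])[:2]
off=(d@y)*y; print('offset',off)
t=np.array([571,34.3])-off
plan([*t,160],down(-119),[*s['tool_pos'][:2],160],s['ee_rot']); print(t)
E
```

```text
offset [-1.6343094  0.9094199]
at [ 394.  -225.7  160. ] n 16 d [-0.     0.095 -0.979] w [-0.001  0.    -0.003] | totals mm [-1.000e-01  3.010e+01 -3.133e+02] deg [-0.1  0.  -0.2]
[572.6343094  33.3905801]
```

>>> {"api": "step_arm", "payload": {"rows": [{"dx":-0.6,"dy":0,"dz":0,"wx":0,"wy":0,"wz":0,"hand":1},{"dx":-1,"dy":0,"dz":0,"wx":0,"wy":0,"wz":0,"hand":1},{"dx":-1,"dy":0,"dz":0,"wx":0,"wy":0,"wz":0,"hand":1},{"dx":-1,"dy":0,"dz":0,"wx":0,"wy":0,"wz":0,"hand":1},{"dx":-1,"dy":0,"dz":0,"wx":0,"wy":0,"wz":0,"hand":1},{"dx":-1,"dy":0,"dz":0,"wx":0,"wy":0,"wz":0,"hand":1},{"dx":-0.4,"dy":0.05,"dz":-0.6,"wx":0,"wy":0,"wz":0,"hand":1},{"dx":0,"dy":0.1,"dz":-0.98,"wx":0,"wy":0,"wz":0,"hand":1},{"dx":0,"dy":0.1,"dz":-0.98,"wx":0,"wy":0,"wz":0,"hand":1},{"dx":0,"dy":0.1,"dz":-0.98,"wx":0,"wy":0,"wz":0,"hand":1},{"dx":0,"dy":0.1,"dz":-0.98,"wx":0,"wy":0,"wz":0,"hand":1},{"dx":0,"dy":0.1,"dz":-0.98,"wx":0,"wy":0,"wz":0,"hand":1}]}}

```text
time: 17.43
tool_pos: [456.6, -133.5, 162.0]
ee_rot: [[0.001, 0.874, -0.486], [-0.001, -0.486, -0.874], [-1.0, 0.001, -0.0]]
ft_force: [0.4, 0.6, -0.7]
grip_width: 0.756
```

>>> {"api": "step_arm", "payload": {"rows": [{"dx":0,"dy":0.1,"dz":-0.98,"wx":0,"wy":0,"wz":0,"hand":1},{"dx":0,"dy":0.1,"dz":-0.98,"wx":0,"wy":0,"wz":0,"hand":1},{"dx":0,"dy":0.1,"dz":-0.98,"wx":0,"wy":0,"wz":0,"hand":1},{"dx":0,"dy":0.1,"dz":-0.98,"wx":0,"wy":0,"wz":0,"hand":1},{"dx":0,"dy":0.1,"dz":-0.98,"wx":0,"wy":0,"wz":0,"hand":1},{"dx":0,"dy":0.1,"dz":-0.98,"wx":0,"wy":0,"wz":0,"hand":1},{"dx":0,"dy":0.1,"dz":-0.98,"wx":0,"wy":0,"wz":0,"hand":1},{"dx":0,"dy":0.1,"dz":-0.8,"wx":0,"wy":0,"wz":0,"hand":1},{"dx":0,"dy":0.1,"dz":-0.6,"wx":0,"wy":0,"wz":0,"hand":1},{"dx":0,"dy":0,"dz":0,"wx":0,"wy":0,"wz":0,"hand":1},{"dx":0,"dy":0,"dz":0,"wx":0,"wy":0,"wz":0,"hand":1},{"dx":0,"dy":0,"dz":0,"wx":0,"wy":0,"wz":0,"hand":1}]}}

```text
time: 18.43
tool_pos: [551.7, 0.8, 161.2]
ee_rot: [[-0.001, 0.874, -0.486], [-0.0, -0.486, -0.874], [-1.0, -0.0, 0.001]]
ft_force: [-0.1, 1.3, -1.4]
grip_width: 0.757
```

```bash
python3 - <<'E'
from h import *
plan([572.6,33.4,142],down(-119))
c=snap('scene','scene10')
im=cv2.resize(c['color'][150:290,240:400],None,fx=5,fy=5,interpolation=cv2.INTER_CUBIC); cv2.imwrite('pics/crop10.png',im)
E
```

```text
at [551.7   0.8 161.2] n 2 d [ 0.479  0.062 -0.966] w [-0.012  0.004  0.002] | totals mm [ 19.1   2.5 -38.6] deg [-0.1  0.   0. ]
```

View pics/crop10.png

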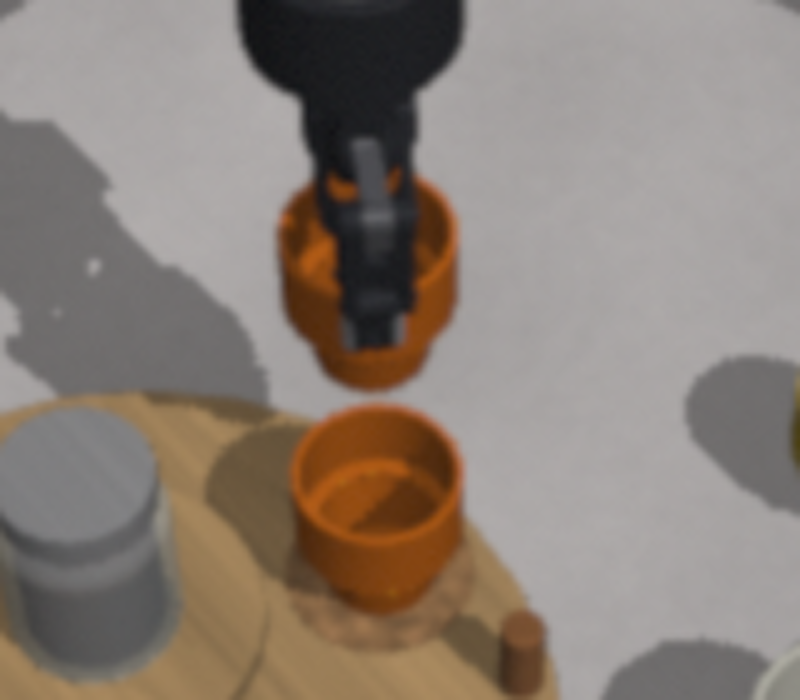

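Held upright. I'll move over the first one, then lower.

>>> {"api": "step_arm", "payload": {"rows": [{"dx":0,"dy":0.06,"dz":-0.96,"wx":0,"wy":0,"wz":0,"hand":1},{"dx":0,"dy":0.06,"dz":-0.96,"wx":0,"wy":0,"wz":0,"hand":1},{"dx":0.6,"dy":0,"dz":0,"wx":0,"wy":0,"wz":0,"hand":1},{"dx":0.6,"dy":0,"dz":0,"wx":0,"wy":0,"wz":0,"hand":1},{"dx":0,"dy":0,"dz":0,"wx":0,"wy":0,"wz":0,"hand":1},{"dx":0,"dy":0,"dz":0,"wx":0,"wy":0,"wz":0,"hand":1},{"dx":0,"dy":0,"dz":0,"wx":0,"wy":0,"wz":0,"hand":1}]}}

```text
time: 19.07
tool_pos: [573.0, 33.0, 137.7]
ee_rot: [[0.0, 0.873, -0.487], [-0.0, -0.487, -0.873], [-1.0, 0.0, -0.0]]
ft_force: [0.5, -0.6, -1.3]
grip_width: 0.758
```

```bash
python3 - <<'E'
from h import *
plan([572.6,33.4,104],down(-119))
E
```

```text
at [573.   33.  137.7] n 2 d [ 0.842 -0.014 -0.004] w [-0.019 -0.001 -0.003] | totals mm [33.7 -0.6 -0.2] deg [-0.2 -0.  -0. ]
```

>>> {"api": "step_arm", "payload": {"rows": [{"dx":0.4,"dy":-0.02,"dz":0,"wx":0,"wy":0,"wz":0,"hand":1},{"dx":0.4,"dy":0,"dz":0,"wx":0,"wy":0,"wz":0,"hand":1},{"dx":0.4,"dy":0,"dz":0,"wx":0,"wy":0,"wz":0,"hand":1},{"dx":0.4,"dy":0,"dz":0,"wx":0,"wy":0,"wz":0,"hand":1},{"dx":0.1,"dy":0,"dz":0,"wx":0,"wy":0,"wz":0,"hand":1},{"dx":0,"dy":0,"dz":0,"wx":0,"wy":0,"wz":0,"hand":1},{"dx":0,"dy":0,"dz":0,"wx":0,"wy":0,"wz":0,"hand":1}]}}

```text
time: 19.65
tool_pos: [572.3, 33.8, 102.9]
ee_rot: [[-0.001, 0.874, -0.486], [-0.0, -0.486, -0.874], [-1.0, -0.001, 0.001]]
ft_force: [-1.8, 0.5, 2.1]
grip_width: 0.758
```

>>> {"api": "step_arm", "payload": {"rows": [{"dx":0,"dy":0,"dz":0,"wx":0,"wy":0,"wz":0,"hand":-1},{"dx":0,"dy":0,"dz":0,"wx":0,"wy":0,"wz":0,"hand":-1},{"dx":0,"dy":0,"dz":0,"wx":0,"wy":0,"wz":0,"hand":-1},{"dx":0,"dy":0,"dz":0,"wx":0,"wy":0,"wz":0,"hand":-1},{"dx":-1,"dy":0,"dz":0,"wx":0,"wy":0,"wz":0,"hand":-1},{"dx":-1,"dy":0,"dz":0,"wx":0,"wy":0,"wz":0,"hand":-1},{"dx":-1,"dy":0,"dz":0,"wx":0,"wy":0,"wz":0,"hand":-1},{"dx":-1,"dy":0,"dz":0,"wx":0,"wy":0,"wz":0,"hand":-1},{"dx":0,"dy":0,"dz":0.5,"wx":0,"wy":0,"wz":0,"hand":-1},{"dx":0,"dy":0,"dz":1,"wx":0,"wy":0,"wz":0,"hand":-1},{"dx":0,"dy":0,"dz":1,"wx":0,"wy":0,"wz":0,"hand":-1},{"dx":0,"dy":0,"dz":1,"wx":0,"wy":0,"wz":0,"hand":-1}]}}

```text
time: 20.65
tool_pos: [537.6, -27.9, 182.3]
ee_rot: [[-0.001, 0.874, -0.486], [0.0, -0.486, -0.874], [-1.0, -0.001, 0.0]]
ft_force: [-0.5, 0.3, 0.5]
grip_width: 0.999
```

```bash
python3 - <<'E'
from h import *
plan([486.3,-390.2,120],down(-119))
c=snap('scene','scene11')
im=cv2.resize(c['color'][150:290,240:400],None,fx=5,fy=5,interpolation=cv2.INTER_CUBIC); cv2.imwrite('pics/crop11.png',im)
E
```

```text
at [537.6 -27.9 182.3] n 18 d [0.173 0.364 0.949] w [-0.001  0.     0.001] | totals mm [ 62.4 131.2 341.6] deg [-0.1  0.   0. ]
```

View pics/crop11.png

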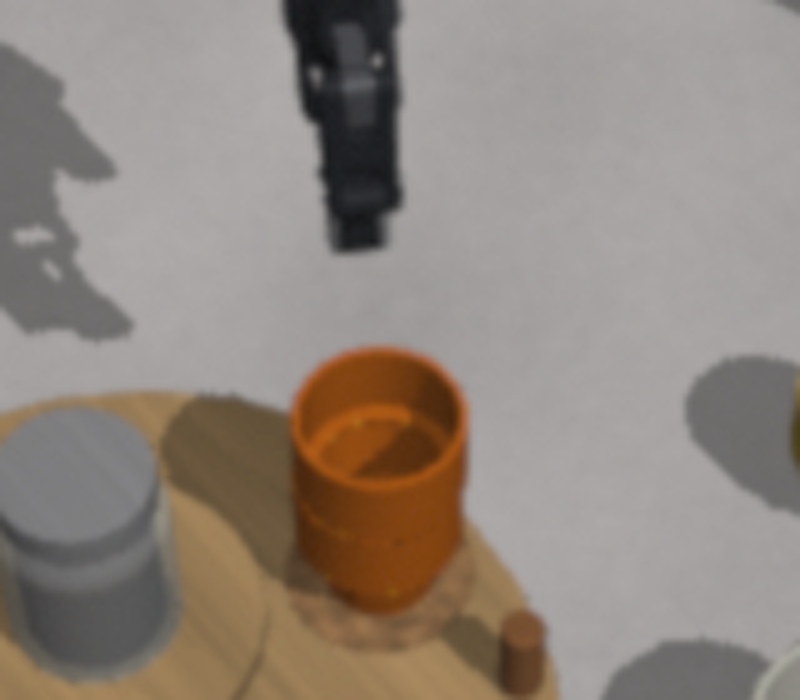

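The second tumbler has nested, with the joint line level and the bands flush. Going for the third.

>>> {"api": "step_arm", "payload": {"rows": [{"dx":0,"dy":0.36,"dz":0.95,"wx":0,"wy":0,"wz":0,"hand":-1},{"dx":0,"dy":0.36,"dz":0.95,"wx":0,"wy":0,"wz":0,"hand":-1},{"dx":0,"dy":0.36,"dz":0.95,"wx":0,"wy":0,"wz":0,"hand":-1},{"dx":0,"dy":0.36,"dz":0.95,"wx":0,"wy":0,"wz":0,"hand":-1},{"dx":0,"dy":0.36,"dz":0.95,"wx":0,"wy":0,"wz":0,"hand":-1},{"dx":0,"dy":0.36,"dz":0.95,"wx":0,"wy":0,"wz":0,"hand":-1},{"dx":0,"dy":0.36,"dz":0.95,"wx":0,"wy":0,"wz":0,"hand":-1},{"dx":0,"dy":0.36,"dz":0.95,"wx":0,"wy":0,"wz":0,"hand":-1},{"dx":0,"dy":0.36,"dz":0.95,"wx":0,"wy":0,"wz":0,"hand":-1},{"dx":0,"dy":0.36,"dz":0.95,"wx":0,"wy":0,"wz":0,"hand":-1},{"dx":0,"dy":0.36,"dz":0.95,"wx":0,"wy":0,"wz":0,"hand":-1},{"dx":0,"dy":0.36,"dz":0.95,"wx":0,"wy":0,"wz":0,"hand":-1}]}}

```text
time: 21.7
tool_pos: [502.4, -269.5, 182.2]
ee_rot: [[-0.001, 0.874, -0.487], [0.001, -0.487, -0.874], [-1.0, -0.001, -0.0]]
ft_force: [0.5, -1.1, 0.4]
grip_width: 0.998
```

>>> {"api": "step_arm", "payload": {"rows": [{"dx":0.5,"dy":0.36,"dz":0.95,"wx":0,"wy":0,"wz":0,"hand":-1},{"dx":0.5,"dy":0.36,"dz":0.95,"wx":0,"wy":0,"wz":0,"hand":-1},{"dx":0.5,"dy":0.36,"dz":0.95,"wx":0,"wy":0,"wz":0,"hand":-1},{"dx":0.5,"dy":0.36,"dz":0.95,"wx":0,"wy":0,"wz":0,"hand":-1},{"dx":0.5,"dy":0.36,"dz":0.95,"wx":0,"wy":0,"wz":0,"hand":-1},{"dx":0.5,"dy":0.3,"dz":0.6,"wx":0,"wy":0,"wz":0,"hand":-1},{"dx":0,"dy":0,"dz":0,"wx":0,"wy":0,"wz":0,"hand":-1},{"dx":0,"dy":0,"dz":0,"wx":0,"wy":0,"wz":0,"hand":-1},{"dx":0,"dy":0,"dz":0,"wx":0,"wy":0,"wz":0,"hand":-1}]}}

```text
time: 22.45
tool_pos: [487.8, -381.7, 122.9]
ee_rot: [[-0.0, 0.874, -0.486], [0.001, -0.486, -0.874], [-1.0, -0.001, -0.001]]
ft_force: [-0.7, 0.9, -0.1]
grip_width: 1.002
```

```bash
python3 - <<'E'
from h import *
plan([486.3,-390.2,40],down(-119))
E
```

```text
at [ 487.8 -381.7  122.9] n 5 d [0.829 0.028 0.082] w [-0.005 -0.002  0.002] | totals mm [82.9  2.9  8.2] deg [-0.1 -0.   0. ]
```

>>> {"api": "step_arm", "payload": {"rows": [{"dx":0,"dy":0.14,"dz":0.41,"wx":0,"wy":0,"wz":0,"hand":-1},{"dx":0.7,"dy":0,"dz":0,"wx":0,"wy":0,"wz":0,"hand":-1},{"dx":0.9,"dy":0,"dz":0,"wx":0,"wy":0,"wz":0,"hand":-1},{"dx":0.9,"dy":0,"dz":0,"wx":0,"wy":0,"wz":0,"hand":-1},{"dx":0.9,"dy":0,"dz":0,"wx":0,"wy":0,"wz":0,"hand":-1},{"dx":0.6,"dy":0,"dz":0,"wx":0,"wy":0,"wz":0,"hand":-1},{"dx":0,"dy":0,"dz":0,"wx":0,"wy":0,"wz":0,"hand":-1},{"dx":0,"dy":0,"dz":0,"wx":0,"wy":0,"wz":0,"hand":-1},{"dx":0,"dy":0,"dz":0,"wx":0,"wy":0,"wz":0,"hand":-1}]}}

```text
time: 23.2
tool_pos: [487.0, -391.5, 44.3]
ee_rot: [[0.001, 0.874, -0.486], [-0.001, -0.486, -0.874], [-1.0, 0.002, 0.001]]
ft_force: [-0.3, 1.7, 0.3]
grip_width: 0.999
```

>>> {"api": "step_arm", "payload": {"newtons": 30, "rows": [{"dx":0,"dy":0,"dz":0,"wx":0,"wy":0,"wz":0,"hand":1},{"dx":0,"dy":0,"dz":0,"wx":0,"wy":0,"wz":0,"hand":1},{"dx":0,"dy":0,"dz":0,"wx":0,"wy":0,"wz":0,"hand":1},{"dx":0,"dy":0,"dz":0,"wx":0,"wy":0,"wz":0,"hand":1},{"dx":0,"dy":0,"dz":0,"wx":0,"wy":0,"wz":0,"hand":1},{"dx":0,"dy":0,"dz":0,"wx":0,"wy":0,"wz":0,"hand":1}]}}

```text
time: 23.7
tool_pos: [487.1, -391.6, 44.9]
ee_rot: [[0.002, 0.874, -0.486], [-0.002, -0.486, -0.874], [-1.0, 0.003, 0.001]]
ft_force: [-0.4, 1.0, 6.3]
grip_width: 0.765
```

```bash
python3 - <<'E'
from h import *
s=st(); y=np.array(s['ee_rot'])[:2,1]; d=np.array([486.3,-390.2])-np.array(s['tool_pos'])[:2]
off=(d@y)*y; print('offset',off)
t=np.array([571,34.5])-off
plan([*t,215],down(-119),[*s['tool_pos'][:2],215],s['ee_rot']); print(t)
E
```

```text
offset [-1.21450439  0.67598281]
at [ 487.1 -391.6  215. ] n 21 d [-0.001 -0.315 -0.984] w [-0.001  0.001 -0.002] | totals mm [  -0.7 -132.5 -413.2] deg [-0.1  0.  -0.2]
[572.21450439  33.82401719]
```

>>> {"api": "step_arm", "payload": {"rows": [{"dx":-0.6,"dy":0,"dz":0,"wx":0,"wy":0,"wz":0,"hand":1},{"dx":-1,"dy":0,"dz":0,"wx":0,"wy":0,"wz":0,"hand":1},{"dx":-1,"dy":0,"dz":0,"wx":0,"wy":0,"wz":0,"hand":1},{"dx":-1,"dy":0,"dz":0,"wx":0,"wy":0,"wz":0,"hand":1},{"dx":-1,"dy":-0.3,"dz":-0.9,"wx":0,"wy":0,"wz":0,"hand":1},{"dx":-1,"dy":-0.32,"dz":-0.98,"wx":0,"wy":0,"wz":0,"hand":1},{"dx":-1,"dy":-0.32,"dz":-0.98,"wx":0,"wy":0,"wz":0,"hand":1},{"dx":-1,"dy":-0.32,"dz":-0.98,"wx":0,"wy":0,"wz":0,"hand":1},{"dx":-0.4,"dy":-0.32,"dz":-0.98,"wx":0,"wy":0,"wz":0,"hand":1},{"dx":0,"dy":-0.32,"dz":-0.98,"wx":0,"wy":0,"wz":0,"hand":1},{"dx":0,"dy":-0.32,"dz":-0.98,"wx":0,"wy":0,"wz":0,"hand":1},{"dx":0,"dy":-0.32,"dz":-0.98,"wx":0,"wy":0,"wz":0,"hand":1}]}}

```text
time: 24.7
tool_pos: [517.4, -229.7, 204.4]
ee_rot: [[0.001, 0.874, -0.486], [-0.001, -0.486, -0.874], [-1.0, 0.001, 0.0]]
ft_force: [-0.0, 0.3, -1.4]
grip_width: 0.765
```

>>> {"api": "step_arm", "payload": {"rows": [{"dx":0,"dy":-0.32,"dz":-0.98,"wx":0,"wy":0,"wz":0,"hand":1},{"dx":0,"dy":-0.32,"dz":-0.98,"wx":0,"wy":0,"wz":0,"hand":1},{"dx":0,"dy":-0.32,"dz":-0.98,"wx":0,"wy":0,"wz":0,"hand":1},{"dx":0,"dy":-0.32,"dz":-0.98,"wx":0,"wy":0,"wz":0,"hand":1},{"dx":0,"dy":-0.32,"dz":-0.98,"wx":0,"wy":0,"wz":0,"hand":1},{"dx":0,"dy":-0.32,"dz":-0.98,"wx":0,"wy":0,"wz":0,"hand":1},{"dx":0,"dy":-0.32,"dz":-0.98,"wx":0,"wy":0,"wz":0,"hand":1},{"dx":0,"dy":-0.32,"dz":-0.98,"wx":0,"wy":0,"wz":0,"hand":1},{"dx":0,"dy":-0.2,"dz":-0.7,"wx":0,"wy":0,"wz":0,"hand":1},{"dx":0,"dy":0,"dz":0,"wx":0,"wy":0,"wz":0,"hand":1},{"dx":0,"dy":0,"dz":0,"wx":0,"wy":0,"wz":0,"hand":1},{"dx":0,"dy":0,"dz":0,"wx":0,"wy":0,"wz":0,"hand":1}]}}

```text
time: 25.7
tool_pos: [552.1, -55.1, 203.6]
ee_rot: [[0.0, 0.874, -0.486], [-0.001, -0.486, -0.874], [-1.0, 0.001, 0.0]]
ft_force: [-0.4, -0.5, -1.0]
grip_width: 0.765
```

```bash
python3 - <<'E'
from h import *
plan([572.2,33.8,190],down(-119))
E
```

```text
at [552.1 -55.1 203.6] n 5 d [ 0.135 -0.256 -0.875] w [-0.005  0.001 -0.002] | totals mm [ 13.5 -25.7 -87.5] deg [-0.1  0.  -0. ]
```

>>> {"api": "step_arm", "payload": {"rows": [{"dx":0,"dy":-0.26,"dz":-0.88,"wx":0,"wy":0,"wz":0,"hand":1},{"dx":0,"dy":-0.26,"dz":-0.88,"wx":0,"wy":0,"wz":0,"hand":1},{"dx":0,"dy":-0.26,"dz":-0.88,"wx":0,"wy":0,"wz":0,"hand":1},{"dx":0,"dy":-0.26,"dz":-0.88,"wx":0,"wy":0,"wz":0,"hand":1},{"dx":0,"dy":-0.26,"dz":-0.88,"wx":0,"wy":0,"wz":0,"hand":1},{"dx":0.7,"dy":0,"dz":0,"wx":0,"wy":0,"wz":0,"hand":1},{"dx":0.6,"dy":0,"dz":0,"wx":0,"wy":0,"wz":0,"hand":1},{"dx":0,"dy":0,"dz":0,"wx":0,"wy":0,"wz":0,"hand":1},{"dx":0,"dy":0,"dz":0,"wx":0,"wy":0,"wz":0,"hand":1},{"dx":0,"dy":0,"dz":0,"wx":0,"wy":0,"wz":0,"hand":1}]}}

```text
time: 26.53
tool_pos: [572.7, 34.0, 177.8]
ee_rot: [[0.001, 0.873, -0.487], [-0.0, -0.487, -0.873], [-1.0, 0.001, -0.0]]
ft_force: [-0.6, -0.8, -0.5]
grip_width: 0.766
```

```bash
python3 - <<'E'
from h import *
plan([572.2,33.8,142.5],down(-119))
E
```

```text
at [572.7  34.  177.8] n 2 d [ 0.882 -0.008  0.01 ] w [-0.022 -0.001 -0.005] | totals mm [35.3 -0.3  0.4] deg [-0.2 -0.  -0. ]
```

>>> {"api": "step_arm", "payload": {"rows": [{"dx":0.4,"dy":0,"dz":0,"wx":0,"wy":0,"wz":0,"hand":1},{"dx":0.4,"dy":0,"dz":0,"wx":0,"wy":0,"wz":0,"hand":1},{"dx":0.4,"dy":0,"dz":0,"wx":0,"wy":0,"wz":0,"hand":1},{"dx":0.4,"dy":0,"dz":0,"wx":0,"wy":0,"wz":0,"hand":1},{"dx":0.2,"dy":0,"dz":0,"wx":0,"wy":0,"wz":0,"hand":1},{"dx":0,"dy":0,"dz":0,"wx":0,"wy":0,"wz":0,"hand":1},{"dx":0,"dy":0,"dz":0,"wx":0,"wy":0,"wz":0,"hand":1}]}}

```text
time: 27.12
tool_pos: [572.2, 34.8, 141.1]
ee_rot: [[-0.0, 0.874, -0.486], [-0.0, -0.486, -0.874], [-1.0, -0.0, 0.0]]
ft_force: [-1.3, 0.3, 2.6]
grip_width: 0.768
```

Seated at the expected height (141). I'll release, lift and back away towards the robot.

>>> {"api": "step_arm", "payload": {"rows": [{"dx":0,"dy":0,"dz":0,"wx":0,"wy":0,"wz":0,"hand":-1},{"dx":0,"dy":0,"dz":0,"wx":0,"wy":0,"wz":0,"hand":-1},{"dx":0,"dy":0,"dz":0,"wx":0,"wy":0,"wz":0,"hand":-1},{"dx":0,"dy":0,"dz":0,"wx":0,"wy":0,"wz":0,"hand":-1},{"dx":-1,"dy":0,"dz":0,"wx":0,"wy":0,"wz":0,"hand":-1},{"dx":-1,"dy":0,"dz":0,"wx":0,"wy":0,"wz":0,"hand":-1},{"dx":-1,"dy":0,"dz":0,"wx":0,"wy":0,"wz":0,"hand":-1},{"dx":-1,"dy":0,"dz":0,"wx":0,"wy":0,"wz":0,"hand":-1},{"dx":-0.5,"dy":-0.6,"dz":0.4,"wx":0,"wy":0,"wz":0,"hand":-1},{"dx":0,"dy":-0.9,"dz":0.6,"wx":0,"wy":0,"wz":0,"hand":-1},{"dx":0,"dy":-0.9,"dz":0.6,"wx":0,"wy":0,"wz":0,"hand":-1},{"dx":0,"dy":-0.9,"dz":0.6,"wx":0,"wy":0,"wz":0,"hand":-1}]}}

```text
time: 28.12
tool_pos: [492.4, 28.6, 231.2]
ee_rot: [[0.0, 0.874, -0.486], [-0.0, -0.486, -0.874], [-1.0, 0.0, -0.0]]
ft_force: [-0.0, -0.1, 0.1]
grip_width: 0.997
```

>>> {"api": "step_arm", "payload": {"rows": [{"dx":0,"dy":-0.9,"dz":0.6,"wx":0,"wy":0,"wz":0,"hand":-1},{"dx":0,"dy":-0.9,"dz":0.6,"wx":0,"wy":0,"wz":0,"hand":-1},{"dx":0,"dy":-0.9,"dz":0.6,"wx":0,"wy":0,"wz":0,"hand":-1},{"dx":0,"dy":-0.9,"dz":0.6,"wx":0,"wy":0,"wz":0,"hand":-1},{"dx":0,"dy":-0.9,"dz":0.6,"wx":0,"wy":0,"wz":0,"hand":-1}]}}

```text
time: 28.53
tool_pos: [384.3, 20.0, 231.0]
ee_rot: [[0.0, 0.874, -0.486], [0.0, -0.486, -0.874], [-1.0, 0.0, -0.0]]
ft_force: [0.6, -0.5, 0.6]
grip_width: 1.0
```

```bash
python3 - <<'E'
from h import *
s=st(); print(s['tool_pos'])
c=snap('scene','scene12'); t=snap('top','top12')
for l in open('log.jsonl'): pass
E
```

```text
[384.30346736  20.02142342 231.03890708]
```

View pics/scene12.png

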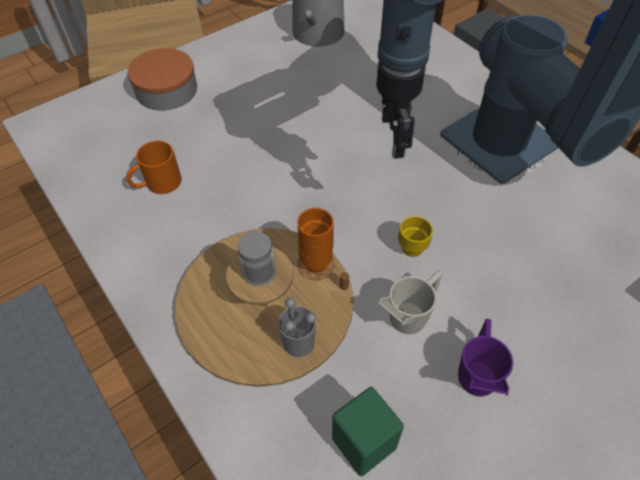

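View pics/top12.png

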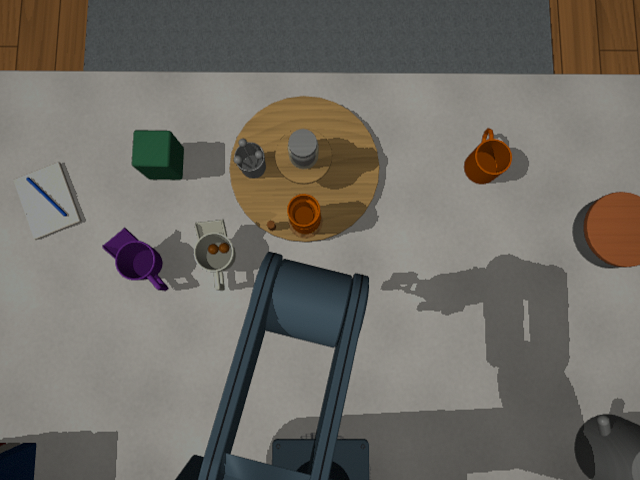

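```bash
cat > fitc.py <<'E'
from h import *
from scipy.optimize import minimize
def polys(c,x,y,yaw,z0=0):
    ca,sa=np.cos(yaw),np.sin(yaw)
    P=lambda L:cv2.convexHull(np.array([proj(c,[x+ca*a-sa*b,y+sa*a+ca*b,z0+z]) for a,b,z in L],np.float32))
    t=np.linspace(0,2*np.pi,40)
    body=[(34*np.cos(a),34*np.sin(a),0) for a in t]+[(42*np.cos(a),42*np.sin(a),85) for a in t]
    sp=[(62,s*28,z) for s in(1,-1) for z in(98,104)]+[(38,s*28,z) for s in(1,-1) for z in (76,85)]
    box=lambda x0,x1,z0_,z1:[(a,b,z) for a in(x0,x1) for b in(-5.5,5.5) for z in(z0_,z1)]
    return [P(body),P(sp),P(box(-79,-65,18,80)),P(box(-70,-35,18,30)),P(box(-70,-35,69,80))]
S=4
def rend(c,x,y,yaw):
    m=np.zeros((480*S,640*S),np.uint8)
    for p in polys(c,x,y,yaw): cv2.fillPoly(m,[np.round((p+0.5)*S-0.5).astype(np.int32)],1)
    return m
def fit(obs,g):
    big=[(c,cv2.resize(m.astype(np.uint8),None,fx=S,fy=S,interpolation=cv2.INTER_NEAREST)) for c,m in obs]
    def cost(q):
        return sum(1-(a&b).sum()/(a|b).sum() for a,b in ((rend(c,q[0],q[1],q[2]/50),m) for c,m in big))
    r=minimize(cost,[g[0],g[1],g[2]*50],method='Nelder-Mead',options=dict(initial_simplex=[[g[0],g[1],g[2]*50],[g[0]+12,g[1],g[2]*50],[g[0],g[1]+12,g[2]*50],[g[0],g[1],g[2]*50+12]],xatol=.1,fatol=1e-4))
    return r.x[0],r.x[1],r.x[2]/50,r.fun
def pick(cam,p):
    L=ctrl.trace(cam,'creamer_mid')
    def d(r):
        ys,xs=np.nonzero(r['pixels']); return np.hypot(xs.mean()-p[0],ys.mean()-p[1])
    r=min(L,key=d); return np.asarray(r['pixels'])
E
python3 - <<'E'
from fitc import *
t=snap('top'); mt=pick('top',(214,252)); s=snap('scene'); ms=pick('scene',(411,302))
g=onz(t,214,252,85); print(g)
g=(g[0],g[1],0.05)
for o in ([(t,mt)],[(s,ms)],[(t,mt),(s,ms)]):
    r=fit(o,g); print(np.round(r,3))
x,y,a,_=r
for c,n,o in((t,'t',(160,190)),(s,'s',(350,240))):
    im=c['color'][o[1]:o[1]+120,o[0]:o[0]+130].copy(); im=cv2.resize(im,None,fx=6,fy=6,interpolation=cv2.INTER_CUBIC)
    for p in polys(c,x,y,a): cv2.polylines(im,[np.round((p+.5-np.array(o))*6-.5).astype(np.int32)],True,(0,255,0),1)
    cv2.imwrite(f'pics/fit_{n}.png',im)
# stack
cc,b=tum(t,t['color'],(304,214),24,[(33,140),(33,32),(22,0)]); print('stack top',cc,b)
cc,b=tum(s,s['color'],(316,240),24,[(33,140),(33,32),(22,0)]); print('stack scene',cc,b)
print(ctrl.read_state()['time'])
E
```

```text
[494.16400215 223.10939697  85.        ]
[4.95480e+02 2.25139e+02 1.28000e-01 1.41000e-01]
[4.96994e+02 2.25682e+02 1.31000e-01 5.80000e-02]
[4.96297e+02 2.25402e+02 1.34000e-01 2.07000e-01]
stack top [569.24573944  35.17404131] (array([303.73463991, 213.75517188]), 1071.5, array([287, 194,  34,  41], dtype=int32))
stack scene [573.01279244  36.59752084] (array([315.05254902, 239.18492375]), 1912.5, array([298, 208,  35,  65], dtype=int32))
28.8333
```

View pics/fit_t.png

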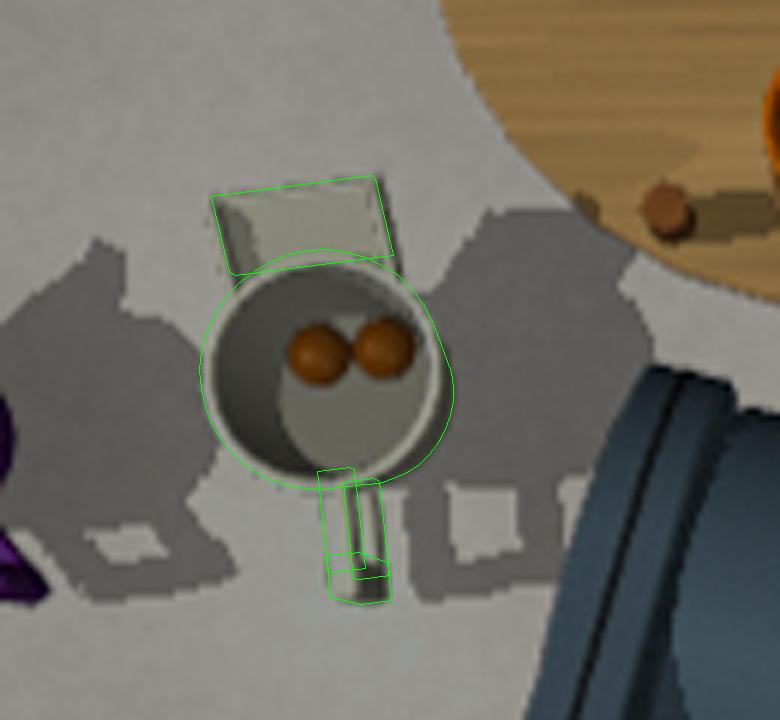

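View pics/fit_s.png

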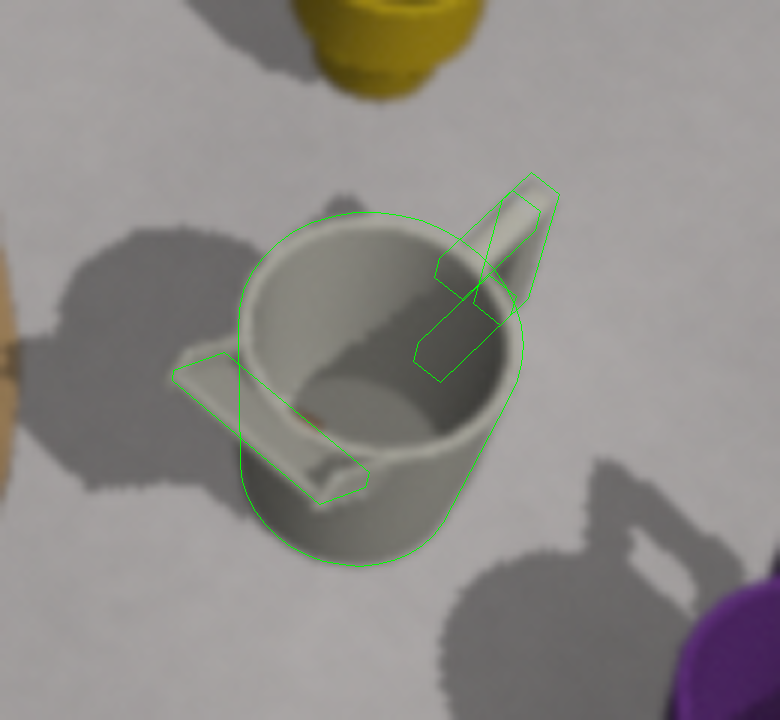

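```bash
python3 - <<'E'
from h import *
L=[json.loads(l) for l in open('log.jsonl')]
J=np.radians([l['joint_pos'] for l in L]); P=np.array([l['tool_pos'] for l in L]); 
print(np.round(np.degrees(J[:, :]),1)[-3:]); print(np.round(np.degrees(np.arctan2(P[:,1],P[:,0])-J[:,0]),2)[:5])
r=np.hypot(P[:,0],P[:,1]);z=P[:,2]
ok=abs(np.degrees(J[:,3]))<1
def f(q):
    a1,D,L2,L3,e=q; A=J[:,1];B=J[:,1]+J[:,2]
    return np.concatenate([(a1+L2*np.sin(A)+L3*np.sin(B)+e*np.cos(B)-r)[ok],(D+L2*np.cos(A)+L3*np.cos(B)-e*np.sin(B)-z)[ok]])
s=least_squares(f,[0,0,400,400,0]); print(s.x,np.abs(s.fun).max())
E
```

```text
[[-17.2  16.4  89.7  -0.   73.8 101.9]
 [ -7.7  19.5  89.2  -0.   71.3 111.4]
 [-13.8  -2.9 108.1   0.   74.7 105.3]]
[11.62 11.62 12.4  12.5  12.5 ]
[  14.77717466 -129.67171608  524.37584906  423.27908232   53.99638365] 2.961356834883759
```

```bash
python3 - <<'E'
from h import *
L=[json.loads(l) for l in open('log.jsonl')]
J=np.radians([l['joint_pos'] for l in L]); P=np.array([l['tool_pos'] for l in L]); 
az=np.arctan2(P[:,1],P[:,0])-J[:,0]; R=np.hypot(P[:,0],P[:,1]); print(np.round(R*np.sin(az),2)); r=R*np.cos(az);z=P[:,2]
Z=np.array([l['ee_rot'] for l in L])[:,:,2]; 
print(np.round(np.degrees(np.arctan2(Z[:,1],Z[:,0])-J[:,0]+J[:,5])%360,2))
for withoff in (0,1):
    def f(q):
        a1,D,L2,L3=q[:4]; e=q[4] if withoff else 0; A=J[:,1];B=J[:,1]+J[:,2]
        return np.concatenate([(a1+L2*np.sin(A)+L3*np.sin(B)+e*np.cos(B)-r),(D+L2*np.cos(A)+L3*np.cos(B)-e*np.sin(B)-z)])
    s=least_squares(f,[0,0,400,400,0]); print(np.round(s.x,1),np.abs(s.fun).max())
E
```

```text
[110.79 110.79 110.81 111.83 111.83 110.78 111.2  110.73 110.78 110.38
 110.88 110.87 110.76 110.74 110.8  110.82 110.89 110.89 110.63 110.76
 110.75 110.95 110.87 110.87 110.58 110.73 110.82]
[0.0000e+00 0.0000e+00 3.6000e+02 3.5996e+02 3.5996e+02 0.0000e+00
 3.5995e+02 1.0000e-02 0.0000e+00 4.0000e-02 3.5999e+02 3.5999e+02
 0.0000e+00 1.0000e-02 3.6000e+02 3.6000e+02 3.5999e+02 3.5999e+02
 1.0000e-02 0.0000e+00 0.0000e+00 3.5999e+02 3.5999e+02 3.5999e+02
 1.0000e-02 0.0000e+00 3.6000e+02]
[ -15.4 -159.2  505.4  424.2    0. ] 16.825771880068203
[-2.000e-01 -1.355e+02  5.367e+02  4.251e+02  5.960e+01] 2.7361230857205783
```

>>> {"api": "step_arm", "payload": {"rows": [{"dx":-0.5,"dy":0.5,"dz":0.5,"wx":0,"wy":1,"wz":0,"hand":-1},{"dx":-0.5,"dy":0.5,"dz":0.5,"wx":0,"wy":1,"wz":0,"hand":-1},{"dx":-0.5,"dy":0.5,"dz":0.5,"wx":0,"wy":1,"wz":0,"hand":-1},{"dx":-0.5,"dy":0.5,"dz":0.5,"wx":0,"wy":1,"wz":0,"hand":-1},{"dx":0,"dy":0,"dz":0,"wx":0,"wy":0,"wz":0,"hand":-1},{"dx":0,"dy":0,"dz":0,"wx":0,"wy":0,"wz":0,"hand":-1}]}}

```text
time: 29.33
tool_pos: [399.6, -40.1, 266.5]
ee_rot: [[0.135, 0.871, -0.472], [0.24, -0.491, -0.838], [-0.961, -0.0, -0.275]]
ft_force: [-0.6, 0.1, -0.5]
grip_width: 1.002
```

```bash
python3 -c "
from h import *
s=st(); print(s['joint_pos'],s['tool_pos'])"
```

```text
[-36.82501869  -5.10882288 107.03800591  16.05463541  80.58713119
  79.58148455] [399.64371757 -40.10055085 266.51806487]
```

>>> {"api": "step_arm", "payload": {"rows": [{"dx":0,"dy":0,"dz":0,"wx":0,"wy":0,"wz":1,"hand":-1},{"dx":0,"dy":0,"dz":0,"wx":0,"wy":0,"wz":1,"hand":-1},{"dx":0,"dy":0,"dz":0,"wx":0,"wy":0,"wz":1,"hand":-1},{"dx":0,"dy":0,"dz":0,"wx":0,"wy":0,"wz":1,"hand":-1},{"dx":0,"dy":0,"dz":0,"wx":0,"wy":0,"wz":0,"hand":-1},{"dx":0,"dy":0,"dz":0,"wx":0,"wy":0,"wz":0,"hand":-1}]}}

```text
time: 29.83
tool_pos: [398.6, -36.2, 266.5]
ee_rot: [[0.368, 0.805, -0.466], [0.099, -0.532, -0.841], [-0.924, 0.264, -0.275]]
ft_force: [-0.2, 0.4, 0.7]
grip_width: 1.001
```

```bash
cat > kin.py <<'E'
from h import *
def Rz(a): return Ro.from_euler('z',a).as_matrix()
def Ry(a): return Ro.from_euler('y',a).as_matrix()
SG=[1]
def fk(j,q,full=False):
    """arm axis = local z; pitches about y; q: o,a1,d1,L2,L3,e,Lt"""
    o,a1,d1,L2,L3,e,Lt=q
    R=Rz(j[0]); p=R@np.array([a1,o,d1])
    R=R@Ry(j[1]); p=p+R@[0,0,L2]
    R=R@Ry(j[2]); p=p+R@[e,0,L3]; w=p.copy()
    R=R@Rz(SG[0]*j[3])@Ry(j[4]); p=p+R@[0,0,Lt]
    R=R@Rz(SG[1] *j[5]) if len(SG)>1 else R@Rz(j[5])
    return p,R,w
E
python3 - <<'E'
from kin import *
s=st(); print(s['joint_pos'],s['tool_pos'])
L=[json.loads(l) for l in open('log.jsonl')]
J=np.radians([l['joint_pos'] for l in L]); P=np.array([l['tool_pos'] for l in L]); RR=np.array([l['ee_rot'] for l in L])
import kin
for s4 in(1,-1):
    kin.SG[:]=[s4,1]
    f=lambda q:np.concatenate([fk(j,q)[0]-p for j,p in zip(J,P)])
    s=least_squares(f,[110.8,0,180,537,425,60,315],loss='soft_l1'); print(s4,np.round(s.x,1),np.round(np.abs(s.fun).reshape(-1,3)[-3:],2))
    # tool dir
    print([np.round(fk(J[k],s.x)[1][:,2]-RR[k][:,0],3) for k in(-1,-2)])
    for s6 in(1,-1):
        kin.SG[:]=[s4,s6]
        for k in(-1,-2,0): print(s6,np.round(fk(J[k],s.x)[1].T@RR[k],2).tolist())
E
```

```text
[-38.41855386 -16.56969232 117.51398485  19.50897794  66.51161497
  76.94628944] [398.57246241 -36.23260047 266.50998033]
1 [110.8   0.  221.7 534.4 425.9  60.2 354.2] [[0. 0. 0.]
 [0. 0. 0.]
 [0. 0. 0.]]
[array([-0., -0.,  0.]), array([-0., -0.,  0.])]
1 [[0.0, 0.0, -1.0], [-0.0, 1.0, 0.0], [1.0, 0.0, 0.0]]
1 [[0.0, 0.0, -1.0], [0.0, 1.0, 0.0], [1.0, -0.0, 0.0]]
1 [[-0.0, 0.0, -1.0], [0.0, 1.0, 0.0], [1.0, -0.0, -0.0]]
-1 [[-0.0, -0.44, 0.9], [0.0, -0.9, -0.44], [1.0, 0.0, 0.0]]
-1 [[-0.0, -0.36, 0.93], [-0.0, -0.93, -0.36], [1.0, -0.0, 0.0]]
-1 [[-0.0, 0.39, -0.92], [0.0, 0.92, 0.39], [1.0, -0.0, -0.0]]
-1 [ 1.110e+02  1.000e-01 -2.276e+02  5.338e+02  4.256e+02  5.850e+01
 -9.400e+01] [[1.7000e-01 1.3000e-01 1.2000e-01]
 [2.9430e+01 6.6420e+01 1.7180e+01]
 [1.2902e+02 8.5000e-01 3.3720e+01]]
[array([-0.381, -0.48 ,  0.   ]), array([-0.327, -0.437,  0.   ])]
1 [[0.54, -0.29, -0.79], [0.21, 0.95, -0.21], [0.81, -0.05, 0.58]]
1 [[0.51, -0.11, -0.85], [0.12, 0.99, -0.06], [0.85, -0.07, 0.52]]
1 [[0.0, 0.0, -1.0], [-0.0, 1.0, 0.0], [1.0, 0.0, 0.0]]
-1 [[-0.58, -0.16, 0.8], [0.05, -0.99, -0.16], [0.81, -0.05, 0.58]]
-1 [[-0.52, -0.25, 0.82], [0.07, -0.97, -0.25], [0.85, -0.07, 0.52]]
-1 [[-0.0, 0.39, -0.92], [-0.0, 0.92, 0.39], [1.0, 0.0, 0.0]]
```

```bash
cat >> kin.py <<'E'
Q=[110.8,0,221.7,534.4,425.9,60.2,354.2]
SG[:]=[1,1]
CM=np.array([[0,0,-1.],[0,1,0],[1,0,0]])
LO=np.array([-179.9,-52.3,10.7,-69.9,12.55,-178.6]);HI=np.array([179.9,119.4,147.9,249.9,155.2,178.6])
def ik(p,R):
    """p TCP, R tool matrix -> joints deg, ok"""
    o,a1,d1,L2,L3,e,Lt=Q
    w=np.array(p)-Lt*R[:,0]; r=np.hypot(w[0],w[1])
    if r<o: return None
    j1=np.arctan2(w[1],w[0])-np.arcsin(o/r); rp=np.sqrt(r*r-o*o); h=w[2]-d1
    l3=np.hypot(L3,e); g=np.arctan2(e,L3); d=np.hypot(rp,h)
    c=(d*d-L2**2-l3**2)/(2*L2*l3)
    if abs(c)>1: return None
    k=np.arccos(c); j3=k-g
    j2=np.arctan2(rp,h)-np.arctan2(l3*np.sin(k),L2+l3*np.cos(k))
    F=Rz(j1)@Ry(j2)@Ry(j3); W=F.T@(R@CM.T)
    j5=np.arccos(np.clip(W[2,2],-1,1)); j4=np.arctan2(W[1,2],W[0,2]); j6=np.arctan2(W[2,1],-W[2,0])
    J=np.degrees([j1,j2,j3,j4,j5,j6]); 
    if J[3]<-70: J[3]+=360
    return J
def cre(x,y,z,yaw,tilt):
    """creamer foot-centre pose matrix; tilt over the spout"""
    T=np.eye(4); T[:3,:3]=Rz(yaw)@Ry(tilt); T[:3,3]=[x,y,z]; return T
def by_spout(sp,yaw,tilt):
    R=Rz(yaw)@Ry(tilt); T=np.eye(4); T[:3,:3]=R; T[:3,3]=np.array(sp)-R@[62,0,102]; return T
def tool(T,S,flip,h=54):
    S=np.radians(S); t=np.array([np.sin(S),0,np.cos(S)]); z=np.array([0,1.,0])*flip
    Rt=np.column_stack([t,np.cross(z,t),z]); p=np.array([-72,0,h])+19*t
    return T[:3,:3]@p+T[:3,3],T[:3,:3]@Rt
def inr(J,m=3): return J is not None and (J>LO+m).all() and (J<HI-m).all()
E
cat > search.py <<'E'
from kin import *
J=np.radians([-38.41855386,-16.56969232,117.51398485,19.50897794,66.51161497,76.94628944])
p,R,w=fk(J,Q); print(np.degrees(J)-ik(p,R@CM))
pad=np.array([571,35.5]); 
for S in (150,160,165,170,180,190,200,210):
  for fl in(1,-1):
    p,R=tool(cre(496.3,225.4,0,.133,0),S,fl); j=ik(p,R)
    if not inr(j): continue
    for yd in range(-180,180,15):
        ya=np.radians(yd); u=np.array([np.cos(ya),np.sin(ya)])
        ok=True; path=[j]
        for tl in np.arange(0,111,10):
            back=18+max(0,(60-tl))*0.7
            sp=[*(pad-u*back),182+max(0,40-tl)*.5]
            p,R=tool(by_spout(sp,ya,np.radians(tl)),S,fl); q=ik(p,R)
            if not inr(q): ok=False;break
            path.append(q)
        d=max(np.abs(np.diff(np.array(path[1:]),axis=0)).max(),0) if len(path)>2 else 0
        if ok and d<60: print(S,fl,yd,'step',round(d),'grasp',np.round(j),'level',np.round(path[1]),'end',np.round(path[-1]))
E
python3 search.py
```

```text
[-7.10542736e-15 -7.10542736e-15 -2.84217094e-14 -3.55271368e-15
  2.84217094e-14  0.00000000e+00]
160 1 -165 step 33 grasp [ 15.  15. 127.  -8.  19. -75.] level [  0.  56.  33.  -5. 110.  74.] end [-34.  14. 143. 128.  75. -72.]
160 1 -150 step 21 grasp [ 15.  15. 127.  -8.  19. -75.] level [  5.  53.  38.  -9. 107.  64.] end [-43.  18. 135. 105.  82. -64.]
160 1 -135 step 15 grasp [ 15.  15. 127.  -8.  19. -75.] level [ 10.  49.  47. -11. 101.  55.] end [-45.  22. 125.  90.  90. -58.]
160 1 -120 step 13 grasp [ 15.  15. 127.  -8.  19. -75.] level [ 15.  44.  57. -14.  94.  45.] end [-44.  27. 114.  79.  98. -52.]
160 1 -105 step 11 grasp [ 15.  15. 127.  -8.  19. -75.] level [ 18.  38.  68. -17.  86.  36.] end [-40.  33. 102.  71. 108. -48.]
160 1 -90 step 10 grasp [ 15.  15. 127.  -8.  19. -75.] level [ 22.  32.  79. -19.  78.  27.] end [-36.  39.  90.  65. 117. -45.]
160 1 -75 step 11 grasp [ 15.  15. 127.  -8.  19. -75.] level [ 23.  25.  91. -21.  69.  17.] end [-32.  44.  78.  60. 128. -43.]
160 1 -60 step 13 grasp [ 15.  15. 127.  -8.  19. -75.] level [ 24.  18. 102. -23.  60
[... 7493 characters left out ...]
 level [-5. 25. 94. 35. 60. -7.] end [-28.  60. 103.  98. 141. -63.]
210 1 -90 step 9 grasp [ 12.  37.  90.   2.  83. -87.] level [ -5.  25.  95.  33.  67. -20.] end [-27.  61.  95.  94. 145. -51.]
210 1 -75 step 9 grasp [ 12.  37.  90.   2.  83. -87.] level [ -5.  24.  96.  29.  73. -32.] end [-24.  63.  88.  93. 150. -40.]
210 -1 -105 step 11 grasp [12. 37. 90.  2. 83. 93.] level [ -5.  25.  94.  35.  60. 173.] end [-28.  60. 103.  98. 141. 117.]
210 -1 -90 step 9 grasp [12. 37. 90.  2. 83. 93.] level [ -5.  25.  95.  33.  67. 160.] end [-27.  61.  95.  94. 145. 129.]
210 -1 -75 step 9 grasp [12. 37. 90.  2. 83. 93.] level [ -5.  24.  96.  29.  73. 148.] end [-24.  63.  88.  93. 150. 140.]
```

```bash
cat >> kin.py <<'E'
def check(p0,R0,n,d,w):
    """simulate n equal rows"""
    p=np.array(p0,float);R=np.array(R0,float); out=[]
    for i in range(n):
        p=p+R@(np.array(d)*20); R=R@Ro.from_rotvec(np.array(w)*4,degrees=True).as_matrix(); out.append(ik(p,R))
    bad=[i for i,j in enumerate(out) if not inr(j,1)]
    print('check bad',bad,'end',np.round(p,1),None if out[-1] is None else np.round(out[-1])); return p,R
E
python3 - <<'E'
from kin import *
s=st(); p0=np.array(s['tool_pos']);R0=np.array(s['ee_rot'])
pg,Rg=tool(cre(496.3,225.4,0,.133,0),170,1); print('grasp',pg)
n,d,w=plan(p0,Rg); check(p0,R0,n,[0,0,0],w)
n,d,w=plan([pg[0],pg[1],200],Rg,p0,Rg); check(p0,Rg,n,d,w)
n,d,w=plan(pg,Rg,[pg[0],pg[1],200],Rg); 
E
```

```text
grasp [428.20604342 216.28972309  35.28865269]
at [398.6 -36.2 266.5] n 36 d [ 0. -0. -0.] w [ 0.974 -0.096  0.061] | totals mm [ 0.  0. -0.] deg [140.2 -13.8   8.8]
check bad [21] end [398.6 -36.2 266.5] [ -26.   -9.  109.    6.   72. -126.]
at [398.6 -36.2 266.5] n 13 d [ 0.294 -0.194  0.948] w [ 0. -0.  0.] | totals mm [ 76.4 -50.4 246.4] deg [ 0. -0.  0.]
check bad [] end [428.2 216.3 200. ] [ 14.   3. 107.  -1.  59. -83.]
at [428.2 216.3 200. ] n 9 d [0.901 0.159 0.   ] w [ 0. -0.  0.] | totals mm [162.2  28.6   0. ] deg [ 0. -0.  0.]
```

```bash
python3 - <<'E'
from kin import *
s=ctrl.read_state(); p0=np.array(s['tool_pos']);R0=np.array(s['ee_rot'])
pg,Rg=tool(cre(496.3,225.4,0,.133,0),170,1)
for tgt in ([428.2,216.3,220],[440,200,220],[450,100,230],[470,0,260]):
    n,d,w=plan(tgt,R0,p0,R0); check(p0,R0,n,d,w)
    n,d,w=plan(tgt,Rg,tgt,R0); check(tgt,R0,n,[0,0,0],w)
E
```

```text
at [398.6 -36.2 266.5] n 11 d [ 0.358 -0.558 -0.97 ] w [-0.  0.  0.] | totals mm [  78.9 -122.8 -213.4] deg [-0.  0.  0.]
check bad [] end [428.2 216.3 220. ] [ 13.  -5. 116.   1.  47. 133.]
at [428.2 216.3 220. ] n 36 d [ 0.  0. -0.] w [ 0.974 -0.096  0.061] | totals mm [0. 0. 0.] deg [140.2 -13.8   8.8]
check bad [9] end [428.2 216.3 220. ] [ 14.   2. 106.  -1.  62. -83.]
at [398.6 -36.2 266.5] n 11 d [ 0.371 -0.475 -0.933] w [-0.  0.  0.] | totals mm [  81.6 -104.6 -205.2] deg [-0.  0.  0.]
check bad [] end [440. 200. 220.] [ 10.  -5. 115.   3.  47. 129.]
at [440. 200. 220.] n 36 d [-0.  0.  0.] w [ 0.974 -0.096  0.061] | totals mm [-0.  0.  0.] deg [140.2 -13.8   8.8]
check bad [10] end [440. 200. 220.] [ 12.   2. 105.  -1.  62. -86.]
at [398.6 -36.2 266.5] n 7 d [ 0.473 -0.291 -0.918] w [-0.  0.  0.] | totals mm [  66.2  -40.7 -128.5] deg [-0.  0.  0.]
check bad [] end [450. 100. 230.] [ -8.  -8. 117.  11.  51. 107.]
at [450. 100. 230.] n 36 d [-0.  0.  0.] w [ 0.974 -0.096  0.061] | totals mm [-0.  0.  0.] deg [140.2 -13.8   8.8]
check bad [14] end [450. 100. 230.] [  -3.   -1.  107.    2.   64. -101.]
at [398.6 -36.2 266.5] n 4 d [ 0.449  0.456 -0.774] w [-0.  0.  0.] | totals mm [ 35.9  36.5 -61.9] deg [-0.  0.  0.]
check bad [] end [470.   0. 260.] [-25.  -8. 112.  17.  59.  90.]
at [470.   0. 260.] n 36 d [-0. -0.  0.] w [ 0.974 -0.096  0.061] | totals mm [-0. -0.  0.] deg [140.2 -13.8   8.8]
check bad [18, 19] end [470.   0. 260.] [ -17.   -1.  103.    4.   69. -116.]
```

```bash
python3 - <<'E'
from kin import *
s=ctrl.read_state(); p0=np.array(s['tool_pos']);R0=np.array(s['ee_rot'])
pg,Rg=tool(cre(496.3,225.4,0,.133,0),170,1)
a=np.cross(R0[:,0],Rg[:,0]); ang=np.arcsin(np.linalg.norm(a)); R1=Ro.from_rotvec(a/np.linalg.norm(a)*ang).as_matrix()@R0
tgt=[428.2,216.3,215]
n,d,w=plan(tgt,R1,p0,R0); check(p0,R0,n,d,w)
w=Ro.from_matrix(R1.T@Rg).as_rotvec(degrees=True); print(w, 'long',w-np.sign(w[0])*np.array([360,0,0]))
n=int(np.ceil((360-abs(w[0]))/4)); check(tgt,R1,n,[0,0,0],[-(360-w[0])/4/n,0,0])
E
```

```text
at [398.6 -36.2 266.5] n 11 d [ 0.337 -0.542 -0.992] w [-0.    -0.225 -0.175] | totals mm [  83.5 -124.1 -212. ] deg [-0.  -9.9 -7.7]
check bad [] end [428.2 216.3 215. ] [ 14.   2. 106.  -1.  62. 136.]
[1.40902737e+02 3.70140041e-15 2.50349826e-15] long [-2.19097263e+02  3.70140041e-15  2.50349826e-15]
check bad [] end [428.2 216.3 215. ] [ 14.   2. 106.  -1.  62. -83.]
```

>>> {"api": "step_arm", "payload": {"rows": [{"dx":0.34,"dy":-0.54,"dz":-0.99,"wx":0,"wy":-0.225,"wz":-0.175,"hand":-1},{"dx":0.34,"dy":-0.54,"dz":-0.99,"wx":0,"wy":-0.225,"wz":-0.175,"hand":-1},{"dx":0.34,"dy":-0.54,"dz":-0.99,"wx":0,"wy":-0.225,"wz":-0.175,"hand":-1},{"dx":0.34,"dy":-0.54,"dz":-0.99,"wx":0,"wy":-0.225,"wz":-0.175,"hand":-1},{"dx":0.34,"dy":-0.54,"dz":-0.99,"wx":0,"wy":-0.225,"wz":-0.175,"hand":-1},{"dx":0.34,"dy":-0.54,"dz":-0.99,"wx":0,"wy":-0.225,"wz":-0.175,"hand":-1},{"dx":0.34,"dy":-0.54,"dz":-0.99,"wx":0,"wy":-0.225,"wz":-0.175,"hand":-1},{"dx":0.34,"dy":-0.54,"dz":-0.99,"wx":0,"wy":-0.225,"wz":-0.175,"hand":-1},{"dx":0.34,"dy":-0.54,"dz":-0.99,"wx":0,"wy":-0.225,"wz":-0.175,"hand":-1},{"dx":0.34,"dy":-0.54,"dz":-0.99,"wx":0,"wy":-0.225,"wz":-0.175,"hand":-1},{"dx":0.34,"dy":-0.54,"dz":-0.99,"wx":0,"wy":-0.225,"wz":-0.175,"hand":-1}]}}

```text
time: 30.75
tool_pos: [430.2, 216.4, 213.8]
ee_rot: [[0.171, 0.841, -0.514], [0.021, -0.524, -0.851], [-0.985, 0.135, -0.108]]
ft_force: [0.3, 0.0, 0.5]
grip_width: 0.997
```

>>> {"api": "step_arm", "payload": {"rows": [{"dx":0,"dy":0,"dz":0,"wx":-1,"wy":0,"wz":0,"hand":-1},{"dx":0,"dy":0,"dz":0,"wx":-1,"wy":0,"wz":0,"hand":-1},{"dx":0,"dy":0,"dz":0,"wx":-1,"wy":0,"wz":0,"hand":-1},{"dx":0,"dy":0,"dz":0,"wx":-1,"wy":0,"wz":0,"hand":-1},{"dx":0,"dy":0,"dz":0,"wx":-1,"wy":0,"wz":0,"hand":-1},{"dx":0,"dy":0,"dz":0,"wx":-1,"wy":0,"wz":0,"hand":-1},{"dx":0,"dy":0,"dz":0,"wx":-1,"wy":0,"wz":0,"hand":-1},{"dx":0,"dy":0,"dz":0,"wx":-1,"wy":0,"wz":0,"hand":-1},{"dx":0,"dy":0,"dz":0,"wx":-1,"wy":0,"wz":0,"hand":-1},{"dx":0,"dy":0,"dz":0,"wx":-1,"wy":0,"wz":0,"hand":-1},{"dx":0,"dy":0,"dz":0,"wx":-1,"wy":0,"wz":0,"hand":-1},{"dx":0,"dy":0,"dz":0,"wx":-1,"wy":0,"wz":0,"hand":-1}]}}

```text
time: 31.75
tool_pos: [430.3, 215.0, 213.9]
ee_rot: [[0.172, 0.943, 0.284], [0.022, 0.284, -0.958], [-0.985, 0.171, 0.029]]
ft_force: [0.0, 0.9, -0.4]
grip_width: 1.002
```

>>> {"api": "step_arm", "payload": {"rows": [{"dx":0,"dy":0,"dz":0,"wx":-1,"wy":0,"wz":0,"hand":-1},{"dx":0,"dy":0,"dz":0,"wx":-1,"wy":0,"wz":0,"hand":-1},{"dx":0,"dy":0,"dz":0,"wx":-1,"wy":0,"wz":0,"hand":-1},{"dx":0,"dy":0,"dz":0,"wx":-1,"wy":0,"wz":0,"hand":-1},{"dx":0,"dy":0,"dz":0,"wx":-1,"wy":0,"wz":0,"hand":-1},{"dx":0,"dy":0,"dz":0,"wx":-1,"wy":0,"wz":0,"hand":-1},{"dx":0,"dy":0,"dz":0,"wx":-1,"wy":0,"wz":0,"hand":-1},{"dx":0,"dy":0,"dz":0,"wx":-1,"wy":0,"wz":0,"hand":-1},{"dx":0,"dy":0,"dz":0,"wx":-1,"wy":0,"wz":0,"hand":-1},{"dx":0,"dy":0,"dz":0,"wx":-1,"wy":0,"wz":0,"hand":-1},{"dx":0,"dy":0,"dz":0,"wx":-1,"wy":0,"wz":0,"hand":-1},{"dx":0,"dy":0,"dz":0,"wx":-1,"wy":0,"wz":0,"hand":-1}]}}

```text
time: 32.75
tool_pos: [430.3, 215.0, 213.9]
ee_rot: [[0.172, 0.42, 0.891], [0.022, 0.903, -0.43], [-0.985, 0.093, 0.146]]
ft_force: [-0.3, 0.0, -0.0]
grip_width: 0.998
```

>>> {"api": "step_arm", "payload": {"rows": [{"dx":0,"dy":0,"dz":0,"wx":-1,"wy":0,"wz":0,"hand":-1},{"dx":0,"dy":0,"dz":0,"wx":-1,"wy":0,"wz":0,"hand":-1},{"dx":0,"dy":0,"dz":0,"wx":-1,"wy":0,"wz":0,"hand":-1},{"dx":0,"dy":0,"dz":0,"wx":-1,"wy":0,"wz":0,"hand":-1},{"dx":0,"dy":0,"dz":0,"wx":-1,"wy":0,"wz":0,"hand":-1},{"dx":0,"dy":0,"dz":0,"wx":-1,"wy":0,"wz":0,"hand":-1},{"dx":0,"dy":0,"dz":0,"wx":-1,"wy":0,"wz":0,"hand":-1},{"dx":0,"dy":0,"dz":0,"wx":-1,"wy":0,"wz":0,"hand":-1},{"dx":0,"dy":0,"dz":0,"wx":-1,"wy":0,"wz":0,"hand":-1},{"dx":0,"dy":0,"dz":0,"wx":-1,"wy":0,"wz":0,"hand":-1},{"dx":0,"dy":0,"dz":0,"wx":-1,"wy":0,"wz":0,"hand":-1},{"dx":0,"dy":0,"dz":0,"wx":-1,"wy":0,"wz":0,"hand":-1}]}}

```text
time: 33.75
tool_pos: [430.3, 215.0, 213.9]
ee_rot: [[0.172, -0.381, 0.909], [0.022, 0.923, 0.383], [-0.985, -0.046, 0.167]]
ft_force: [-0.4, 0.3, -0.2]
grip_width: 1.001
```

>>> {"api": "step_arm", "payload": {"rows": [{"dx":0,"dy":0,"dz":0,"wx":-1,"wy":0,"wz":0,"hand":-1},{"dx":0,"dy":0,"dz":0,"wx":-1,"wy":0,"wz":0,"hand":-1},{"dx":0,"dy":0,"dz":0,"wx":-1,"wy":0,"wz":0,"hand":-1},{"dx":0,"dy":0,"dz":0,"wx":-1,"wy":0,"wz":0,"hand":-1},{"dx":0,"dy":0,"dz":0,"wx":-1,"wy":0,"wz":0,"hand":-1},{"dx":0,"dy":0,"dz":0,"wx":-1,"wy":0,"wz":0,"hand":-1},{"dx":0,"dy":0,"dz":0,"wx":-1,"wy":0,"wz":0,"hand":-1},{"dx":0,"dy":0,"dz":0,"wx":-1,"wy":0,"wz":0,"hand":-1},{"dx":0,"dy":0,"dz":0,"wx":-1,"wy":0,"wz":0,"hand":-1},{"dx":0,"dy":0,"dz":0,"wx":-1,"wy":0,"wz":0,"hand":-1},{"dx":0,"dy":0,"dz":0,"wx":-1,"wy":0,"wz":0,"hand":-1},{"dx":0,"dy":0,"dz":0,"wx":-1,"wy":0,"wz":0,"hand":-1}]}}

```text
time: 34.75
tool_pos: [430.3, 215.0, 213.9]
ee_rot: [[0.172, -0.93, 0.325], [0.022, 0.333, 0.943], [-0.985, -0.155, 0.077]]
ft_force: [0.3, -0.2, 1.5]
grip_width: 1.0
```

>>> {"api": "step_arm", "payload": {"rows": [{"dx":0,"dy":0,"dz":0,"wx":-1,"wy":0,"wz":0,"hand":-0.2},{"dx":0,"dy":0,"dz":0,"wx":-1,"wy":0,"wz":0,"hand":-0.2},{"dx":0,"dy":0,"dz":0,"wx":-1,"wy":0,"wz":0,"hand":-0.2},{"dx":0,"dy":0,"dz":0,"wx":-1,"wy":0,"wz":0,"hand":-0.2},{"dx":0,"dy":0,"dz":0,"wx":-1,"wy":0,"wz":0,"hand":-0.2},{"dx":0,"dy":0,"dz":0,"wx":-1,"wy":0,"wz":0,"hand":-0.2},{"dx":0,"dy":0,"dz":0,"wx":-0.8,"wy":0,"wz":0,"hand":-0.2},{"dx":0,"dy":0,"dz":0,"wx":0,"wy":0,"wz":0,"hand":-0.2},{"dx":0,"dy":0,"dz":0,"wx":0,"wy":0,"wz":0,"hand":-0.2}]}}

```text
time: 35.5
tool_pos: [430.1, 214.8, 214.0]
ee_rot: [[0.172, -0.976, -0.131], [0.022, -0.129, 0.991], [-0.985, -0.174, -0.001]]
ft_force: [0.6, -0.2, 0.3]
grip_width: 0.599
```

```bash
python3 - <<'E'
from fitc import *
from kin import *
t=snap('top','top13'); s=snap('scene','scene13'); ms=pick('scene',(411,302))
r=fit([(s,ms)],(496,225,.13)); print(np.round(r,3))
pg,Rg=tool(cre(496.3,225.4,0,.133,0),170,1)
a=pg-Rg[:,0]*60
plan(a,Rg)
E
```

```text
[4.96e+02 2.25e+02 1.30e-01 1.00e+00]
at [429.7 214.4 214.1] n 6 d [0.966 0.27  0.018] w [-0.003 -0.003  0.002] | totals mm [115.9  32.4   2.2] deg [-0.1 -0.1  0. ]
```

View pics/scene13.png

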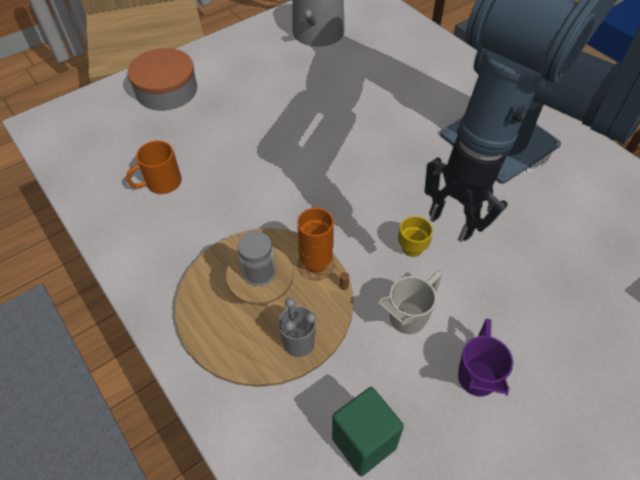

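>>> {"api": "step_arm", "payload": {"rows": [{"dx":0.97,"dy":0.27,"dz":0.02,"wx":0,"wy":0,"wz":0,"hand":-0.2},{"dx":0.97,"dy":0.27,"dz":0.02,"wx":0,"wy":0,"wz":0,"hand":-0.2},{"dx":0.97,"dy":0.27,"dz":0.02,"wx":0,"wy":0,"wz":0,"hand":-0.2},{"dx":0.97,"dy":0.27,"dz":0.02,"wx":0,"wy":0,"wz":0,"hand":-0.2},{"dx":0.97,"dy":0.27,"dz":0.02,"wx":0,"wy":0,"wz":0,"hand":-0.2},{"dx":0.97,"dy":0.27,"dz":0.02,"wx":0,"wy":0,"wz":0,"hand":-0.2},{"dx":0,"dy":0,"dz":0,"wx":0,"wy":0,"wz":0,"hand":-0.2},{"dx":0,"dy":0,"dz":0,"wx":0,"wy":0,"wz":0,"hand":-0.2},{"dx":0,"dy":0,"dz":0,"wx":0,"wy":0,"wz":0,"hand":-0.2}]}}

```text
time: 36.4
tool_pos: [418.8, 215.1, 95.1]
ee_rot: [[0.175, -0.976, -0.132], [0.023, -0.13, 0.991], [-0.984, -0.176, -0.001]]
ft_force: [-0.7, 0.0, 1.0]
grip_width: 0.598
```

```bash
python3 - <<'E'
from kin import *
pg,Rg=tool(cre(496.3,225.4,0,.133,0),170,1)
plan(pg,Rg)
s=snap('scene','scene14')
im=cv2.resize(s['color'][190:340,340:500],None,fx=5,fy=4,interpolation=cv2.INTER_CUBIC); cv2.imwrite('pics/crop14.png',im)
E
```

```text
at [418.8 215.1  95.1] n 4 d [ 0.757  0.014 -0.   ] w [-0.003 -0.003  0.01 ] | totals mm [60.5  1.2 -0. ] deg [-0.1 -0.   0.2]
```

View pics/crop14.png

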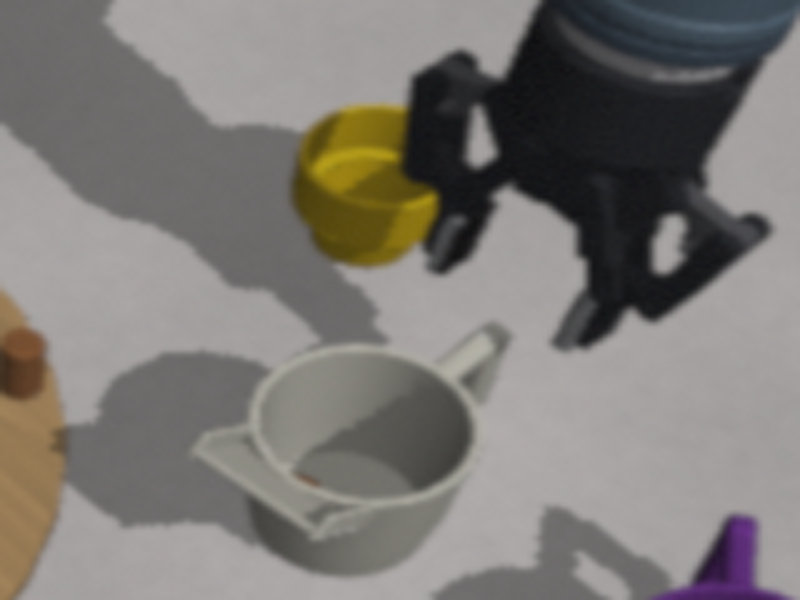

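>>> {"api": "step_arm", "payload": {"rows": [{"dx":0.75,"dy":0.01,"dz":0,"wx":0,"wy":0,"wz":0,"hand":-0.2},{"dx":0.75,"dy":0.01,"dz":0,"wx":0,"wy":0,"wz":0,"hand":-0.2},{"dx":0.75,"dy":0.01,"dz":0,"wx":0,"wy":0,"wz":0,"hand":-0.2},{"dx":0.75,"dy":0.01,"dz":0,"wx":0,"wy":0,"wz":0,"hand":-0.2},{"dx":0,"dy":0,"dz":0,"wx":0,"wy":0,"wz":0,"hand":-0.2},{"dx":0,"dy":0,"dz":0,"wx":0,"wy":0,"wz":0,"hand":-0.2},{"dx":0,"dy":0,"dz":0,"wx":0,"wy":0,"wz":0,"hand":-0.2}]}}

```text
time: 37.03
tool_pos: [428.4, 216.3, 36.2]
ee_rot: [[0.176, -0.976, -0.132], [0.023, -0.13, 0.991], [-0.984, -0.177, -0.001]]
ft_force: [0.0, -1.2, -0.5]
grip_width: 0.602
```

```bash
python3 - <<'E'
from kin import *
pg,Rg=tool(cre(496.3,225.4,0,.133,0),170,1)
plan(pg,Rg)
s=snap('scene','scene15')
im=cv2.resize(s['color'][190:340,340:500],None,fx=5,fy=4,interpolation=cv2.INTER_CUBIC); cv2.imwrite('pics/crop15.png',im)
E
```

```text
at [428.4 216.3  36.2] n 1 d [ 0.041  0.019 -0.001] w [-0.01  -0.009  0.05 ] | totals mm [ 0.8  0.4 -0. ] deg [-0.  -0.   0.2]
```

View pics/crop15.png

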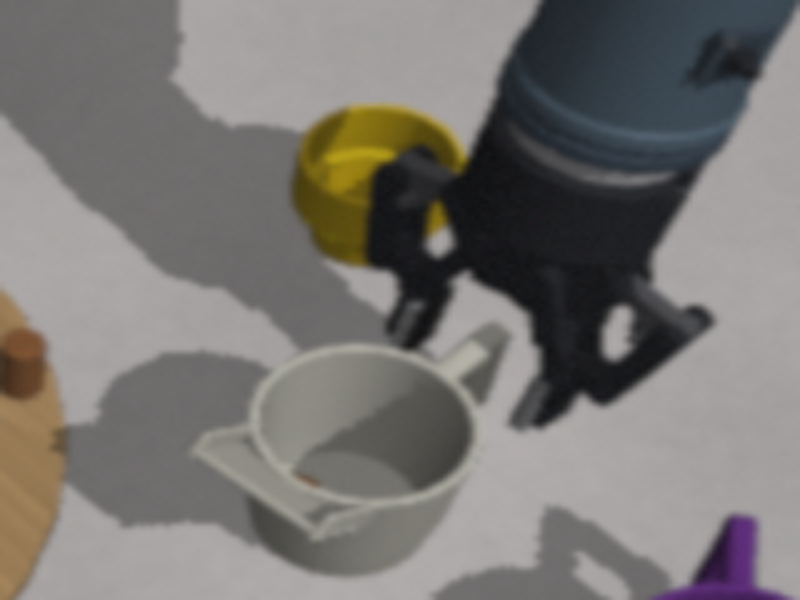

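The fingers stand either side of the white creamer's handle, at about (437,280) in the full picture. Closing firmly.

>>> {"api": "step_arm", "payload": {"newtons": 100, "rows": [{"dx":0,"dy":0,"dz":0,"wx":0,"wy":0,"wz":0,"hand":1},{"dx":0,"dy":0,"dz":0,"wx":0,"wy":0,"wz":0,"hand":1},{"dx":0,"dy":0,"dz":0,"wx":0,"wy":0,"wz":0,"hand":1},{"dx":0,"dy":0,"dz":0,"wx":0,"wy":0,"wz":0,"hand":1},{"dx":0,"dy":0,"dz":0,"wx":0,"wy":0,"wz":0,"hand":1},{"dx":0,"dy":0,"dz":0,"wx":0,"wy":0,"wz":0,"hand":1},{"dx":0,"dy":0,"dz":0,"wx":0,"wy":0,"wz":0,"hand":1},{"dx":0,"dy":0,"dz":0,"wx":0,"wy":0,"wz":0,"hand":1}]}}

```text
time: 37.75
tool_pos: [427.7, 216.2, 35.6]
ee_rot: [[0.175, -0.976, -0.132], [0.023, -0.13, 0.991], [-0.984, -0.176, -0.001]]
ft_force: [-2.4, 0.1, 6.9]
grip_width: 0.112
```

```bash
python3 - <<'E'
from fitc import *
s=snap('scene','scene16'); r=fit([(s,pick('scene',(411,302)))],(496,225,.13)); print(np.round(r,3))
im=cv2.resize(s['color'][190:340,340:500],None,fx=5,fy=4,interpolation=cv2.INTER_CUBIC); cv2.imwrite('pics/crop16.png',im)
E
```

```text
[4.96e+02 2.25e+02 1.30e-01 1.00e+00]
```

View pics/crop16.png

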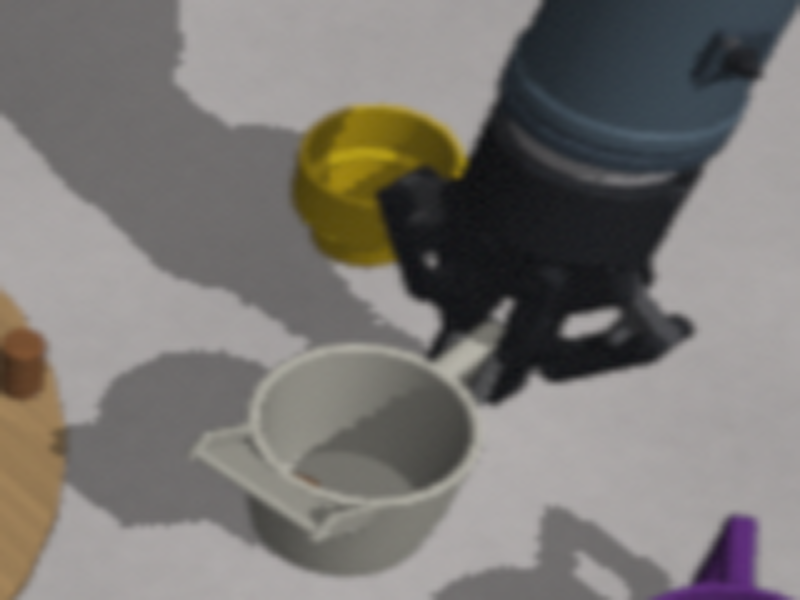

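```bash
python3 - <<'E'
from kin import *
s=st(); T=np.eye(4);T[:3,:3]=s['ee_rot'];T[:3,3]=s['tool_pos']
H=np.linalg.inv(T)@cre(496.3,225.4,0,.133,0); np.save('H.npy',H); print(np.round(H,3))
E
```

```text
[[ 1.7600e-01 -1.0000e-03 -9.8400e-01  4.7213e+01]
 [-9.8400e-01  0.0000e+00 -1.7600e-01 -6.1881e+01]
 [ 1.0000e-03  1.0000e+00 -1.0000e-03  4.3000e-02]
 [ 0.0000e+00  0.0000e+00  0.0000e+00  1.0000e+00]]
```

>>> {"api": "step_arm", "payload": {"rows": [{"dx":-0.3,"dy":-0.05,"dz":0,"wx":0,"wy":0,"wz":0,"hand":1},{"dx":-0.5,"dy":-0.09,"dz":0,"wx":0,"wy":0,"wz":0,"hand":1},{"dx":-0.5,"dy":-0.09,"dz":0,"wx":0,"wy":0,"wz":0,"hand":1},{"dx":-0.7,"dy":-0.12,"dz":0,"wx":0,"wy":0,"wz":0,"hand":1},{"dx":-0.7,"dy":-0.12,"dz":0,"wx":0,"wy":0,"wz":0,"hand":1},{"dx":-0.7,"dy":-0.12,"dz":0,"wx":0,"wy":0,"wz":0,"hand":1},{"dx":-0.7,"dy":-0.12,"dz":0,"wx":0,"wy":0,"wz":0,"hand":1},{"dx":-0.7,"dy":-0.12,"dz":0,"wx":0,"wy":0,"wz":0,"hand":1},{"dx":-0.7,"dy":-0.12,"dz":0,"wx":0,"wy":0,"wz":0,"hand":1},{"dx":-0.6,"dy":-0.1,"dz":0,"wx":0,"wy":0,"wz":0,"hand":1},{"dx":-0.3,"dy":-0.05,"dz":0,"wx":0,"wy":0,"wz":0,"hand":1},{"dx":0,"dy":0,"dz":0,"wx":0,"wy":0,"wz":0,"hand":1}]}}

```text
time: 38.85
tool_pos: [427.1, 216.2, 166.0]
ee_rot: [[0.175, -0.976, -0.132], [0.023, -0.13, 0.991], [-0.984, -0.177, -0.001]]
ft_force: [-0.1, 0.6, -3.1]
grip_width: 0.113
```

```bash
cat >> kin.py <<'E'
def cur():
    s=st(); T=np.eye(4);T[:3,:3]=Ro.from_matrix(s['ee_rot']).as_matrix();T[:3,3]=s['tool_pos']; return T
def crenow(): return cur()@np.load('H.npy')
def desc(T):
    print('creamer foot',np.round(T[:3,3],1),'yaw',round(np.degrees(np.arctan2(T[1,0],T[0,0])),1),'tilt',round(np.degrees(np.arccos(T[2,2])),1),'spout',np.round(T[:3,:3]@[62,0,102]+T[:3,3],1))
E
python3 - <<'E'
from kin import *
desc(crenow()); s=ctrl.read_state(); print(s['joint_pos'],s['grip_width'],s['ft_force'],s['moment'])
c=snap('scene','scene17'); t=snap('top','top17')
E
```

```text
creamer foot [495.8 225.4 130.5] yaw 7.6 tilt 0.1 spout [557.1 233.6 232.5]
[ 14.40260145   5.13898312 110.62726673  -1.52176747  54.12482478
 -82.39839907] 0.11348542634339785 [-0.14772076  0.6349699  -3.14813614] [-0.02657789  0.36000486  0.01295255]
```

View pics/scene17.png

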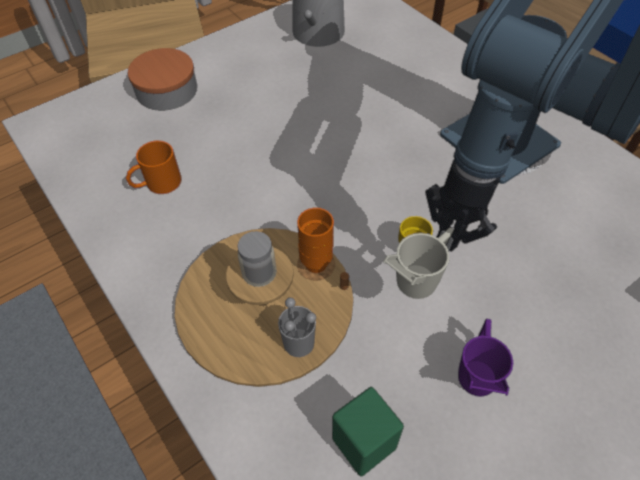

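```bash
cat >> kin.py <<'E'
def plan_cre(Tt,n):
    """rows to bring the creamer to Tt as n equal rows"""
    H=np.load('H.npy'); T0=cur(); T1=Tt@np.linalg.inv(H)
    M=expm(np.real(logm(np.linalg.inv(T0)@T1))/n); d=M[:3,3]/20; w=Ro.from_matrix(M[:3,:3]).as_rotvec(degrees=True)/4
    print('n',n,'d',np.round(d,3),'w',np.round(w,3)); T=T0.copy(); bad=[]
    for i in range(n):
        T=T@M; j=ik(T[:3,3],T[:3,:3])
        if not inr(j,1): bad.append(i)
        if i%4==3 or i==n-1: C=T@H; print(i,'J',None if j is None else np.round(j),end=' '); desc(C)
    print('bad',bad)
E
python3 - <<'E'
from kin import *
from fitc import polys
c=snap('scene'); C=crenow(); p=C[:3,3]
o=(350,200); im=cv2.resize(c['color'][200:320,350:480],None,fx=6,fy=5,interpolation=cv2.INTER_CUBIC)
for q in polys(c,p[0],p[1],.133,p[2]): cv2.polylines(im,[np.round((q-np.array(o))*[6,5]).astype(np.int32)],True,(0,255,0),1)
cv2.imwrite('pics/ov17.png',im)
plan_cre(by_spout([571,97,232],np.radians(-90),0),28)
E
```

```text
n 28 d [ 0.033 -0.208  0.206] w [ 0.858  0.152 -0.   ]
3 J [ 18.   8. 107.  -5.  56. -63.] creamer foot [510.7 225.2 128.3] yaw -6.3 tilt 0.2 spout [572.6 218.4 230.1]
7 J [ 20.  12. 103.  -8.  58. -46.] creamer foot [526.6 221.6 128.6] yaw -20.3 tilt 0.1 spout [585.  200.1 230.4]
11 J [ 21.  15.  98.  -9.  61. -30.] creamer foot [541.1 214.3 128.8] yaw -34.2 tilt 0.1 spout [592.6 179.4 230.7]
15 J [ 21.  19.  93. -10.  65. -16.] creamer foot [553.5 203.6 129.1] yaw -48.2 tilt 0.1 spout [595.  157.4 231. ]
19 J [ 21.  22.  88. -11.  69.  -3.] creamer foot [562.9 190.3 129.4] yaw -62.1 tilt 0.1 spout [592.  135.5 231.4]
23 J [ 19.  25.  84. -11.  73.   8.] creamer foot [568.9 175.2 129.7] yaw -76.1 tilt 0.0 spout [583.9 115.  231.7]
27 J [ 17.  27.  80. -10.  76.  20.] creamer foot [571. 159. 130.] yaw -90.0 tilt 0.0 spout [571.  97. 232.]
bad []
```

View pics/ov17.png

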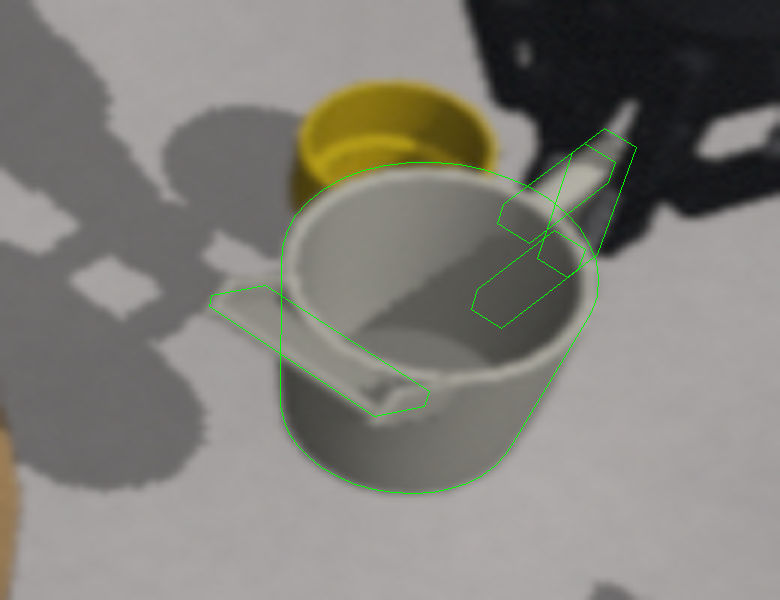

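>>> {"api": "step_arm", "payload": {"rows": [{"dx":0.03,"dy":-0.21,"dz":0.21,"wx":0.86,"wy":0.152,"wz":0,"hand":1},{"dx":0.03,"dy":-0.21,"dz":0.21,"wx":0.86,"wy":0.152,"wz":0,"hand":1},{"dx":0.03,"dy":-0.21,"dz":0.21,"wx":0.86,"wy":0.152,"wz":0,"hand":1},{"dx":0.03,"dy":-0.21,"dz":0.21,"wx":0.86,"wy":0.152,"wz":0,"hand":1},{"dx":0.03,"dy":-0.21,"dz":0.21,"wx":0.86,"wy":0.152,"wz":0,"hand":1},{"dx":0.03,"dy":-0.21,"dz":0.21,"wx":0.86,"wy":0.152,"wz":0,"hand":1},{"dx":0.03,"dy":-0.21,"dz":0.21,"wx":0.86,"wy":0.152,"wz":0,"hand":1},{"dx":0.03,"dy":-0.21,"dz":0.21,"wx":0.86,"wy":0.152,"wz":0,"hand":1},{"dx":0.03,"dy":-0.21,"dz":0.21,"wx":0.86,"wy":0.152,"wz":0,"hand":1},{"dx":0.03,"dy":-0.21,"dz":0.21,"wx":0.86,"wy":0.152,"wz":0,"hand":1},{"dx":0.03,"dy":-0.21,"dz":0.21,"wx":0.86,"wy":0.152,"wz":0,"hand":1},{"dx":0.03,"dy":-0.21,"dz":0.21,"wx":0.86,"wy":0.152,"wz":0,"hand":1}]}}

```text
time: 40.0
tool_pos: [484.9, 254.4, 165.0]
ee_rot: [[0.142, -0.812, 0.567], [-0.1, 0.558, 0.824], [-0.985, -0.174, -0.002]]
ft_force: [0.3, -0.6, -3.5]
grip_width: 0.114
```

>>> {"api": "step_arm", "payload": {"rows": [{"dx":0.03,"dy":-0.21,"dz":0.21,"wx":0.86,"wy":0.152,"wz":0,"hand":1},{"dx":0.03,"dy":-0.21,"dz":0.21,"wx":0.86,"wy":0.152,"wz":0,"hand":1},{"dx":0.03,"dy":-0.21,"dz":0.21,"wx":0.86,"wy":0.152,"wz":0,"hand":1},{"dx":0.03,"dy":-0.21,"dz":0.21,"wx":0.86,"wy":0.152,"wz":0,"hand":1},{"dx":0.03,"dy":-0.21,"dz":0.21,"wx":0.86,"wy":0.152,"wz":0,"hand":1},{"dx":0.03,"dy":-0.21,"dz":0.21,"wx":0.86,"wy":0.152,"wz":0,"hand":1},{"dx":0.03,"dy":-0.21,"dz":0.21,"wx":0.86,"wy":0.152,"wz":0,"hand":1},{"dx":0.03,"dy":-0.21,"dz":0.21,"wx":0.86,"wy":0.152,"wz":0,"hand":1},{"dx":0.03,"dy":-0.21,"dz":0.21,"wx":0.86,"wy":0.152,"wz":0,"hand":1},{"dx":0.03,"dy":-0.21,"dz":0.21,"wx":0.86,"wy":0.152,"wz":0,"hand":1},{"dx":0.03,"dy":-0.21,"dz":0.21,"wx":0.86,"wy":0.152,"wz":0,"hand":1},{"dx":0.03,"dy":-0.21,"dz":0.21,"wx":0.86,"wy":0.152,"wz":0,"hand":1}]}}

```text
time: 41.0
tool_pos: [554.4, 243.6, 166.5]
ee_rot: [[0.04, -0.231, 0.972], [-0.17, 0.957, 0.235], [-0.985, -0.174, -0.001]]
ft_force: [-0.5, -0.8, -5.3]
grip_width: 0.116
```

>>> {"api": "step_arm", "payload": {"rows": [{"dx":0.03,"dy":-0.21,"dz":0.21,"wx":0.86,"wy":0.152,"wz":0,"hand":1},{"dx":0.03,"dy":-0.21,"dz":0.21,"wx":0.86,"wy":0.152,"wz":0,"hand":1},{"dx":0.03,"dy":-0.21,"dz":0.21,"wx":0.86,"wy":0.152,"wz":0,"hand":1},{"dx":0.03,"dy":-0.21,"dz":0.21,"wx":0.86,"wy":0.152,"wz":0,"hand":1},{"dx":0,"dy":0,"dz":0,"wx":0,"wy":0,"wz":0,"hand":1},{"dx":0,"dy":0,"dz":0,"wx":0,"wy":0,"wz":0,"hand":1},{"dx":0,"dy":0,"dz":0,"wx":0,"wy":0,"wz":0,"hand":1},{"dx":0,"dy":0,"dz":0,"wx":0,"wy":0,"wz":0,"hand":1}]}}

```text
time: 41.67
tool_pos: [573.2, 229.6, 168.4]
ee_rot: [[-0.0, 0.003, 1.0], [-0.175, 0.985, -0.003], [-0.985, -0.175, 0.0]]
ft_force: [-0.9, 0.0, -3.6]
grip_width: 0.113
```

```bash
python3 - <<'E'
from kin import *
desc(crenow())
c=snap('scene','scene18'); t=snap('top','top18')
E
```

```text
creamer foot [573.  160.4 132.7] yaw -90.1 tilt 0.1 spout [572.8  98.2 234.6]
```

View pics/scene18.png

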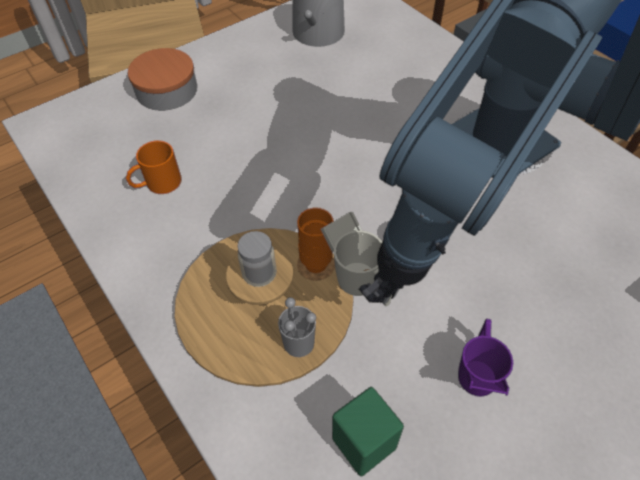

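View pics/top18.png

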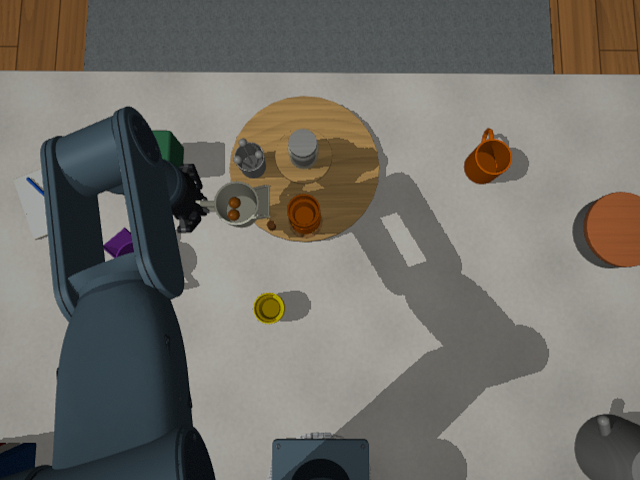

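Level hold done: the spout is 62 mm from the pad axis and both sweets are inside, at (234,203) and (233,214) in the top view. Next is the tipping path.

```bash
cat > seg.py <<'E'
from kin import *
import sys
def chain(wp,p0=None):
    H=np.load('H.npy'); T=cur() if p0 is None else p0
    for sp,tl,n in wp:
        T1=by_spout(sp,np.radians(-90),np.radians(tl))@np.linalg.inv(H)
        M=expm(np.real(logm(np.linalg.inv(T)@T1))/n); d=M[:3,3]/20; w=Ro.from_matrix(M[:3,:3]).as_rotvec(degrees=True)/4
        Js=[ik(T[:3,3],T[:3,:3])]; zz=[]
        for i in range(n):
            T=T@M; Js.append(ik(T[:3,3],T[:3,:3])); C=T@H; zz.append(C[:3,:3]@[62,0,102]+C[:3,3])
        bad=[i for i,j in enumerate(Js) if not inr(j,1)]
        print('tilt',tl,'n',n,'d',np.round(d,3),'w',np.round(w,3),'bad',bad,'maxdJ',np.round(np.abs(np.diff(np.array(Js),axis=0)).max(0),1),'J',np.round(Js[-1]),'spz',round(min(z[2] for z in zz)),'spy',np.round([zz[0][1],zz[-1][1]]))
E
python3 - <<'E'
from seg import *
chain([([571,76,210],30,12),([571,55,186],60,12),([571,53,179],80,12),([571,53,178],95,12),([571,53,178],110,12)])
E
```

```text
tilt 30 n 12 d [-0.209 -0.015 -0.009] w [-0.003  0.002  0.623] bad [] maxdJ [1.6 1.  0.6 2.6 0.6 2.3] J [-1. 19. 87. 21. 75. -6.] spz 210 spy [96. 76.]
tilt 60 n 12 d [-0.274 -0.044 -0.   ] w [-0.     0.     0.625] bad [] maxdJ [1.7 0.7 0.5 2.5 1.5 2.3] J [-20.  22.  91.  46.  89. -30.] spz 186 spy [74. 55.]
tilt 80 n 12 d [-0.198  0.029 -0.   ] w [-0.     0.     0.417] bad [] maxdJ [0.9 0.7 0.1 1.1 1.1 0.9] J [-29.  29.  92.  57. 102. -40.] spz 179 spy [55. 53.]
tilt 95 n 12 d [-0.153  0.04  -0.   ] w [-0.     0.     0.312] bad [] maxdJ [0.4 0.6 0.  0.6 0.8 0.5] J [-33.  36.  92.  64. 112. -45.] spz 178 spy [53. 53.]
tilt 110 n 12 d [-0.154  0.044 -0.   ] w [-0.     0.     0.312] bad [] maxdJ [0.3 0.7 0.1 0.5 0.8 0.3] J [-36.  44.  92.  70. 122. -48.] spz 178 spy [53. 53.]
```

>>> {"api": "step_arm", "payload": {"rows": [{"dx":-0.21,"dy":-0.015,"dz":-0.01,"wx":0,"wy":0,"wz":0.62,"hand":1},{"dx":-0.21,"dy":-0.015,"dz":-0.01,"wx":0,"wy":0,"wz":0.62,"hand":1},{"dx":-0.21,"dy":-0.015,"dz":-0.01,"wx":0,"wy":0,"wz":0.62,"hand":1},{"dx":-0.21,"dy":-0.015,"dz":-0.01,"wx":0,"wy":0,"wz":0.62,"hand":1},{"dx":-0.21,"dy":-0.015,"dz":-0.01,"wx":0,"wy":0,"wz":0.62,"hand":1},{"dx":-0.21,"dy":-0.015,"dz":-0.01,"wx":0,"wy":0,"wz":0.62,"hand":1},{"dx":-0.21,"dy":-0.015,"dz":-0.01,"wx":0,"wy":0,"wz":0.62,"hand":1},{"dx":-0.21,"dy":-0.015,"dz":-0.01,"wx":0,"wy":0,"wz":0.62,"hand":1},{"dx":-0.21,"dy":-0.015,"dz":-0.01,"wx":0,"wy":0,"wz":0.62,"hand":1},{"dx":-0.21,"dy":-0.015,"dz":-0.01,"wx":0,"wy":0,"wz":0.62,"hand":1},{"dx":-0.21,"dy":-0.015,"dz":-0.01,"wx":0,"wy":0,"wz":0.62,"hand":1},{"dx":-0.21,"dy":-0.015,"dz":-0.01,"wx":0,"wy":0,"wz":0.62,"hand":1}]}}

```text
time: 42.77
tool_pos: [570.9, 222.5, 218.9]
ee_rot: [[0.003, 0.002, 1.0], [0.338, 0.941, -0.003], [-0.941, 0.338, 0.002]]
ft_force: [-0.3, -0.9, -3.5]
grip_width: 0.113
```

>>> {"api": "step_arm", "payload": {"rows": [{"dx":-0.27,"dy":-0.044,"dz":0,"wx":0,"wy":0,"wz":0.62,"hand":1},{"dx":-0.27,"dy":-0.044,"dz":0,"wx":0,"wy":0,"wz":0.62,"hand":1},{"dx":-0.27,"dy":-0.044,"dz":0,"wx":0,"wy":0,"wz":0.62,"hand":1},{"dx":-0.27,"dy":-0.044,"dz":0,"wx":0,"wy":0,"wz":0.62,"hand":1},{"dx":-0.27,"dy":-0.044,"dz":0,"wx":0,"wy":0,"wz":0.62,"hand":1},{"dx":-0.27,"dy":-0.044,"dz":0,"wx":0,"wy":0,"wz":0.62,"hand":1},{"dx":-0.27,"dy":-0.044,"dz":0,"wx":0,"wy":0,"wz":0.62,"hand":1},{"dx":-0.27,"dy":-0.044,"dz":0,"wx":0,"wy":0,"wz":0.62,"hand":1},{"dx":-0.27,"dy":-0.044,"dz":0,"wx":0,"wy":0,"wz":0.62,"hand":1},{"dx":-0.27,"dy":-0.044,"dz":0,"wx":0,"wy":0,"wz":0.62,"hand":1},{"dx":-0.27,"dy":-0.044,"dz":0,"wx":0,"wy":0,"wz":0.62,"hand":1},{"dx":0,"dy":0,"dz":0,"wx":0,"wy":0,"wz":0,"hand":1}]}}

```text
time: 43.77
tool_pos: [571.0, 181.5, 262.2]
ee_rot: [[0.004, 0.004, 1.0], [0.731, 0.683, -0.006], [-0.683, 0.731, 0.0]]
ft_force: [-0.2, -0.9, -3.8]
grip_width: 0.115
```

```bash
python3 - <<'E'
from seg import *
desc(crenow())
chain([([571,53,180],80,12),([571,53,178],95,12),([571,53,178],110,12)])
c=snap('scene','scene19')
im=cv2.resize(c['color'][130:300,220:420],None,fx=4,fy=3.5,interpolation=cv2.INTER_CUBIC); cv2.imwrite('pics/crop19.png',im)
E
```

```text
creamer foot [571.  173.8 184.7] yaw -90.2 tilt 57.1 spout [570.3  54.4 188.1]
tilt 80 n 12 d [-0.223  0.035  0.001] w [-0.003  0.007  0.477] bad [] maxdJ [1.  0.8 0.1 1.3 1.3 1.1] J [-29.  29.  92.  57. 102. -40.] spz 180 spy [54. 53.]
tilt 95 n 12 d [-0.152  0.036 -0.   ] w [-0.     0.     0.312] bad [] maxdJ [0.4 0.6 0.  0.6 0.8 0.5] J [-33.  36.  92.  64. 112. -45.] spz 178 spy [53. 53.]
tilt 110 n 12 d [-0.154  0.044 -0.   ] w [-0.     0.     0.312] bad [] maxdJ [0.3 0.7 0.1 0.5 0.8 0.3] J [-36.  44.  92.  70. 122. -48.] spz 178 spy [53. 53.]
```

View pics/crop19.png

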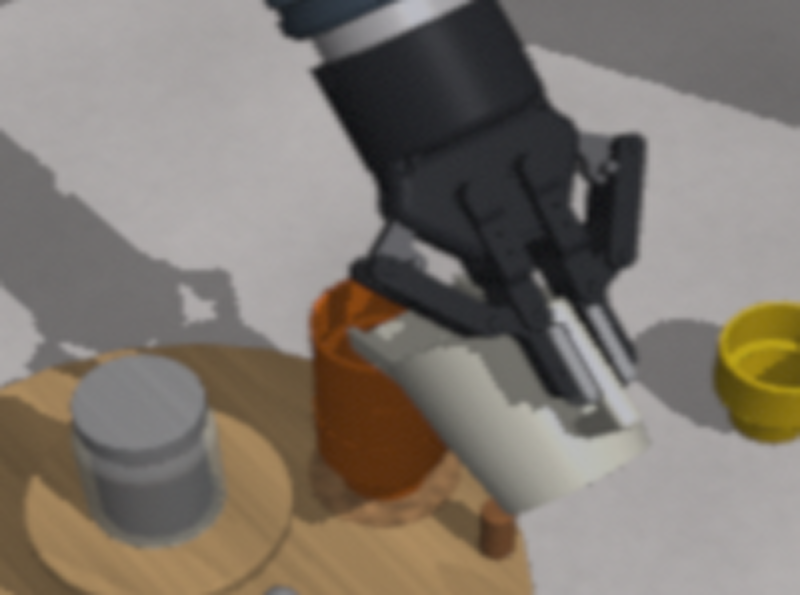

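>>> {"api": "step_arm", "payload": {"rows": [{"dx":-0.22,"dy":0.035,"dz":0,"wx":0,"wy":0,"wz":0.48,"hand":1},{"dx":-0.22,"dy":0.035,"dz":0,"wx":0,"wy":0,"wz":0.48,"hand":1},{"dx":-0.22,"dy":0.035,"dz":0,"wx":0,"wy":0,"wz":0.48,"hand":1},{"dx":-0.22,"dy":0.035,"dz":0,"wx":0,"wy":0,"wz":0.48,"hand":1},{"dx":-0.22,"dy":0.035,"dz":0,"wx":0,"wy":0,"wz":0.48,"hand":1},{"dx":-0.22,"dy":0.035,"dz":0,"wx":0,"wy":0,"wz":0.48,"hand":1},{"dx":-0.22,"dy":0.035,"dz":0,"wx":0,"wy":0,"wz":0.48,"hand":1},{"dx":-0.22,"dy":0.035,"dz":0,"wx":0,"wy":0,"wz":0.48,"hand":1},{"dx":-0.22,"dy":0.035,"dz":0,"wx":0,"wy":0,"wz":0.48,"hand":1},{"dx":-0.22,"dy":0.035,"dz":0,"wx":0,"wy":0,"wz":0.48,"hand":1},{"dx":0,"dy":0,"dz":0,"wx":0,"wy":0,"wz":0,"hand":1},{"dx":0,"dy":0,"dz":0,"wx":0,"wy":0,"wz":0,"hand":1}]}}

```text
time: 44.82
tool_pos: [571.0, 150.5, 293.1]
ee_rot: [[0.005, 0.002, 1.0], [0.915, 0.403, -0.005], [-0.403, 0.915, -0.0]]
ft_force: [0.2, 0.5, -2.3]
grip_width: 0.113
```

```bash
python3 - <<'E'
from seg import *
desc(crenow())
chain([([571,53,178],88,12),([571,53,178],100,24),([571,53,178],110,24)])
c=snap('scene','scene20')
im=cv2.resize(c['color'][130:300,220:420],None,fx=4,fy=3.5,interpolation=cv2.INTER_CUBIC); cv2.imwrite('pics/crop20.png',im)
E
```

```text
creamer foot [571.1 168.7 217.4] yaw -90.2 tilt 76.4 spout [570.5  55.  181.2]
tilt 88 n 12 d [-0.123  0.019  0.   ] w [-0.001  0.007  0.242] bad [] maxdJ [0.4 0.5 0.  0.5 0.7 0.4] J [-32.  32.  92.  61. 108. -43.] spz 178 spy [55. 53.]
tilt 100 n 24 d [-0.062  0.018 -0.   ] w [-0.     0.     0.125] bad [] maxdJ [0.1 0.3 0.  0.2 0.3 0.2] J [-35.  38.  92.  66. 116. -46.] spz 178 spy [53. 53.]
tilt 110 n 24 d [-0.051  0.015 -0.   ] w [-0.     0.     0.104] bad [] maxdJ [0.1 0.2 0.  0.2 0.3 0.1] J [-36.  44.  92.  70. 122. -48.] spz 178 spy [53. 53.]
```

View pics/crop20.png

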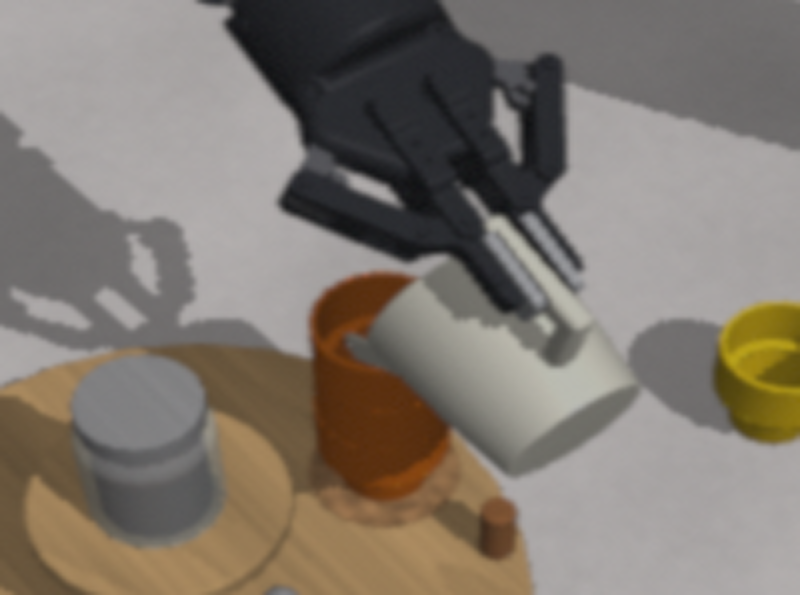

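```bash
python3 - <<'E'
from seg import *
import pickle; ct,cs=pickle.load(open('cams.pkl','rb'))
C=crenow()
for q in ([62,-28,102],[62,28,102],[34,0,0],[-34,0,0],[0,34,0],[0,-34,0],[42,0,85],[0,42,85],[-79,0,80]):
    u=np.array(proj(cs,C[:3,:3]@q+C[:3,3])); print(q,np.round((u-[220,130])*[4,3.5]))
E
```

```text
[62, -28, 102] [458. 293.]
[62, 28, 102] [355. 346.]
[34, 0, 0] [559. 458.]
[-34, 0, 0] [593. 398.]
[0, 34, 0] [509. 466.]
[0, -34, 0] [642. 393.]
[42, 0, 85] [436. 328.]
[0, 42, 85] [368. 331.]
[-79, 0, 80] [490. 212.]
```

>>> {"api": "step_arm", "payload": {"rows": [{"dx":-0.12,"dy":0.02,"dz":0,"wx":0,"wy":0,"wz":0.24,"hand":1},{"dx":-0.12,"dy":0.02,"dz":0,"wx":0,"wy":0,"wz":0.24,"hand":1},{"dx":-0.12,"dy":0.02,"dz":0,"wx":0,"wy":0,"wz":0.24,"hand":1},{"dx":-0.12,"dy":0.02,"dz":0,"wx":0,"wy":0,"wz":0.24,"hand":1},{"dx":-0.12,"dy":0.02,"dz":0,"wx":0,"wy":0,"wz":0.24,"hand":1},{"dx":-0.12,"dy":0.02,"dz":0,"wx":0,"wy":0,"wz":0.24,"hand":1},{"dx":-0.12,"dy":0.02,"dz":0,"wx":0,"wy":0,"wz":0.24,"hand":1},{"dx":-0.12,"dy":0.02,"dz":0,"wx":0,"wy":0,"wz":0.24,"hand":1},{"dx":-0.12,"dy":0.02,"dz":0,"wx":0,"wy":0,"wz":0.24,"hand":1},{"dx":-0.12,"dy":0.02,"dz":0,"wx":0,"wy":0,"wz":0.24,"hand":1},{"dx":-0.12,"dy":0.02,"dz":0,"wx":0,"wy":0,"wz":0.24,"hand":1},{"dx":-0.12,"dy":0.02,"dz":0,"wx":0,"wy":0,"wz":0.24,"hand":1}]}}

```text
time: 45.87
tool_pos: [570.7, 125.0, 307.4]
ee_rot: [[0.004, -0.0, 1.0], [0.977, 0.211, -0.004], [-0.211, 0.977, 0.001]]
ft_force: [0.2, -0.8, -3.1]
grip_width: 0.11
```

>>> {"api": "step_arm", "payload": {"rows": [{"dx":-0.06,"dy":0.018,"dz":0,"wx":0,"wy":0,"wz":0.125,"hand":1},{"dx":-0.06,"dy":0.018,"dz":0,"wx":0,"wy":0,"wz":0.125,"hand":1},{"dx":-0.06,"dy":0.018,"dz":0,"wx":0,"wy":0,"wz":0.125,"hand":1},{"dx":-0.06,"dy":0.018,"dz":0,"wx":0,"wy":0,"wz":0.125,"hand":1},{"dx":-0.06,"dy":0.018,"dz":0,"wx":0,"wy":0,"wz":0.125,"hand":1},{"dx":-0.06,"dy":0.018,"dz":0,"wx":0,"wy":0,"wz":0.125,"hand":1},{"dx":-0.06,"dy":0.018,"dz":0,"wx":0,"wy":0,"wz":0.125,"hand":1},{"dx":-0.06,"dy":0.018,"dz":0,"wx":0,"wy":0,"wz":0.125,"hand":1},{"dx":-0.06,"dy":0.018,"dz":0,"wx":0,"wy":0,"wz":0.125,"hand":1},{"dx":-0.06,"dy":0.018,"dz":0,"wx":0,"wy":0,"wz":0.125,"hand":1},{"dx":-0.06,"dy":0.018,"dz":0,"wx":0,"wy":0,"wz":0.125,"hand":1},{"dx":-0.06,"dy":0.018,"dz":0,"wx":0,"wy":0,"wz":0.125,"hand":1}]}}

```text
time: 46.87
tool_pos: [570.7, 111.7, 314.0]
ee_rot: [[0.004, -0.001, 1.0], [0.994, 0.109, -0.004], [-0.109, 0.994, 0.001]]
ft_force: [0.6, -1.1, -2.9]
grip_width: 0.112
```

```bash
python3 - <<'E'
from seg import *
desc(crenow())
chain([([571,53,178],102,24),([571,53,178],112,24)])
c=snap('scene','scene21'); t=snap('top','top21')
im=cv2.resize(c['color'][130:300,220:420],None,fx=4,fy=3.5,interpolation=cv2.INTER_CUBIC); cv2.imwrite('pics/crop21.png',im)
E
```

```text
creamer foot [570.9 151.9 247.3] yaw 88.2 tilt 93.9 spout [570.6  54.3 178.6]
tilt 102 n 24 d [-0.044  0.011  0.001] w [0.001 0.003 0.084] bad [] maxdJ [0.1 0.2 0.  0.1 0.2 0.1] J [-35.  39.  92.  67. 117. -46.] spz 178 spy [54. 53.]
tilt 112 n 24 d [-0.051  0.015 -0.   ] w [-0.     0.     0.104] bad [] maxdJ [0.1 0.2 0.  0.2 0.3 0.1] J [-36.  45.  92.  71. 123. -48.] spz 178 spy [53. 53.]
```

View pics/crop21.png

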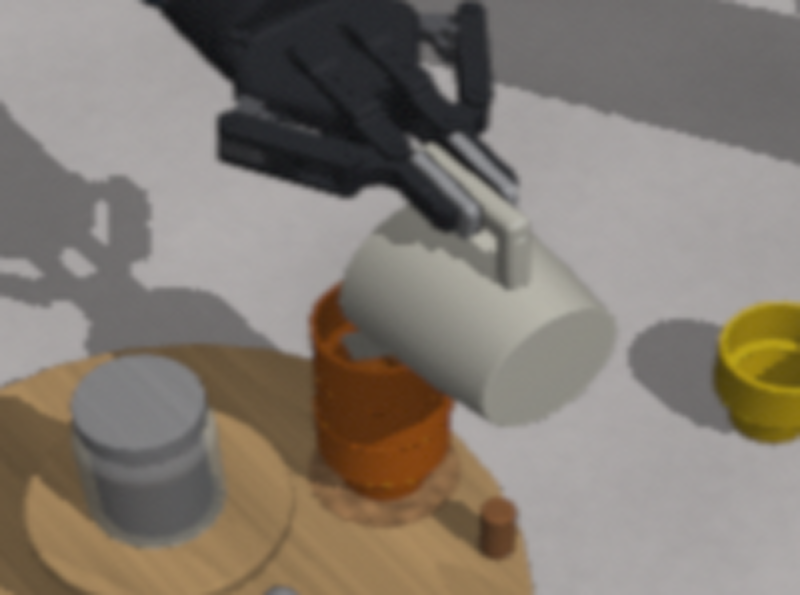

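Tilt is 94° and the spout is over the top tumbler. I'll keep tipping slowly to 102°.

>>> {"api": "step_arm", "payload": {"rows": [{"dx":-0.044,"dy":0.012,"dz":0,"wx":0,"wy":0,"wz":0.09,"hand":1},{"dx":-0.044,"dy":0.012,"dz":0,"wx":0,"wy":0,"wz":0.09,"hand":1},{"dx":-0.044,"dy":0.012,"dz":0,"wx":0,"wy":0,"wz":0.09,"hand":1},{"dx":-0.044,"dy":0.012,"dz":0,"wx":0,"wy":0,"wz":0.09,"hand":1},{"dx":-0.044,"dy":0.012,"dz":0,"wx":0,"wy":0,"wz":0.09,"hand":1},{"dx":-0.044,"dy":0.012,"dz":0,"wx":0,"wy":0,"wz":0.09,"hand":1},{"dx":-0.044,"dy":0.012,"dz":0,"wx":0,"wy":0,"wz":0.09,"hand":1},{"dx":-0.044,"dy":0.012,"dz":0,"wx":0,"wy":0,"wz":0.09,"hand":1},{"dx":-0.044,"dy":0.012,"dz":0,"wx":0,"wy":0,"wz":0.09,"hand":1},{"dx":-0.044,"dy":0.012,"dz":0,"wx":0,"wy":0,"wz":0.09,"hand":1},{"dx":-0.044,"dy":0.012,"dz":0,"wx":0,"wy":0,"wz":0.09,"hand":1},{"dx":-0.044,"dy":0.012,"dz":0,"wx":0,"wy":0,"wz":0.09,"hand":1}]}}

```text
time: 47.97
tool_pos: [570.6, 101.4, 317.6]
ee_rot: [[0.004, -0.001, 1.0], [0.999, 0.034, -0.004], [-0.034, 0.999, 0.001]]
ft_force: [-0.3, 0.4, -2.8]
grip_width: 0.113
```

>>> {"api": "step_arm", "payload": {"rows": [{"dx":-0.044,"dy":0.012,"dz":0,"wx":0,"wy":0,"wz":0.09,"hand":1},{"dx":-0.044,"dy":0.012,"dz":0,"wx":0,"wy":0,"wz":0.09,"hand":1},{"dx":-0.044,"dy":0.012,"dz":0,"wx":0,"wy":0,"wz":0.09,"hand":1},{"dx":-0.044,"dy":0.012,"dz":0,"wx":0,"wy":0,"wz":0.09,"hand":1},{"dx":-0.044,"dy":0.012,"dz":0,"wx":0,"wy":0,"wz":0.09,"hand":1},{"dx":-0.044,"dy":0.012,"dz":0,"wx":0,"wy":0,"wz":0.09,"hand":1},{"dx":-0.044,"dy":0.012,"dz":0,"wx":0,"wy":0,"wz":0.09,"hand":1},{"dx":-0.044,"dy":0.012,"dz":0,"wx":0,"wy":0,"wz":0.09,"hand":1},{"dx":-0.044,"dy":0.012,"dz":0,"wx":0,"wy":0,"wz":0.09,"hand":1},{"dx":-0.044,"dy":0.012,"dz":0,"wx":0,"wy":0,"wz":0.09,"hand":1},{"dx":-0.044,"dy":0.012,"dz":0,"wx":0,"wy":0,"wz":0.09,"hand":1},{"dx":-0.044,"dy":0.012,"dz":0,"wx":0,"wy":0,"wz":0.09,"hand":1}]}}

```text
time: 48.97
tool_pos: [570.6, 90.8, 320.5]
ee_rot: [[0.004, -0.001, 1.0], [0.999, -0.041, -0.004], [0.041, 0.999, 0.001]]
ft_force: [0.5, 0.0, -3.3]
grip_width: 0.112
```

```bash
python3 - <<'E'
from seg import *
desc(crenow())
chain([([571,53,178],112,24)])
c=snap('scene','scene22')
im=cv2.resize(c['color'][130:300,220:420],None,fx=4,fy=3.5,interpolation=cv2.INTER_CUBIC); cv2.imwrite('pics/crop22.png',im)
E
```

```text
creamer foot [570.9 140.6 260.6] yaw 89.3 tilt 102.5 spout [570.6  54.4 178. ]
tilt 112 n 24 d [-0.052  0.015  0.001] w [0.001 0.003 0.099] bad [] maxdJ [0.1 0.2 0.  0.2 0.3 0.1] J [-36.  45.  92.  71. 123. -48.] spz 178 spy [54. 53.]
```

View pics/crop22.png

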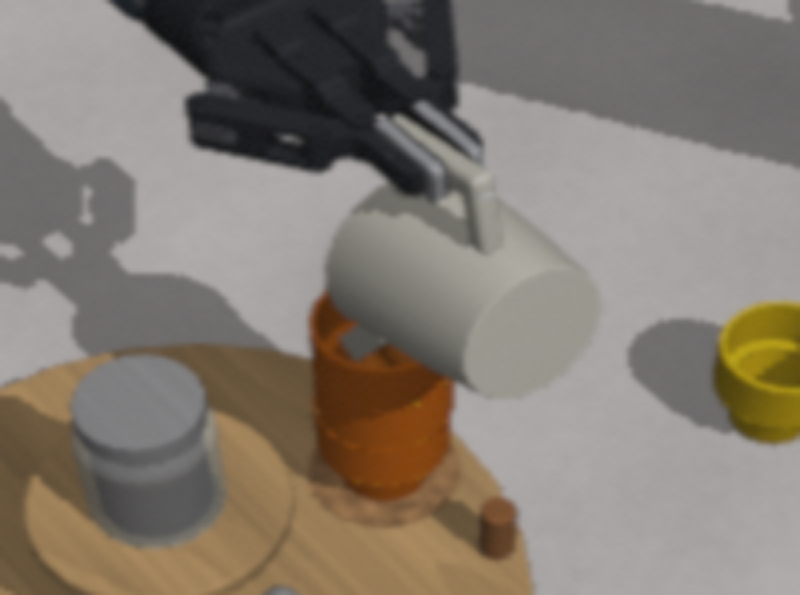

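>>> {"api": "step_arm", "payload": {"rows": [{"dx":-0.052,"dy":0.015,"dz":0,"wx":0,"wy":0,"wz":0.1,"hand":1},{"dx":-0.052,"dy":0.015,"dz":0,"wx":0,"wy":0,"wz":0.1,"hand":1},{"dx":-0.052,"dy":0.015,"dz":0,"wx":0,"wy":0,"wz":0.1,"hand":1},{"dx":-0.052,"dy":0.015,"dz":0,"wx":0,"wy":0,"wz":0.1,"hand":1},{"dx":-0.052,"dy":0.015,"dz":0,"wx":0,"wy":0,"wz":0.1,"hand":1},{"dx":-0.052,"dy":0.015,"dz":0,"wx":0,"wy":0,"wz":0.1,"hand":1},{"dx":-0.052,"dy":0.015,"dz":0,"wx":0,"wy":0,"wz":0.1,"hand":1},{"dx":-0.052,"dy":0.015,"dz":0,"wx":0,"wy":0,"wz":0.1,"hand":1},{"dx":-0.052,"dy":0.015,"dz":0,"wx":0,"wy":0,"wz":0.1,"hand":1},{"dx":-0.052,"dy":0.015,"dz":0,"wx":0,"wy":0,"wz":0.1,"hand":1},{"dx":-0.052,"dy":0.015,"dz":0,"wx":0,"wy":0,"wz":0.1,"hand":1},{"dx":-0.052,"dy":0.015,"dz":0,"wx":0,"wy":0,"wz":0.1,"hand":1}]}}

```text
time: 50.02
tool_pos: [570.5, 78.1, 323.1]
ee_rot: [[0.004, -0.002, 1.0], [0.992, -0.125, -0.004], [0.125, 0.992, 0.001]]
ft_force: [0.5, -0.9, -2.2]
grip_width: 0.113
```

>>> {"api": "step_arm", "payload": {"rows": [{"dx":-0.052,"dy":0.015,"dz":0,"wx":0,"wy":0,"wz":0.1,"hand":1},{"dx":-0.052,"dy":0.015,"dz":0,"wx":0,"wy":0,"wz":0.1,"hand":1},{"dx":-0.052,"dy":0.015,"dz":0,"wx":0,"wy":0,"wz":0.1,"hand":1},{"dx":-0.052,"dy":0.015,"dz":0,"wx":0,"wy":0,"wz":0.1,"hand":1},{"dx":-0.052,"dy":0.015,"dz":0,"wx":0,"wy":0,"wz":0.1,"hand":1},{"dx":-0.052,"dy":0.015,"dz":0,"wx":0,"wy":0,"wz":0.1,"hand":1},{"dx":-0.052,"dy":0.015,"dz":0,"wx":0,"wy":0,"wz":0.1,"hand":1},{"dx":-0.052,"dy":0.015,"dz":0,"wx":0,"wy":0,"wz":0.1,"hand":1},{"dx":0,"dy":0,"dz":0,"wx":0,"wy":0,"wz":0,"hand":1},{"dx":0,"dy":0,"dz":0,"wx":0,"wy":0,"wz":0,"hand":1},{"dx":0,"dy":0,"dz":0,"wx":0,"wy":0,"wz":0,"hand":1},{"dx":0,"dy":0,"dz":0,"wx":0,"wy":0,"wz":0,"hand":1}]}}

```text
time: 51.02
tool_pos: [570.5, 69.7, 324.3]
ee_rot: [[0.004, -0.002, 1.0], [0.984, -0.179, -0.004], [0.179, 0.984, 0.001]]
ft_force: [-0.9, -0.3, -3.5]
grip_width: 0.114
```

```bash
python3 - <<'E'
from seg import *
desc(crenow())
c=snap('scene','scene23'); t=snap('top','top23')
a=cv2.resize(c['color'][150:290,240:400],None,fx=4.9,fy=4.2,interpolation=cv2.INTER_CUBIC); cv2.imwrite('pics/crop23.png',a)
a=cv2.resize(t['color'][130:290,180:400],None,fx=3.6,fy=3.6,interpolation=cv2.INTER_CUBIC); cv2.imwrite('pics/crop23t.png',a)
E
```

```text
creamer foot [570.8 127.2 271.9] yaw 89.5 tilt 110.5 spout [570.6  53.3 178.1]
```

View pics/crop23.png

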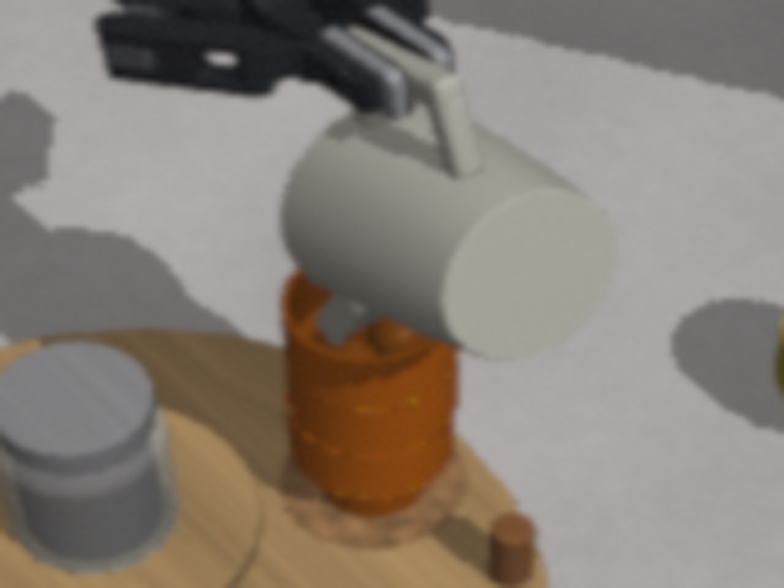

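View pics/crop23t.png

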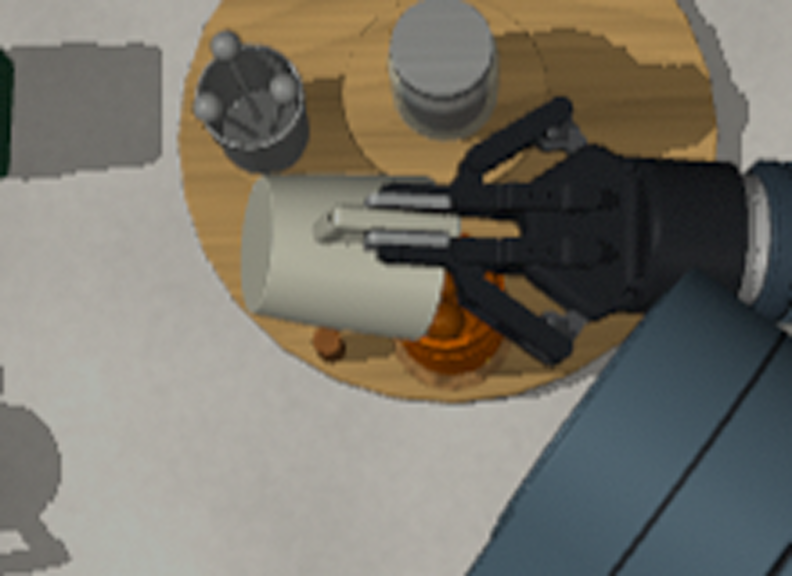

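A sweet shows in the top tumbler, at (447,318) in the top crop. I'll tip a little further to be sure both are out.

```bash
python3 - <<'E'
from seg import *
chain([([571,53,179],120,24)])
E
```

```text
tilt 120 n 24 d [-0.049  0.016  0.001] w [0.002 0.003 0.099] bad [] maxdJ [0.  0.2 0.  0.2 0.3 0.1] J [-37.  49.  91.  74. 128. -49.] spz 178 spy [53. 53.]
```

>>> {"api": "step_arm", "payload": {"rows": [{"dx":-0.1,"dy":0.03,"dz":0,"wx":0,"wy":0,"wz":0.2,"hand":1},{"dx":-0.1,"dy":0.03,"dz":0,"wx":0,"wy":0,"wz":0.2,"hand":1},{"dx":-0.1,"dy":0.03,"dz":0,"wx":0,"wy":0,"wz":0.2,"hand":1},{"dx":-0.1,"dy":0.03,"dz":0,"wx":0,"wy":0,"wz":0.2,"hand":1},{"dx":-0.1,"dy":0.03,"dz":0,"wx":0,"wy":0,"wz":0.2,"hand":1},{"dx":-0.1,"dy":0.03,"dz":0,"wx":0,"wy":0,"wz":0.2,"hand":1},{"dx":-0.1,"dy":0.03,"dz":0,"wx":0,"wy":0,"wz":0.2,"hand":1},{"dx":-0.1,"dy":0.03,"dz":0,"wx":0,"wy":0,"wz":0.2,"hand":1},{"dx":-0.1,"dy":0.03,"dz":0,"wx":0,"wy":0,"wz":0.2,"hand":1},{"dx":0,"dy":0,"dz":0,"wx":0,"wy":0,"wz":0,"hand":1},{"dx":0,"dy":0,"dz":0,"wx":0,"wy":0,"wz":0,"hand":1},{"dx":0,"dy":0,"dz":0,"wx":0,"wy":0,"wz":0,"hand":1}]}}

```text
time: 52.12
tool_pos: [570.4, 50.9, 325.3]
ee_rot: [[0.004, -0.002, 1.0], [0.954, -0.301, -0.004], [0.301, 0.954, 0.001]]
ft_force: [-1.4, 0.6, -3.4]
grip_width: 0.11
```

```bash
python3 - <<'E'
from seg import *
desc(crenow())
# back: rise first, then untilt
chain([([571,56,200],112,6),([571,70,215],75,12),([571,85,225],40,12),([571,100,232],0,12)])
E
```

```text
creamer foot [570.8 114.6 280.5] yaw 89.6 tilt 117.7 spout [570.6  53.  178.2]
tilt 112 n 6 d [0.188 0.133 0.005] w [ 0.007  0.01  -0.237] bad [] maxdJ [0.2 0.9 0.  0.1 0.5 0.6] J [-36.  43.  92.  72. 124. -46.] spz 182 spy [53. 56.]
tilt 75 n 12 d [ 0.429 -0.055  0.   ] w [ 0.001 -0.    -0.771] bad [] maxdJ [1.3 1.8 0.2 1.7 2.  1.3] J [-26.  24.  91.  56. 100. -34.] spz 202 spy [57. 70.]
tilt 40 n 12 d [ 0.376 -0.043  0.   ] w [ 0.001 -0.    -0.729] bad [] maxdJ [1.9 1.  0.4 2.7 1.8 2.2] J [ -6.  18.  86.  30.  80. -12.] spz 216 spy [71. 85.]
tilt 0 n 12 d [ 0.39  -0.066  0.   ] w [ 0.001 -0.    -0.833] bad [] maxdJ [2.1 1.3 0.5 3.4 1.3 2.8] J [ 17.  27.  80. -10.  76.  20.] spz 226 spy [ 86. 100.]
```

>>> {"api": "step_arm", "payload": {"rows": [{"dx":0.19,"dy":0.13,"dz":0.005,"wx":0,"wy":0,"wz":-0.24,"hand":1},{"dx":0.19,"dy":0.13,"dz":0.005,"wx":0,"wy":0,"wz":-0.24,"hand":1},{"dx":0.19,"dy":0.13,"dz":0.005,"wx":0,"wy":0,"wz":-0.24,"hand":1},{"dx":0.19,"dy":0.13,"dz":0.005,"wx":0,"wy":0,"wz":-0.24,"hand":1},{"dx":0.19,"dy":0.13,"dz":0.005,"wx":0,"wy":0,"wz":-0.24,"hand":1},{"dx":0.19,"dy":0.13,"dz":0.005,"wx":0,"wy":0,"wz":-0.24,"hand":1},{"dx":0,"dy":0,"dz":0,"wx":0,"wy":0,"wz":0,"hand":1}]}}

```text
time: 52.7
tool_pos: [570.8, 69.4, 347.8]
ee_rot: [[0.003, -0.005, 1.0], [0.979, -0.201, -0.004], [0.202, 0.979, 0.004]]
ft_force: [0.1, -0.6, -2.5]
grip_width: 0.112
```

>>> {"api": "step_arm", "payload": {"rows": [{"dx":0.43,"dy":-0.055,"dz":0,"wx":0,"wy":0,"wz":-0.77,"hand":1},{"dx":0.43,"dy":-0.055,"dz":0,"wx":0,"wy":0,"wz":-0.77,"hand":1},{"dx":0.43,"dy":-0.055,"dz":0,"wx":0,"wy":0,"wz":-0.77,"hand":1},{"dx":0.43,"dy":-0.055,"dz":0,"wx":0,"wy":0,"wz":-0.77,"hand":1},{"dx":0.43,"dy":-0.055,"dz":0,"wx":0,"wy":0,"wz":-0.77,"hand":1},{"dx":0.43,"dy":-0.055,"dz":0,"wx":0,"wy":0,"wz":-0.77,"hand":1},{"dx":0.43,"dy":-0.055,"dz":0,"wx":0,"wy":0,"wz":-0.77,"hand":1},{"dx":0.43,"dy":-0.055,"dz":0,"wx":0,"wy":0,"wz":-0.77,"hand":1},{"dx":0.43,"dy":-0.055,"dz":0,"wx":0,"wy":0,"wz":-0.77,"hand":1},{"dx":0.43,"dy":-0.055,"dz":0,"wx":0,"wy":0,"wz":-0.77,"hand":1},{"dx":0.43,"dy":-0.055,"dz":0,"wx":0,"wy":0,"wz":-0.77,"hand":1},{"dx":0.43,"dy":-0.055,"dz":0,"wx":0,"wy":0,"wz":-0.77,"hand":1}]}}

```text
time: 53.7
tool_pos: [571.0, 169.0, 324.0]
ee_rot: [[0.004, 0.001, 1.0], [0.904, 0.428, -0.004], [-0.428, 0.904, 0.001]]
ft_force: [0.4, 0.2, -3.0]
grip_width: 0.112
```

>>> {"api": "step_arm", "payload": {"rows": [{"dx":0.38,"dy":-0.043,"dz":0,"wx":0,"wy":0,"wz":-0.73,"hand":1},{"dx":0.38,"dy":-0.043,"dz":0,"wx":0,"wy":0,"wz":-0.73,"hand":1},{"dx":0.38,"dy":-0.043,"dz":0,"wx":0,"wy":0,"wz":-0.73,"hand":1},{"dx":0.38,"dy":-0.043,"dz":0,"wx":0,"wy":0,"wz":-0.73,"hand":1},{"dx":0.38,"dy":-0.043,"dz":0,"wx":0,"wy":0,"wz":-0.73,"hand":1},{"dx":0.38,"dy":-0.043,"dz":0,"wx":0,"wy":0,"wz":-0.73,"hand":1},{"dx":0.38,"dy":-0.043,"dz":0,"wx":0,"wy":0,"wz":-0.73,"hand":1},{"dx":0.38,"dy":-0.043,"dz":0,"wx":0,"wy":0,"wz":-0.73,"hand":1},{"dx":0.38,"dy":-0.043,"dz":0,"wx":0,"wy":0,"wz":-0.73,"hand":1},{"dx":0.38,"dy":-0.043,"dz":0,"wx":0,"wy":0,"wz":-0.73,"hand":1},{"dx":0.38,"dy":-0.043,"dz":0,"wx":0,"wy":0,"wz":-0.73,"hand":1},{"dx":0.38,"dy":-0.043,"dz":0,"wx":0,"wy":0,"wz":-0.73,"hand":1}]}}

```text
time: 54.7
tool_pos: [570.8, 229.9, 256.9]
ee_rot: [[0.001, 0.003, 1.0], [0.495, 0.869, -0.004], [-0.869, 0.495, -0.001]]
ft_force: [-0.4, 0.6, -2.4]
grip_width: 0.115
```

```bash
python3 - <<'E'
from seg import *
desc(crenow())
c=snap('scene','scene24'); t=snap('top','top24')
chain([([571,105,232],0,13)])
a=cv2.resize(t['color'][150:290,200:400],None,fx=3.9,fy=3.9,interpolation=cv2.INTER_CUBIC); cv2.imwrite('pics/crop24t.png',a)
E
```

```text
creamer foot [570.7 199.5 185.3] yaw -90.2 tilt 39.8 spout [570.3  86.6 223.9]
tilt 0 n 13 d [ 0.356 -0.052  0.003] w [-0.     0.    -0.768] bad [] maxdJ [2.  1.2 0.5 3.2 1.2 2.6] J [ 18.  27.  80. -10.  76.  20.] spz 225 spy [ 89. 105.]
```

View pics/crop24t.png

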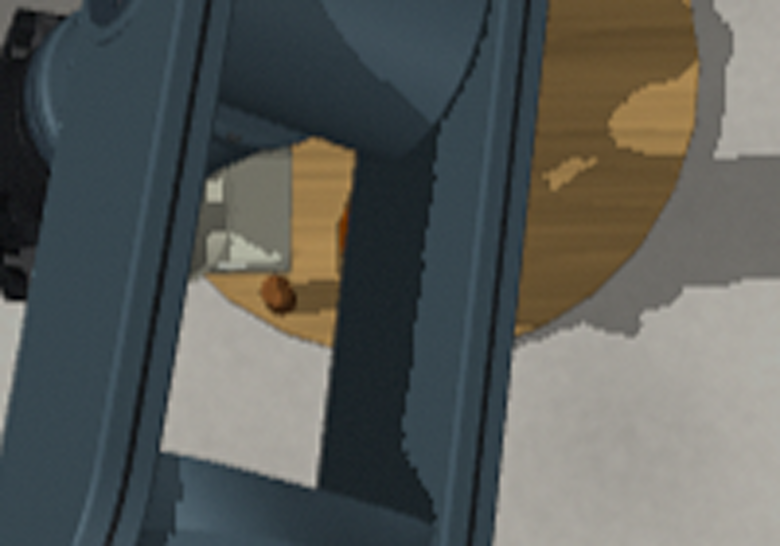

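View pics/scene24.png

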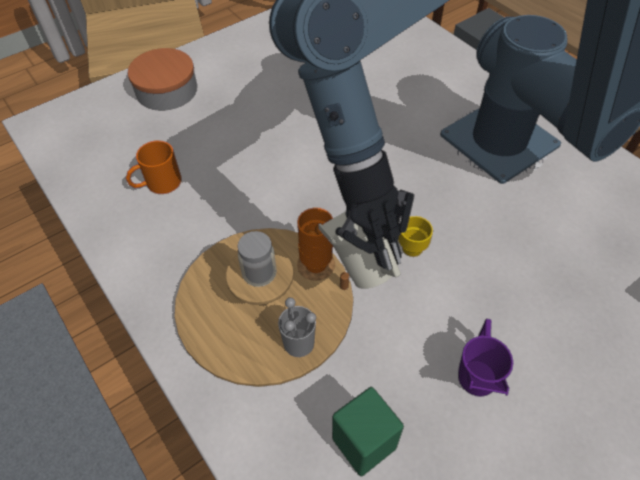

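Untilt the rest of the way.

>>> {"api": "step_arm", "payload": {"rows": [{"dx":0.39,"dy":-0.057,"dz":0,"wx":0,"wy":0,"wz":-0.83,"hand":1},{"dx":0.39,"dy":-0.057,"dz":0,"wx":0,"wy":0,"wz":-0.83,"hand":1},{"dx":0.39,"dy":-0.057,"dz":0,"wx":0,"wy":0,"wz":-0.83,"hand":1},{"dx":0.39,"dy":-0.057,"dz":0,"wx":0,"wy":0,"wz":-0.83,"hand":1},{"dx":0.39,"dy":-0.057,"dz":0,"wx":0,"wy":0,"wz":-0.83,"hand":1},{"dx":0.39,"dy":-0.057,"dz":0,"wx":0,"wy":0,"wz":-0.83,"hand":1},{"dx":0.39,"dy":-0.057,"dz":0,"wx":0,"wy":0,"wz":-0.83,"hand":1},{"dx":0.39,"dy":-0.057,"dz":0,"wx":0,"wy":0,"wz":-0.83,"hand":1},{"dx":0.39,"dy":-0.057,"dz":0,"wx":0,"wy":0,"wz":-0.83,"hand":1},{"dx":0.39,"dy":-0.057,"dz":0,"wx":0,"wy":0,"wz":-0.83,"hand":1},{"dx":0.39,"dy":-0.057,"dz":0,"wx":0,"wy":0,"wz":-0.83,"hand":1},{"dx":0.39,"dy":-0.057,"dz":0,"wx":0,"wy":0,"wz":-0.83,"hand":1}]}}

```text
time: 55.8
tool_pos: [571.0, 234.3, 164.0]
ee_rot: [[-0.003, 0.005, 1.0], [-0.176, 0.984, -0.005], [-0.984, -0.176, -0.002]]
ft_force: [0.0, -0.5, -2.9]
grip_width: 0.113
```

>>> {"api": "step_arm", "payload": {"rows": [{"dx":0,"dy":0,"dz":0,"wx":0,"wy":0,"wz":0,"hand":1},{"dx":0,"dy":0,"dz":0,"wx":0,"wy":0,"wz":0,"hand":1}]}}

```text
time: 55.97
tool_pos: [570.7, 235.1, 163.5]
ee_rot: [[-0.004, 0.003, 1.0], [-0.173, 0.985, -0.004], [-0.985, -0.173, -0.003]]
ft_force: [-0.2, -0.2, -1.5]
grip_width: 0.114
```

```bash
python3 - <<'E'
from seg import *
desc(crenow())
c=snap('scene','scene25'); t=snap('top','top25')
a=cv2.resize(t['color'][150:290,180:380],None,fx=3.9,fy=3.9,interpolation=cv2.INTER_CUBIC); cv2.imwrite('pics/crop25t.png',a)
plan_cre(cre(470,240,130,np.radians(-60),0),12)
E
```

```text
creamer foot [570.4 166.  127.7] yaw -90.2 tilt 0.2 spout [570.5 103.6 229.4]
n 12 d [-0.073  0.397 -0.494] w [-0.621 -0.109 -0.004]
3 J [ 22.  24.  85. -10.  73.  15.] creamer foot [542.3 196.  129.5] yaw -80.2 tilt 0.1 spout [552.9 134.7 231.3]
7 J [ 26.  21.  90. -11.  71.   9.] creamer foot [508.1 221.2 129.7] yaw -70.1 tilt 0.1 spout [529.2 162.8 231.7]
11 J [ 29.  17.  96. -11.  68.   4.] creamer foot [470. 240. 130.] yaw -60.0 tilt 0.0 spout [501.  186.3 232. ]
bad []
```

View pics/crop25t.png

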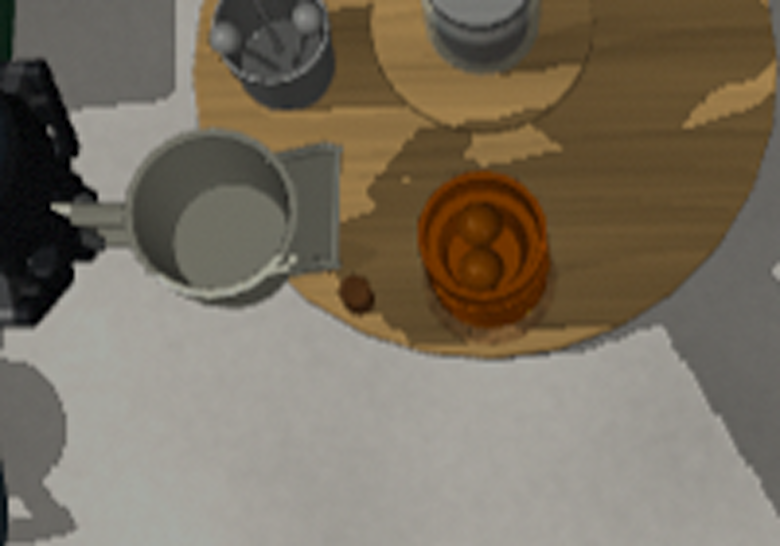

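Both sweets lie in the top tumbler, at (478,222) and (478,270) in the crop, and the creamer is empty. Next: put it down on free dresser space.

```bash
python3 - <<'E'
from seg import *
plan_cre(cre(450,195,128,np.radians(-30),0),16)
import pickle; ct,cs=pickle.load(open('cams.pkl','rb'))
print(onz(ct,269,307,68),onz(ct,165,288,80),onz(ct,137,262,85))
E
```

```text
n 16 d [-0.042  0.262 -0.533] w [-0.927 -0.163 -0.003]
3 J [ 21.  23.  87. -10.  72.   9.] creamer foot [545.3 184.6 128.9] yaw -75.2 tilt 0.2 spout [561.1 124.4 230.7]
7 J [ 23.  18.  94. -11.  67.  -3.] creamer foot [514.8 196.5 128.6] yaw -60.1 tilt 0.1 spout [545.7 142.5 230.5]
11 J [ 24.  12. 102. -11.  62. -16.] creamer foot [482.3 200.  128.3] yaw -45.1 tilt 0.1 spout [526.1 156.  230.3]
15 J [ 23.   6. 110. -10.  58. -33.] creamer foot [450. 195. 128.] yaw -30.0 tilt nan spout [503.7 164.  230. ]
bad []
[380.63428084 107.68268094  68.        ] [419.03653938 323.45780181  80.        ] [472.58787536 382.66472084  85.        ]kin.py:55: RuntimeWarning: invalid value encountered in arccos
  print('creamer foot',np.round(T[:3,3],1),'yaw',round(np.degrees(np.arctan2(T[1,0],T[0,0])),1),'tilt',round(np.degrees(np.arccos(T[2,2])),1),'spout',np.round(T[:3,:3]@[62,0,102]+T[:3,3],1))
```

>>> {"api": "step_arm", "payload": {"rows": [{"dx":-0.04,"dy":0.26,"dz":-0.53,"wx":-0.925,"wy":-0.163,"wz":0,"hand":1},{"dx":-0.04,"dy":0.26,"dz":-0.53,"wx":-0.925,"wy":-0.163,"wz":0,"hand":1},{"dx":-0.04,"dy":0.26,"dz":-0.53,"wx":-0.925,"wy":-0.163,"wz":0,"hand":1},{"dx":-0.04,"dy":0.26,"dz":-0.53,"wx":-0.925,"wy":-0.163,"wz":0,"hand":1},{"dx":-0.04,"dy":0.26,"dz":-0.53,"wx":-0.925,"wy":-0.163,"wz":0,"hand":1},{"dx":-0.04,"dy":0.26,"dz":-0.53,"wx":-0.925,"wy":-0.163,"wz":0,"hand":1},{"dx":-0.04,"dy":0.26,"dz":-0.53,"wx":-0.925,"wy":-0.163,"wz":0,"hand":1},{"dx":-0.04,"dy":0.26,"dz":-0.53,"wx":-0.925,"wy":-0.163,"wz":0,"hand":1},{"dx":-0.04,"dy":0.26,"dz":-0.53,"wx":-0.925,"wy":-0.163,"wz":0,"hand":1},{"dx":-0.04,"dy":0.26,"dz":-0.53,"wx":-0.925,"wy":-0.163,"wz":0,"hand":1},{"dx":-0.04,"dy":0.26,"dz":-0.53,"wx":-0.925,"wy":-0.163,"wz":0,"hand":1},{"dx":-0.04,"dy":0.26,"dz":-0.53,"wx":-0.925,"wy":-0.163,"wz":0,"hand":1}]}}

```text
time: 57.07
tool_pos: [433.9, 248.5, 164.2]
ee_rot: [[0.124, -0.695, 0.708], [-0.122, 0.697, 0.706], [-0.985, -0.174, 0.002]]
ft_force: [-0.0, 1.3, -2.1]
grip_width: 0.112
```

>>> {"api": "step_arm", "payload": {"rows": [{"dx":-0.04,"dy":0.26,"dz":-0.53,"wx":-0.925,"wy":-0.163,"wz":0,"hand":1},{"dx":-0.04,"dy":0.26,"dz":-0.53,"wx":-0.925,"wy":-0.163,"wz":0,"hand":1},{"dx":-0.04,"dy":0.26,"dz":-0.53,"wx":-0.925,"wy":-0.163,"wz":0,"hand":1},{"dx":-0.04,"dy":0.26,"dz":-0.53,"wx":-0.925,"wy":-0.163,"wz":0,"hand":1},{"dx":0,"dy":0,"dz":0,"wx":0,"wy":0,"wz":0,"hand":1},{"dx":0,"dy":0,"dz":0,"wx":0,"wy":0,"wz":0,"hand":1},{"dx":0,"dy":0,"dz":0,"wx":0,"wy":0,"wz":0,"hand":1}]}}

```text
time: 57.65
tool_pos: [392.3, 229.8, 163.7]
ee_rot: [[0.153, -0.85, 0.504], [-0.087, 0.497, 0.863], [-0.984, -0.176, 0.002]]
ft_force: [0.6, -0.5, -3.3]
grip_width: 0.111
```

```bash
python3 - <<'E'
from seg import *
C=crenow(); desc(C); p=C[:3,3]; ya=np.arctan2(C[1,0],C[0,0])
plan_cre(cre(p[0],p[1],10,ya,0),10)
from fitc import polys
c=snap('scene','scene26'); o=(370,180)
im=cv2.resize(c['color'][180:310,370:500],None,fx=6,fy=4.5,interpolation=cv2.INTER_CUBIC)
for q in polys(c,p[0],p[1],ya,p[2]): cv2.polylines(im,[np.round((q-np.array(o))*[6,4.5]).astype(np.int32)],True,(0,255,0),1)
cv2.imwrite('pics/ov26.png',im)
E
```

```text
creamer foot [452.1 194.9 128.1] yaw -30.3 tilt 0.1 spout [505.5 163.5 230.1]
n 10 d [ 0.581  0.104 -0.   ] w [-0.001  0.003 -0.   ]
3 J [ 23.  10. 114. -10.  51. -31.] creamer foot [452.1 195.   80.9] yaw -30.3 tilt 0.1 spout [505.6 163.6 182.9]
7 J [ 23.  14. 117. -12.  44. -29.] creamer foot [452.1 194.9  33.6] yaw -30.3 tilt 0.0 spout [505.6 163.7 135.6]
9 J [ 23.  16. 118. -13.  40. -28.] creamer foot [452.1 194.9  10. ] yaw -30.3 tilt nan spout [505.6 163.7 112. ]
bad []kin.py:55: RuntimeWarning: invalid value encountered in arccos
  print('creamer foot',np.round(T[:3,3],1),'yaw',round(np.degrees(np.arctan2(T[1,0],T[0,0])),1),'tilt',round(np.degrees(np.arccos(T[2,2])),1),'spout',np.round(T[:3,:3]@[62,0,102]+T[:3,3],1))
```

View pics/ov26.png

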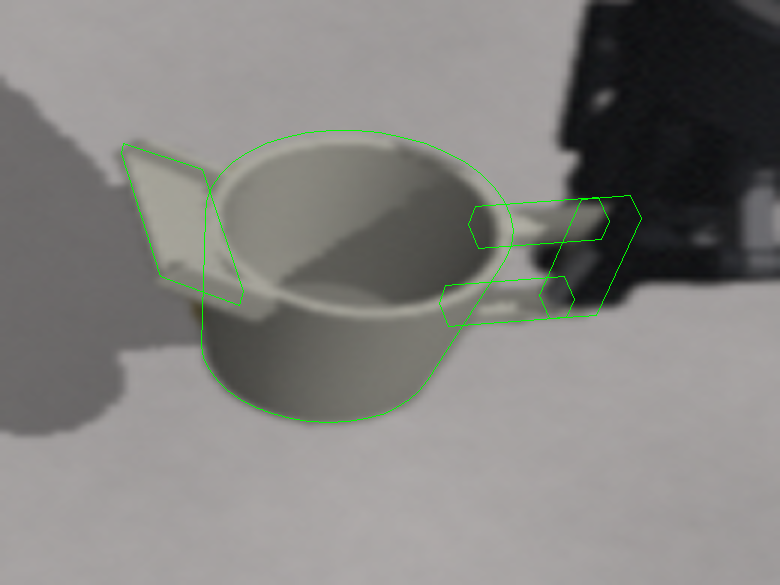

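>>> {"api": "step_arm", "payload": {"rows": [{"dx":0.58,"dy":0.104,"dz":0,"wx":0,"wy":0,"wz":0,"hand":1},{"dx":0.58,"dy":0.104,"dz":0,"wx":0,"wy":0,"wz":0,"hand":1},{"dx":0.58,"dy":0.104,"dz":0,"wx":0,"wy":0,"wz":0,"hand":1},{"dx":0.58,"dy":0.104,"dz":0,"wx":0,"wy":0,"wz":0,"hand":1},{"dx":0.58,"dy":0.104,"dz":0,"wx":0,"wy":0,"wz":0,"hand":1},{"dx":0.58,"dy":0.104,"dz":0,"wx":0,"wy":0,"wz":0,"hand":1},{"dx":0.58,"dy":0.104,"dz":0,"wx":0,"wy":0,"wz":0,"hand":1},{"dx":0.58,"dy":0.104,"dz":0,"wx":0,"wy":0,"wz":0,"hand":1},{"dx":0.58,"dy":0.104,"dz":0,"wx":0,"wy":0,"wz":0,"hand":1},{"dx":0.58,"dy":0.104,"dz":0,"wx":0,"wy":0,"wz":0,"hand":1},{"dx":0,"dy":0,"dz":0,"wx":0,"wy":0,"wz":0,"hand":1},{"dx":0,"dy":0,"dz":0,"wx":0,"wy":0,"wz":0,"hand":1}]}}

```text
time: 58.7
tool_pos: [391.3, 229.9, 44.5]
ee_rot: [[0.15, -0.852, 0.502], [-0.089, 0.495, 0.865], [-0.985, -0.174, -0.001]]
ft_force: [-1.0, 0.8, -2.3]
grip_width: 0.114
```

```bash
python3 - <<'E'
from seg import *
C=crenow(); desc(C); p=C[:3,3]; ya=np.arctan2(C[1,0],C[0,0])
plan_cre(cre(p[0],p[1],0.3,ya,0),4); print(ctrl.read_state()['ft_force'])
E
```

```text
creamer foot [451.  195.1   8.7] yaw -30.1 tilt 0.1 spout [504.9 164.  110.6]
n 4 d [ 0.105  0.02  -0.   ] w [ 0.001 -0.003 -0.007]
3 J [ 23.  17. 119. -13.  39. -27.] creamer foot [4.510e+02 1.951e+02 3.000e-01] yaw -30.1 tilt nan spout [504.7 164.  102.3]
bad []
[-1.01274828  0.82717972 -2.30305614]kin.py:55: RuntimeWarning: invalid value encountered in arccos
  print('creamer foot',np.round(T[:3,3],1),'yaw',round(np.degrees(np.arctan2(T[1,0],T[0,0])),1),'tilt',round(np.degrees(np.arccos(T[2,2])),1),'spout',np.round(T[:3,:3]@[62,0,102]+T[:3,3],1))
```

>>> {"api": "step_arm", "payload": {"rows": [{"dx":0.105,"dy":0.02,"dz":0,"wx":0,"wy":0,"wz":0,"hand":1},{"dx":0.105,"dy":0.02,"dz":0,"wx":0,"wy":0,"wz":0,"hand":1},{"dx":0.105,"dy":0.02,"dz":0,"wx":0,"wy":0,"wz":0,"hand":1},{"dx":0.08,"dy":0.02,"dz":0,"wx":0,"wy":0,"wz":0,"hand":1},{"dx":0,"dy":0,"dz":0,"wx":0,"wy":0,"wz":0,"hand":1},{"dx":0,"dy":0,"dz":0,"wx":0,"wy":0,"wz":0,"hand":1},{"dx":0,"dy":0,"dz":0,"wx":0,"wy":0,"wz":0,"hand":1}]}}

```text
time: 59.28
tool_pos: [390.9, 230.0, 37.0]
ee_rot: [[0.151, -0.852, 0.502], [-0.088, 0.494, 0.865], [-0.985, -0.175, -0.0]]
ft_force: [0.0, 0.5, -3.1]
grip_width: 0.113
```

```bash
python3 - <<'E' 2>/dev/null
from seg import *
desc(crenow()); print(ctrl.read_state()['ft_force'])
E
```

```text
creamer foot [450.8 195.3   1.3] yaw -30.1 tilt 0.1 spout [504.5 164.1 103.3]
[ 0.03504839  0.50927514 -3.13525613]
```

>>> {"api": "step_arm", "payload": {"rows": [{"dx":0.06,"dy":0.01,"dz":0,"wx":0,"wy":0,"wz":0,"hand":1},{"dx":0.02,"dy":0,"dz":0,"wx":0,"wy":0,"wz":0,"hand":1},{"dx":0,"dy":0,"dz":0,"wx":0,"wy":0,"wz":0,"hand":1},{"dx":0,"dy":0,"dz":0,"wx":0,"wy":0,"wz":0,"hand":1}]}}

```text
time: 59.62
tool_pos: [391.1, 230.0, 35.6]
ee_rot: [[0.152, -0.852, 0.502], [-0.088, 0.494, 0.865], [-0.984, -0.176, 0.0]]
ft_force: [-2.7, 1.4, 4.0]
grip_width: 0.11
```

>>> {"api": "step_arm", "payload": {"newtons": 20, "rows": [{"dx":0,"dy":0,"dz":0,"wx":0,"wy":0,"wz":0,"hand":0},{"dx":0,"dy":0,"dz":0,"wx":0,"wy":0,"wz":0,"hand":0},{"dx":0,"dy":0,"dz":0,"wx":0,"wy":0,"wz":0,"hand":0},{"dx":0,"dy":0,"dz":0,"wx":0,"wy":0,"wz":0,"hand":0},{"dx":0,"dy":0,"dz":0,"wx":0,"wy":0,"wz":0,"hand":0},{"dx":0,"dy":0,"dz":0,"wx":0,"wy":0,"wz":0,"hand":0}]}}

```text
time: 60.12
tool_pos: [391.0, 229.9, 35.2]
ee_rot: [[0.151, -0.852, 0.502], [-0.088, 0.494, 0.865], [-0.985, -0.175, -0.0]]
ft_force: [-0.0, 0.7, -0.9]
grip_width: 0.5
```

>>> {"api": "step_arm", "payload": {"rows": [{"dx":-0.5,"dy":0,"dz":0,"wx":0,"wy":0,"wz":0,"hand":0},{"dx":-0.8,"dy":0,"dz":0,"wx":0,"wy":0,"wz":0,"hand":0},{"dx":-0.8,"dy":0,"dz":0,"wx":0,"wy":0,"wz":0,"hand":0},{"dx":-0.8,"dy":0,"dz":0,"wx":0,"wy":0,"wz":0,"hand":0},{"dx":-0.8,"dy":0,"dz":0,"wx":0,"wy":0,"wz":0,"hand":0},{"dx":-0.8,"dy":0,"dz":0,"wx":0,"wy":0,"wz":0,"hand":0},{"dx":-0.8,"dy":0,"dz":0,"wx":0,"wy":0,"wz":0,"hand":0},{"dx":-0.8,"dy":0,"dz":0,"wx":0,"wy":0,"wz":0,"hand":0},{"dx":-0.8,"dy":0,"dz":0,"wx":0,"wy":0,"wz":0,"hand":0},{"dx":-0.8,"dy":0,"dz":0,"wx":0,"wy":0,"wz":0,"hand":0},{"dx":0,"dy":0,"dz":0,"wx":0,"wy":0,"wz":0,"hand":0}]}}

```text
time: 61.03
tool_pos: [369.0, 244.4, 189.8]
ee_rot: [[0.156, -0.851, 0.501], [-0.086, 0.494, 0.865], [-0.984, -0.178, 0.004]]
ft_force: [1.3, 0.3, -0.1]
grip_width: 0.497
```

```bash
python3 - <<'E'
from h import *
c=snap('scene','scene27'); t=snap('top','top27')
from fitc import *
s=c
mt=np.asarray(pick('scene',(415,270))); r=fit([(s,mt)],(451,195,-.525)); print(np.round(r,3))
E
```

```text
[ 4.52753e+02  1.95565e+02 -5.34000e-01  6.30000e-02]
```

View pics/scene27.png

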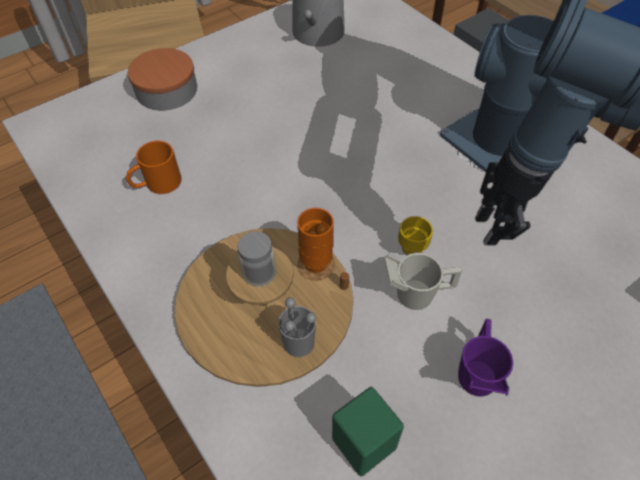

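View pics/top27.png

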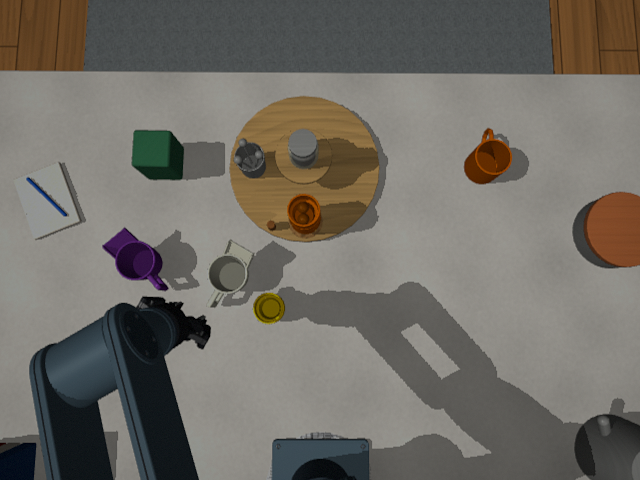

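```bash
python3 - <<'E'
from h import *
import pickle; t,c=pickle.load(open('cams.pkl','rb'))
it=cv2.imread('pics/top27.png'); ic=cv2.imread('pics/scene27.png')
R=[(33,140),(33,32),(22,0)]
print(tum(t,it,(304,214),24,R)[0],tum(c,ic,(316,240),24,R)[0], 'knob',onz(t,271.5,225.5,64))
a=cv2.resize(ic[195:290,270:380],None,fx=7,fy=6,interpolation=cv2.INTER_CUBIC); cv2.imwrite('pics/crop27.png',a)
E
```

```text
[569.16595786  34.71787663] [572.99336084  36.60133525] knob [554.23090902 105.46027123  64.        ]
```

View pics/crop27.png

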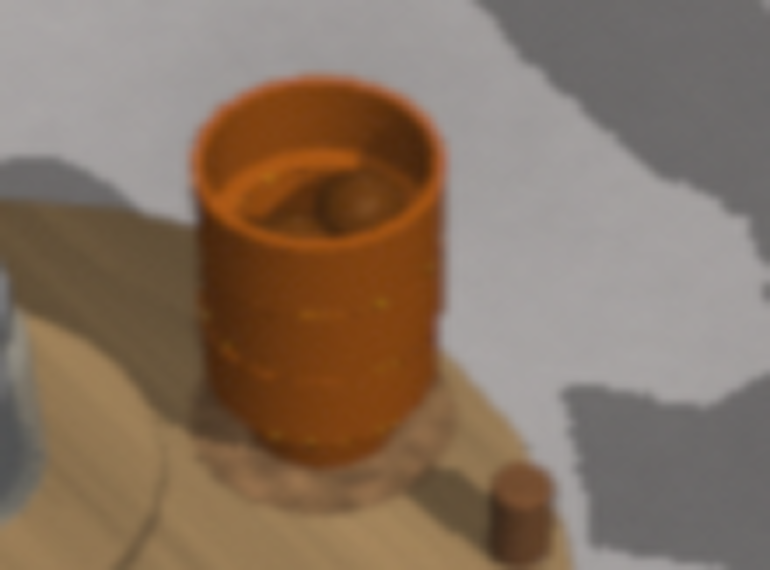

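The stack is straight and centred on the pad with both sweets in the top tumbler, and the arm is clear of everything. Handing in.

```bash
python3 -c "
from workcell import ctrl
print(ctrl.hand_in(), ctrl.read_state()['time'])"
```

```text
the job is handed in; nothing more can be done
the job is handed in; nothing more can be done
```

I turned the lazy Susan by its knob, nested the three orange tumblers on the cork pad and poured both sweets into the top one. The empty creamer is back on the dresser. I handed in at about 61 s; no verdict is reported.

- **Lazy Susan:** the pad faces the robot. The knob measures within about 2° of where it should stand.
- **Stack:** its axis measures about (571, 36) and the pad centre about (570, 34). The cameras differ by up to 4 mm in x. The joint lines are level and the bands flush.
- **Pour:** I held the creamer level about 62 mm from the stack with the spout facing it. I then tipped it slowly to 118° with the tip over the top tumbler. The last top view with the creamer in hand shows both sweets in the tumbler and an empty creamer.
- **Creamer:** it had been knocked aside while I stacked, so I measured it again before gripping. It now stands upright at about (452, 195), off the lazy Susan, and the gripper is clear of everything.
- **Bystanders:** the mug, caddy and look-alikes show at the same pixels as at the start.

**Failed or disagreed:**
- The first two move calls were refused because keys were missing from the rows.
- On two pictures the creamer outline fit failed, so I went by the picture itself.
- Only three tumblers and two sweets were ever seen, so I took the fourth tumbler and third sweet as absent.

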